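Change over the camera batteries in the charger

ROBOT

A 6-joint arm with a two-finger parallel gripper is mounted at the origin on a cart in front of the work surface, level with it; the furniture and walls round the work are solid. World frame = base frame: x ahead of the robot, y to its left, z up, the work surface at z = 0. Lengths are in m, angles in rad, forces in N, time in s.
With the tool pointing down it reaches from about 0.3 to 0.85 m from the base axis. Payload 5.4 kg.
Tool frame: the origin (TCP) lies between the finger pads; the fingertips stand 8 mm ahead of it and the grasp point (between the pads) lies 11 mm behind it; z points along the fingers, y is the direction in which the jaws open and shut (so a half turn about z gives the same grasp; the last joint's range is limited). The gripper opens to 85 mm and grips with 20 to 120 N. Pads are 22 mm wide; open, the fingers measure 114 mm over their backs; the gripper's body (76 mm by 85 mm) begins 54 mm behind the grasp point. The pads swing forward as they close: fully open they stand 13 mm farther back than shut.
Start: joints at [-1.436, 0.158, 1.597, -0, 1.386, -0.21], TCP at [0.194, -0.541, 0.239] pointing down, gripper open.
Joint ranges: [-2.91, 2.91], [-0.94, 2.29], [0.18, 2.7], [-1.29, 4.43], [0.17, 2.64], [-3, 3]. Speed limits (rad/s): [2.57, 2.57, 3.14, 3.14, 3.14, 3.14].

INTERFACE

Orientations are given as [roll, pitch, yaw] about the fixed x, y, z axes, in that order (R = Rz(yaw) Ry(pitch) Rx(roll)).
In Python, from cell import * gives the robot as it stands. The module is installed in compiled form; this text tells all that it offers.
- The arm moves only by the tool play_rows, never from a script. Its argument "targets" is a list that holds one entry, the list of rows, each a list of 5 numbers: the finger opening in cm, from 0 to 8.54, then the shift along the tool's x, y, z in cm, then the turn about the tool's z in rad. A call has 1 to 12 rows; each row is the pose to reach, as a shift and turn from the pose commanded when the call began, along the tool's axes at that moment; what a row does not reach only later rows make up. A row lasts 1/8 s, in which the tool goes at most 62.5 mm and 10.7 degrees, less where a joint would pass 70% of its speed; a pose out of reach is approached as far as the arm can. A call with a gripper value outside its range is refused whole. The fingers move at their own pace and stop on an object; "grip_force" is the grip in N (left out, the last holds). Time passes only in rows, so rows that repeat a pose let the fingers close. It gives the time, the measured TCP pose, the force and the opening at its end, in the units of the state.
- observe(): the state, without advancing time (a new reading comes with each control period).
- get_image(name): name is "scene" or "top" or "wrist"; returns the picture (420x560x3 uint8, red, green, blue); there is no depth.
- camera_params(name): a dict with "vfov" (degrees; the focal length in pixels is half the picture's height over the tangent of half this angle, whatever the lens; pixels are square), "cx", "cy" (the principal point, pixels), "cam_to_world" (4x4, takes a point from camera to world coordinates). Camera axes: x right, y up, looking along -z (the intrinsics and any distortion apply to the point x, -y, -z); pixel columns grow to the right and rows downward; lengths in m; the calibration is good to about 2 mm. A picture is of the moment at which its call begins: read the wrist's pose just before it. camera_params takes no time and is no camera call; for the wrist camera it gives the pose at the moment of the call.
- sign_off(): hands the job in, once; it reports no verdict.
The state is a dict: "time": time; "joint_positions": joint angles; "dq": joint speeds; "joint_efforts": joint torques, N m; "tool_pos": TCP position; "eef_rot": TCP orientation; "ft_force": force on the tool from outside, world axes, zero at the start; "moment": the same for the moment, N m; "grip_width": opening from 0.0 (shut) to 1.0 (fully open).
Only numpy, scipy, OpenCV 4.12 (cv2) and the standard library are available. Lean on these libraries where they do the work, as an engineer would, in place of code of your own. Each camera call takes 0.05 s, during which the arm holds its last target.

TASK

Change over the camera batteries. Work each spent pack (stowed terminals up) out of its pocket in the foam case, tail end first, turn it over and slide it terminals down under the rails of a free charger bay until fully home; stow the finished pack from the charger label up and flat in an empty pocket, terminal end under the foam lip. Press the charger's start key and let go once all the spent packs are in; leave the charged pack in the case and the other things on the desk alone.

Things in the scene. Friction and masses are not known exactly. Their poses are not given: they have to be found in the camera images.
- battery_case: Fixed black case, 276 (x) by 110 (y) mm, dark foam inside; origin centre of underside, z up. Open lid lies flat beyond its +y side to y = +171 mm, 22 mm high. Four pockets at case x = -90, -30, 30, 90 mm hold packs lengthwise along y. From y = -32 to +12 mm each pack's sides are open finger room, 26 mm wide, floor 4 mm above the desk. Rim at -y (y = -55 mm): 22 mm high.
- pocket_1 (a point): Pocket at case x = -90 mm: centre of a pack lying in it, 24 mm above the desk; axes as the case. All pockets: floor 14 mm above the desk, 30 mm wide, 69.5 mm long (case y -32 to +37.5 mm). From y = +12 mm on, foam 34 mm high stands 1.5 mm off both sides of the pack. A pocket may be empty.
- pocket_2 (a point): Pocket at case x = -30 mm, as pocket_1. A foam lip along the case's +y side (underside 36, top 42 mm above the desk, 2 mm over a pack) covers the last 8 mm of every pocket (case y +29.5 to +49.5 mm) and holds the pack's terminal end down, so a pack cannot be lifted level.
- pocket_3 (a point): Pocket at case x = +30 mm, as pocket_1. A low foam wall across the -y end (case y -32 to -42 mm, top 24 mm above the desk, 10 mm above the pocket floor) keeps a pack from sliding out level: raise its tail (-y) end by about 20 degrees, then draw it out along its own length.
- pocket_4 (a point): Pocket at case x = +90 mm, as pocket_1.
- pack_1: Spent battery pack, grey, 66 (x) by 34 (y) by 20 (z) mm, 0.09-0.15 kg; may be absent. Origin at its centre; +x to its terminal end, +z out of its label face (pale label); -z is the terminal face (four brass strips on a dark panel near the +x end). Starts in a pocket, terminal face up (z down), +x end under the lip (case +y), ribbed tail end to case -y. Grip it across its 34 mm width.
- pack_1_end (a point): Centre of that pack's terminal end face (33 mm from its origin along its +x).
- pack_2: Spent pack like pack_1; may be absent. A groove 4 mm deep (pack z = -6 to -0.5 mm) runs along both long sides, leaving a flange 4 mm thick at the terminal face. Packs can stand on either end on the desk.
- pack_2_end (a point): Centre of that pack's terminal end face (33 mm from its origin along its +x).
- pack_3: Spent pack like pack_1; may be absent.
- pack_3_end (a point): Centre of that pack's terminal end face (33 mm from its origin along its +x).
- charged_pack: A pack like pack_1, already charged: it lies label face up (z up) in one of the four pockets, terminal end to case +y. It stays where it is.
- finished_pack: A pack like pack_1 that has finished charging: at the start it sits home in the charger's middle bay, label face up. It slides out of the rails towards charger -x. It belongs back in an empty pocket, label up, terminal end tucked under the lip (case +y), lying flat on the pocket floor: enter tail-high (about 20 degrees), then lower the tail.
- finished_pack_end (a point): Centre of that pack's terminal end face (33 mm from its origin along its +x).
- charger: Fixed grey charger, 160 (x) by 184 (y) mm, z up; origin on its underside. Flat deck 12 mm high from x = -86 to +30 mm, then the console (x +30 to +74 mm, 34 mm high). Bays at y = +62, 0, -62 mm. A pack lies on the deck terminal face down, terminal end to charger +x, and slides in +x under two rails until it meets the console. The deck before the rails is bare, 28 mm between neighbouring packs.
- bay_1_stop (a point): On the console's face in the bay at charger y = +62 mm, 22 mm above the desk (10 above the deck); axes as the charger. The centre of a pack's terminal end face is here when it is home. The bay's rails run from 36 mm before the stop to the stop, 37 mm apart, 8 mm high over the deck.
- bay_2_stop (a point): As bay_1_stop, bay at charger y = 0. The rails' inward lips (29 mm apart, underside 5.6, top 8.2 mm over the deck) run in the pack's side grooves with about 1.6 mm play; flared guides begin 48 mm before the stop. So set the pack on the deck with its end about 49 mm before the stop, then slide it in level.
- bay_3_stop (a point): As bay_1_stop, bay at charger y = -62 mm.
- start_key (a joint): The charger's start key: 0 up, 0.004 m fully down; sprung (1.3 N to start, 5 N fully down), comes up by itself. Counts as pressed beyond 0.0025.
- start_key_top (a point): Middle of the top of the start key, a round 18 mm key on the console, 41 mm above the desk when up; axes as the charger.
- spectacles: Reading glasses lying in front of the charger, 140x140x41 mm; leave them alone.
- marker: Marker pen lying at the back, 17x135x16 mm; leave it alone.
Not all that is in view belongs to the job. What is shaped like the pack_2 but green or orange is not meant.

How it is judged:
By the outcome, as a careful person would: the job done as asked, in the order asked, and still so for the second after the job is handed in, with the robot touching nothing.
Of pack_1, pack_2, pack_3 only 2 to 3 are there at a start; the rules pass over those that are not, and their reading is None.
At some moment in a run one of pack_1, pack_2, pack_3 may be knocked a few centimetres aside while the robot is not near it.
Once in a run the grip may slacken for a moment while it holds something.
It also fails if it takes over 210 s, if anything falls off the work surface, if the arm or the gripper's body presses on something with over 40 N, if the wrist force passes 120 N, or if a joint passes its speed limit or range.

## Working session

There is one attempt and no reset: what is moved stays moved. The work goes in short steps, Python scripts to look and compute and a tool call to move; the robot and the scene stay as the last step left them, time stands still between calls to the robot, and variables do not carry over. Pictures are saved under pics/ and viewed, and the job is handed in when it is done.

Besides the shell and the picture viewer there is one more tool, called as name([rows], argument=value, ...), one row to a line, values as JSON. play_rows: Moves the arm, as the interface text tells. Its arguments: {"type":"object","properties":{"targets":{"type":"array","items":{"type":"array","items":{"type":"array","items":{"type":"number"}}}},"grip_force":{"type":"number"}},"required":["targets"]}

```bash
mkdir -p pics; ls -la; cat > h.py <<'E'
from cell import *
import numpy as np, cv2
def save(n,im,s=1.0):
    im=cv2.cvtColor(im,cv2.COLOR_RGB2BGR)
    if s!=1: im=cv2.resize(im,None,fx=s,fy=s,interpolation=cv2.INTER_CUBIC)
    cv2.imwrite(f'pics/{n}.png',im)
E
python3 - <<'E'
from h import *
o=observe()
for k,v in o.items(): print(k,np.round(v,4))
for n in ['scene','top','wrist']:
    im=get_image(n); save('a_'+n,im,1.4); 
    np.save(f'pics/a_{n}.npy',im)
    p=camera_params(n); print(n,{k:(np.round(v,4).tolist()) for k,v in p.items()})
E
```

```text
total 12
drwxr-xr-x  3 agent agent 4096 Dec  7 00:44 .
drwxr-xr-x 23 root  root  4096 Dec  7 00:44 ..
drwxr-xr-x  2 agent agent 4096 Dec  7 00:44 pics
time 0.0
joint_positions [-1.4361  0.159   1.5982  0.      1.3862 -0.2101]
dq [ 0.002  -0.0025  0.0016  0.0004 -0.0008  0.0005]
joint_efforts [ 6.00000e-04 -3.95994e+01 -3.31436e+01 -1.00000e-04  8.60000e-03
 -0.00000e+00]
tool_pos [ 0.1943 -0.5406  0.2383]
eef_rot [-3.1398e+00 -4.0000e-04  3.4480e-01]
ft_force [-0.1033  0.1985 -0.2919]
moment [ 0.0352 -0.0114 -0.0155]
grip_width 1.002
scene {'vfov': 50.0234, 'cx': 270.4952, 'cy': 212.9964, 'cam_to_world': [[0.6372, 0.4048, -0.6558, -0.3854], [-0.7707, 0.34, -0.5389, -0.8166], [0.0048, 0.8488, 0.5287, 0.8345], [0.0, 0.0, 0.0, 1.0]]}
top {'vfov': 51.8056, 'cx': 274.0362, 'cy': 214.0677, 'cam_to_world': [[0.0185, 0.9913, -0.1306, 0.3968], [-0.9998, 0.0192, 0.0045, -0.0414], [0.007, 0.1305, 0.9914, 1.1877], [0.0, 0.0, 0.0, 1.0]]}
wrist {'vfov': 61.179, 'cx': 276.3712, 'cy': 210.2073, 'cam_to_world': [[0.338, 0.9049, 0.2586, 0.2607], [-0.9412, 0.3256, 0.0907, -0.5182], [-0.0021, -0.274, 0.9617, 0.3733], [0.0, 0.0, 0.0, 1.0]]}
```

View pics/a_scene.png

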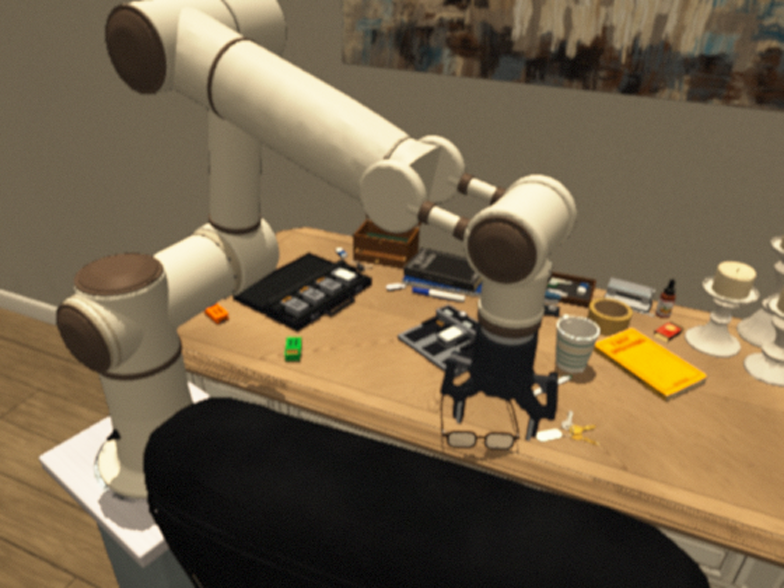

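View pics/a_top.png

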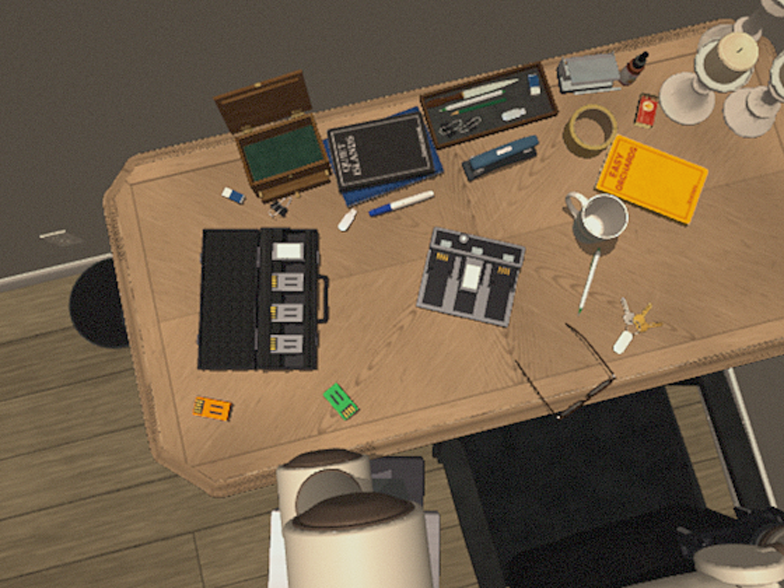

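View pics/a_wrist.png

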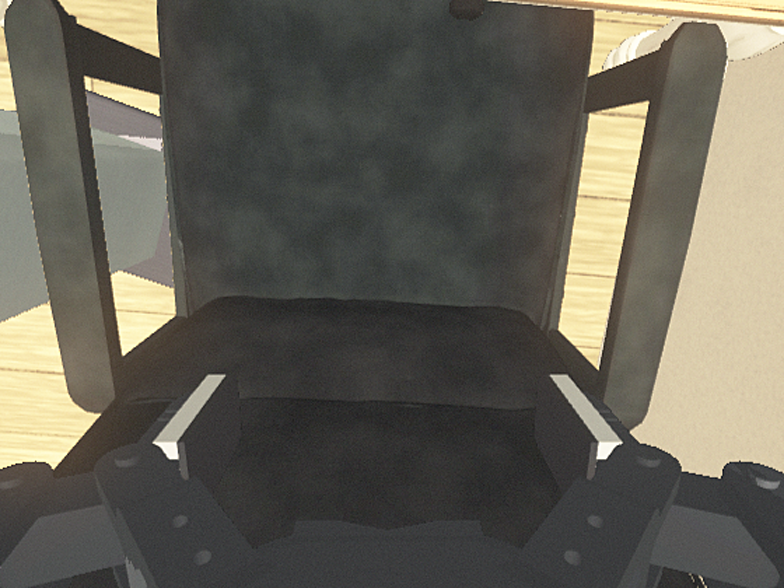

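```bash
python3 - <<'E'
import numpy as np,cv2
from h import save
im=np.load('pics/a_top.npy')
save('b_case',im[155:270,135:240],5)
save('b_chg',im[155:240,290:385],6)
E
```

```text
(no output)
```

View pics/b_case.png

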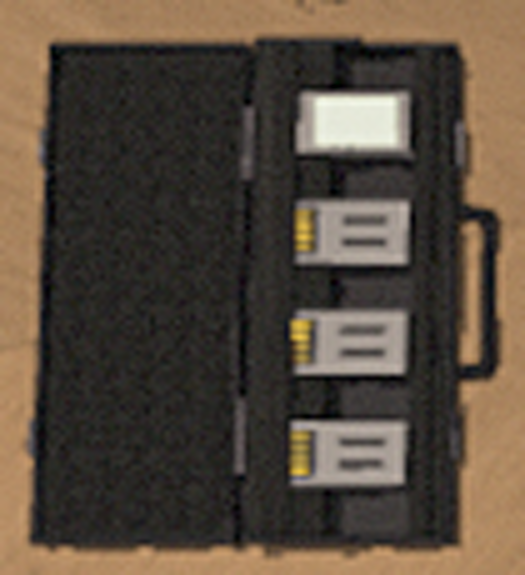

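View pics/b_chg.png

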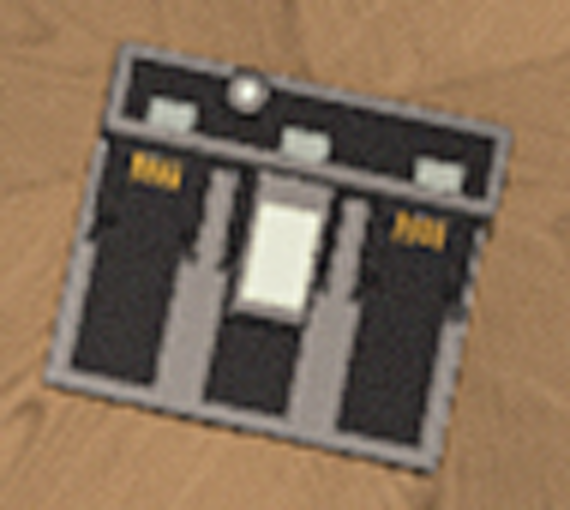

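```bash
cat >> h.py <<'E'
def ray(p,uv,z,n=None):
    f=210/np.tan(np.radians(p['vfov']/2)); M=np.array(p['cam_to_world'])
    d=np.array([(uv[0]-p['cx'])/f,-(uv[1]-p['cy'])/f,-1.0]); d=M[:3,:3]@d; c=M[:3,3]
    t=(z-c[2])/d[2]; return c+t*d
def proj(p,X):
    f=210/np.tan(np.radians(p['vfov']/2)); M=np.array(p['cam_to_world'])
    q=M[:3,:3].T@(np.asarray(X,float)-M[:3,3]); return np.array([p['cx']+f*q[0]/-q[2], p['cy']-f*q[1]/-q[2]])
E
python3 - <<'E'
from h import *
im=np.load('pics/a_top.npy'); p=camera_params('top')
c=im[155:270,135:240].astype(int)
# packs: grey bright
g=(c.min(2)>95)|((c[...,0]>130)&(c[...,1]>100)&(c[...,2]<80)&(c[...,0]-c[...,1]<60))
g=((c.max(2)-c.min(2))<40)&(c.min(2)>95)
g=g.astype(np.uint8); 
n,l,s,ce=cv2.connectedComponentsWithStats(g)
for i in range(1,n):
    if s[i,4]>60:
        pts=np.argwhere(l==i)[:,::-1].astype(np.float32)
        r=cv2.minAreaRect(pts); b=cv2.boxPoints(r)+[135,155]
        print(s[i],ce[i]+[135,155])
        for q in b: print('   ',q,ray(p,q,0.034)[:2].round(4))
        print(' cen',ray(p,np.array(r[0])+[135,155],0.034).round(4))
def C(u,v,z,k,o): 
    q=ray(p,(u/k+o[0],v/k+o[1]),z); return q[:2].round(4)
o=(135,155)
print('case corners(22mm) lidTL',C(52,45,.022,5,o),'lidBL',C(33,543,.022,5,o),'R top',C(460,45,.022,5,o),'R bot',C(458,543,.022,5,o))
o=(290,155)
print('chg front L',C(46,380,.012,6,o),'front R',C(435,470,.012,6,o),'console backL',C(122,45,.034,6,o),'backR',C(511,132,.034,6,o), 'key',C(248,92,.041,6,o),'con frontL',C(105,128,.034,6,o),'frontR',C(490,212,.034,6,o))
print('fin label TL..',C(262,200,.032,6,o),C(322,210,.032,6,o),C(300,308,.032,6,o),C(242,296,.032,6,o))
E
```

```text
[ 59  18  23  13 260] [205.16923077 179.08076923]
    [194. 173.] [0.6573 0.1733]
    [216. 173.] [0.6585 0.1135]
    [216. 185.] [0.6253 0.1123]
    [194. 185.] [0.6241 0.1719]
 cen [0.6412 0.1427 0.034 ]
[ 59  40  23  13 235] [206.10638298 201.0893617 ]
    [194. 195.] [0.5966 0.1707]
    [216. 195.] [0.5977 0.1113]
    [216. 207.] [0.565  0.1101]
    [194. 207.] [0.5638 0.1693]
 cen [0.5807 0.1403 0.034 ]
[ 59  62  22  13 227] [205.75330396 223.08370044]
    [194. 217.] [0.5367 0.1681]
    [215. 217.] [0.5378 0.1118]
    [215. 229.] [0.5054 0.1106]
    [194. 229.] [0.5044 0.1668]
 cen [0.521  0.1393 0.034 ]
[ 58  84  23  13 232] [205.58189655 244.93534483]
    [193. 239.] [0.4775 0.1683]
    [215. 239.] [0.4786 0.1097]
    [215. 251.] [0.4467 0.1085]
    [193. 251.] [0.4456 0.1669]
 cen [0.4621 0.1383 0.034 ]
case corners(22mm) lidTL [0.6826 0.3103] lidBL [0.41   0.3048] R top [0.6872 0.0857] R bot [0.4142 0.0778]
chg front L [ 0.5412 -0.1117] front R [ 0.5033 -0.2892] console backL [ 0.693  -0.1433] backR [ 0.656  -0.3204] key [ 0.6706 -0.1998] con frontL [ 0.6542 -0.1358] frontR [ 0.6189 -0.3104]
fin label TL.. [ 0.6228 -0.2075] [ 0.6187 -0.2347] [ 0.5736 -0.2246] [ 0.5786 -0.1985]
```

```bash
cat >> h.py <<'E'
from scipy.spatial.transform import Rotation as Ro
def to(targets, yaw0=None):
    """targets: list of (x,y,z,yawdeg or None); prints rows in tool axes cm/rad from now"""
    o=observe(); R=Ro.from_euler('xyz',o['eef_rot']).as_matrix(); P=np.array(o['tool_pos'])
    y0=np.degrees(o['eef_rot'][2]); print('now',P.round(4),'yaw',round(y0,2),'t',round(o['time'],2),'grip',round(o['grip_width']*8.54,2),'F',np.round(o['ft_force'],1))
    for x in targets:
        d=R.T@(np.array(x[:3])-P)*100
        dy=0 if len(x)<4 or x[3] is None else (x[3]-y0+180)%360-180
        print(x,'->',d.round(2),'turn',round(-np.radians(dy),3))
E
python3 -c "
from h import *
to([(.50,.06,.30,91.4)])"
```

```text
now [ 0.1943 -0.5407  0.2385] yaw 19.76 t 0.15 grip 8.51 F [-0.5  0.5 -0.4]
(0.5, 0.06, 0.3, 91.4) -> [ 49.08 -46.21  -6.06] turn -1.25
```

play_rows([
  [[8.5,49.1,-46.2,-6.1,-1.25],[8.5,49.1,-46.2,-6.1,-1.25],[8.5,49.1,-46.2,-6.1,-1.25],[8.5,49.1,-46.2,-6.1,-1.25],[8.5,49.1,-46.2,-6.1,-1.25],[8.5,49.1,-46.2,-6.1,-1.25],[8.5,49.1,-46.2,-6.1,-1.25],[8.5,49.1,-46.2,-6.1,-1.25],[8.5,49.1,-46.2,-6.1,-1.25],[8.5,49.1,-46.2,-6.1,-1.25],[8.5,49.1,-46.2,-6.1,-1.25],[8.5,49.1,-46.2,-6.1,-1.25]],
])

```text
time: 1.65
tool_pos: [0.5008, 0.0625, 0.3001]
eef_rot: [-3.141, -0.001, 1.6]
ft_force: [0.7, -1.0, -0.5]
grip_width: 0.992
```

```bash
python3 - <<'E'
from h import *
p=camera_params('wrist'); im=get_image('wrist'); np.save('pics/c_w.npy',im); save('c_w',im,1.4)
import pickle; pickle.dump(p,open('pics/c_w.pkl','wb'))
print(np.array(p['cam_to_world']).round(4))
to([])
E
```

```text
[[ 0.9996 -0.0284 -0.0064  0.5001]
 [ 0.0291  0.9618  0.2722  0.1309]
 [-0.0016 -0.2722  0.9622  0.4349]
 [ 0.      0.      0.      1.    ]]
now [0.5003 0.0608 0.2999] yaw 91.55 t 1.7 grip 8.5 F [-0.1 -0.1  0.1]
```

View pics/c_w.png

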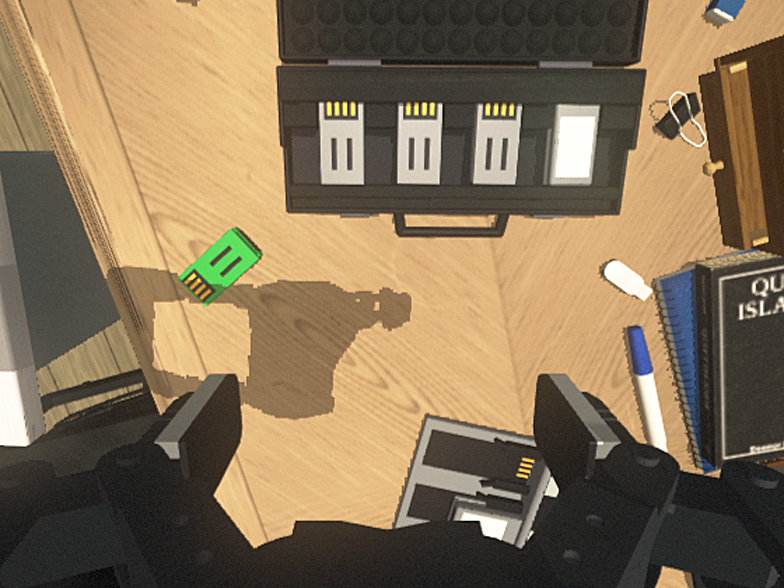

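```bash
python3 - <<'E'
from h import *
import pickle
p=pickle.load(open('pics/c_w.pkl','rb')); im=np.load('pics/c_w.npy')
c=im[60:150,200:460].astype(int)
g=(((c.max(2)-c.min(2))<40)&(c.min(2)>100)).astype(np.uint8)
n,l,s,ce=cv2.connectedComponentsWithStats(g)
for i in range(1,n):
    if s[i,4]>200:
        # tail bottom row; left/right edges by row fits
        ys,xs=np.where(l==i); ys=ys+60; xs=xs+200
        rows=range(int(np.percentile(ys,15)),int(np.percentile(ys,85)))
        L=np.polyfit(rows,[xs[ys==r].min()-.5 for r in rows],1); R=np.polyfit(rows,[xs[ys==r].max()+.5 for r in rows],1)
        cols=range(int(np.percentile(xs,20)),int(np.percentile(xs,80)))
        B=np.median([ys[xs==q].max()+.5 for q in cols]); T=np.median([ys[xs==q].min()-.5 for q in cols])
        a=[ray(p,(np.polyval(L,B),B),.034),ray(p,(np.polyval(R,B),B),.034)]
        b=[ray(p,(np.polyval(L,T),T),.034),ray(p,(np.polyval(R,T),T),.034)]
        print('B',B,'tailL',a[0][:2].round(4),'tailR',a[1][:2].round(4),'mid',((a[0]+a[1])/2)[:2].round(4),'w',np.linalg.norm(a[0]-a[1]).round(4),'far mid',((b[0]+b[1])/2)[:2].round(4))
def W(u,v,z): return ray(p,(u/1.4,v/1.4),z)[:2].round(4)
print('rim L',W(287,212,.022),'rim R',W(619,214,.022), 'handle', W(395,235,.01),W(503,235,.01))
E
```

```text
B 131.5 tailL [0.4478 0.1062] tailR [0.4815 0.1072] mid [0.4646 0.1067] w 0.0337 far mid [0.4637 0.1557]
B 131.5 tailL [0.508 0.108] tailR [0.5414 0.109 ] mid [0.5247 0.1085] w 0.0334 far mid [0.5232 0.1575]
B 131.5 tailL [0.5672 0.1097] tailR [0.6008 0.1107] mid [0.584  0.1102] w 0.0336 far mid [0.5835 0.1592]
B 131.5 tailL [0.6274 0.1115] tailR [0.6607 0.1124] mid [0.6441 0.112 ] w 0.0334 far mid [0.6424 0.1709]
rim L [0.4184 0.0822] rim R [0.6921 0.0885] handle [0.5083 0.0638] [0.601  0.0666]
```

```bash
python3 -c "
from h import *
to([(.4637,.1205,.10,91.4)])"
```

```text
now [0.5003 0.0608 0.2999] yaw 91.55 t 1.7 grip 8.5 F [-0.1 -0.1  0.1]
(0.4637, 0.1205, 0.1, 91.4) -> [ 6.07 -3.47 19.99] turn 0.003
```

play_rows([
  [[4.6,6.0,-3.5,5,0],[4.6,6.0,-3.5,10,0],[4.6,6.0,-3.5,15,0],[4.6,6.0,-3.5,20,0],[4.6,6.0,-3.5,20,0],[4.6,6.0,-3.5,20,0]],
], grip_force=40)

```text
time: 2.45
tool_pos: [0.4652, 0.118, 0.1023]
eef_rot: [3.139, 0.0, 1.594]
ft_force: [0.2, -0.2, 1.6]
grip_width: 0.538
```

```bash
python3 - <<'E'
from h import *
to([])
p=camera_params('wrist'); im=get_image('wrist'); np.save('pics/d_w.npy',im); save('d_w',im,1.4)
import pickle; pickle.dump(p,open('pics/d_w.pkl','wb'))
E
```

```text
now [0.4652 0.118  0.1023] yaw 91.31 t 2.45 grip 4.59 F [ 0.2 -0.2  1.6]
```

View pics/d_w.png

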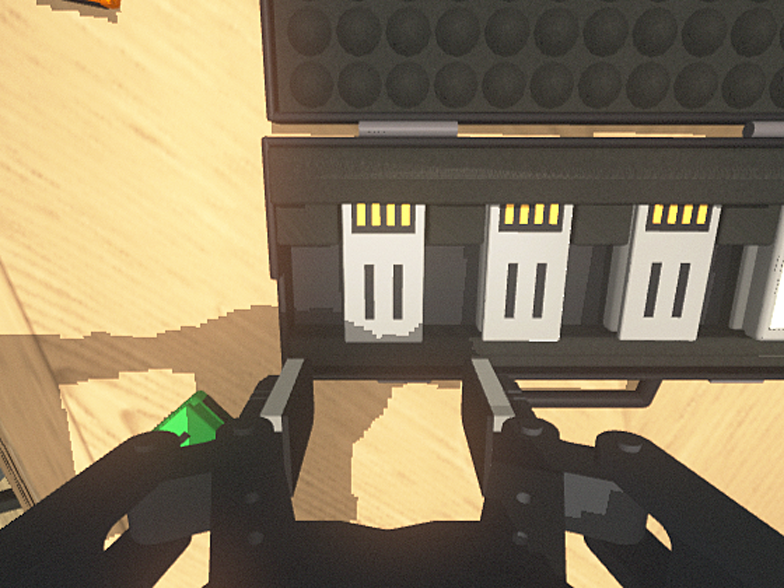

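```bash
python3 - <<'E'
from h import *
import pickle
p=pickle.load(open('pics/d_w.pkl','rb'))
def W(u,v,z): return ray(p,(u/1.4,v/1.4),z)[:2].round(4)
for a in [(345,340),(422,340),(484,340),(560,340),(620,340),(697,340)]: print(a,W(*a,.034))
print('lip edge',W(345,205,.042),W(640,205,.042)); print('tips proj',[ (proj(p,[.4652,.118+.0,z])*1.4).round(1) for z in (.1023,.0943)])
save('d_crop',np.load('pics/d_w.npy')[130:260,180:420],3)
E
```

```text
(345, 340) [0.4482 0.1078]
(422, 340) [0.4818 0.1086]
(484, 340) [0.5088 0.1092]
(560, 340) [0.5419 0.1099]
(620, 340) [0.5681 0.1105]
(697, 340) [0.6017 0.1113]
lip edge [0.4489 0.1668] [0.5633 0.1694]
tips proj [array([383.6, 392.1]), array([383.7, 380.3])]
```

View pics/d_crop.png

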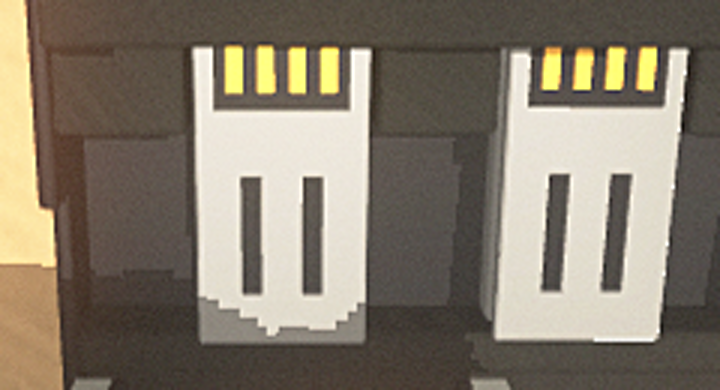

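```bash
python3 -c "
from h import *
to([(.465,.120,.05,91.4),(.465,.120,.022,91.4)])"
```

```text
now [0.4659 0.1182 0.103 ] yaw 91.32 t 2.5 grip 4.59 F [0.2 0.9 0.7]
(0.465, 0.12, 0.05, 91.4) -> [ 0.19 -0.11  5.29] turn -0.001
(0.465, 0.12, 0.022, 91.4) -> [ 0.19 -0.12  8.09] turn -0.001
```

play_rows([
  [[4.6,0,0,3,0],[4.6,0,0,5,0],[4.6,0,0,5,0],[4.6,0,0,5,0]],
])

```text
time: 3.0
tool_pos: [0.4657, 0.1187, 0.0525]
eef_rot: [3.138, 0.0, 1.595]
ft_force: [-0.1, 1.0, -0.7]
grip_width: 0.54
```

```bash
python3 -c "
from h import *
to([(.465,.120,.022,91.4)])"
```

```text
now [0.4657 0.1187 0.0525] yaw 91.37 t 3.0 grip 4.61 F [-0.1  1.  -0.7]
(0.465, 0.12, 0.022, 91.4) -> [ 0.14 -0.08  3.05] turn -0.001
```

play_rows([
  [[4.6,0.1,0,2,0],[4.6,0.1,0,3.0,0],[4.6,0.1,0,3.0,0],[3.0,0.1,0,3.0,0],[3.0,0.1,0,3.0,0],[3.0,0.1,0,3.0,0],[3.0,0.1,0,3.0,0],[3.0,0.1,0,3.0,0]],
], grip_force=30)

```text
time: 4.0
tool_pos: [0.4647, 0.1197, 0.0212]
eef_rot: [3.14, 0.0, 1.595]
ft_force: [-0.4, 0.1, 6.6]
grip_width: 0.389
```

```bash
python3 - <<'E'
from h import *
to([])
save('e_w',get_image('wrist'),1.4)
E
```

```text
now [0.4647 0.1197 0.0212] yaw 91.38 t 4.0 grip 3.32 F [-0.4  0.1  6.6]
```

View pics/e_w.png

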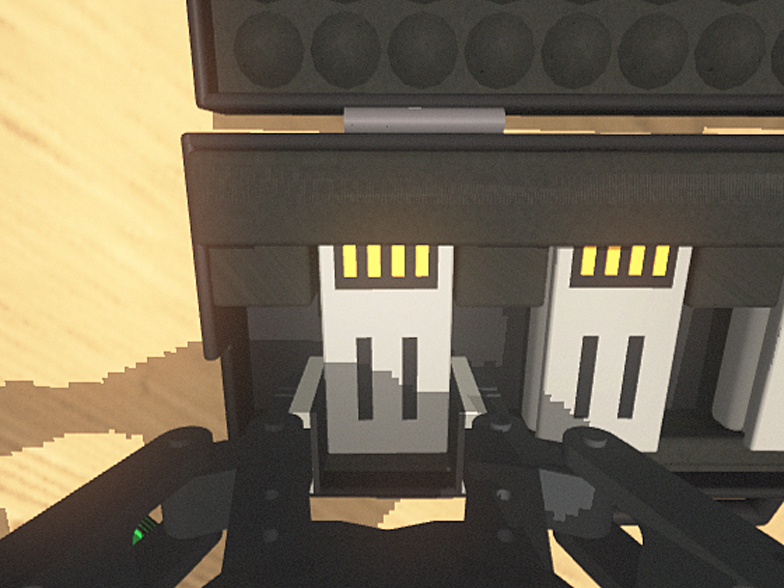

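play_rows([
  [[3.0,-0.1,0,-0.5,0],[3.0,-0.15,0,-1.0,0],[3.0,-0.1,0,-1.4,0],[3.0,-0.1,0,-1.8,0],[3.0,0,0,-2.2,0],[3.0,0.1,0,-2.7,0],[3.0,0.4,0,-3.2,0],[3.0,0.7,0,-3.8,0],[3.0,0.7,0,-3.8,0]],
])

```text
time: 5.18
tool_pos: [0.4641, 0.1269, 0.0591]
eef_rot: [3.14, 0.0, 1.595]
ft_force: [-0.8, -1.7, -3.8]
grip_width: 0.391
```

```bash
python3 - <<'E'
from h import *
to([])
save('f_w',get_image('wrist'),1.4)
im=get_image('scene'); save('f_s',im[150:260,150:290],5)
E
```

```text
now [0.4641 0.1269 0.0591] yaw 91.4 t 5.17 grip 3.34 F [-0.8 -1.7 -3.8]
```

View pics/f_w.png

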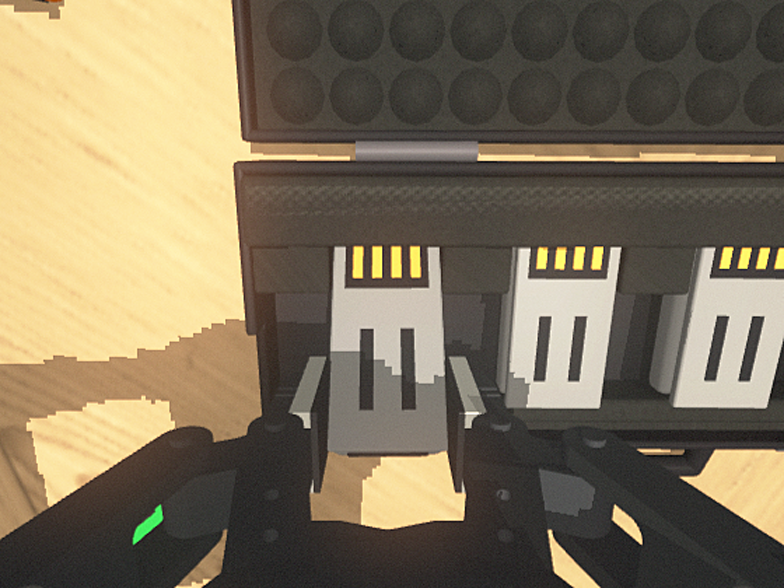

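View pics/f_s.png

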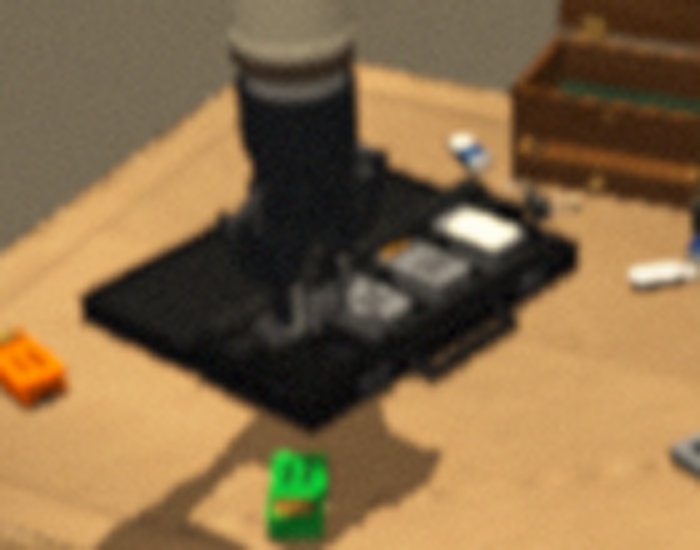

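play_rows([
  [[3.0,0.4,0,-0.4,0],[3.0,0.8,0,-0.75,0],[3.0,1.3,0,-1.0,0],[3.0,1.75,0,-1.15,0],[3.0,2.1,0,-1.2,0],[3.0,2.4,0,-1.3,0],[3.0,2.6,0,-1.8,0],[3.0,2.6,0,-2.5,0],[3.0,2.6,0,-3.5,0],[3.0,2.6,0,-3.5,0]],
])

```text
time: 6.52
tool_pos: [0.4647, 0.1535, 0.0953]
eef_rot: [3.137, -0.001, 1.595]
ft_force: [0.6, 0.0, -1.7]
grip_width: 0.388
```

```bash
python3 - <<'E'
from h import *
to([])
save('g_w',get_image('wrist'),1.4)
E
```

```text
now [0.4647 0.1535 0.0953] yaw 91.37 t 6.53 grip 3.31 F [ 0.6  0.  -1.7]
```

View pics/g_w.png

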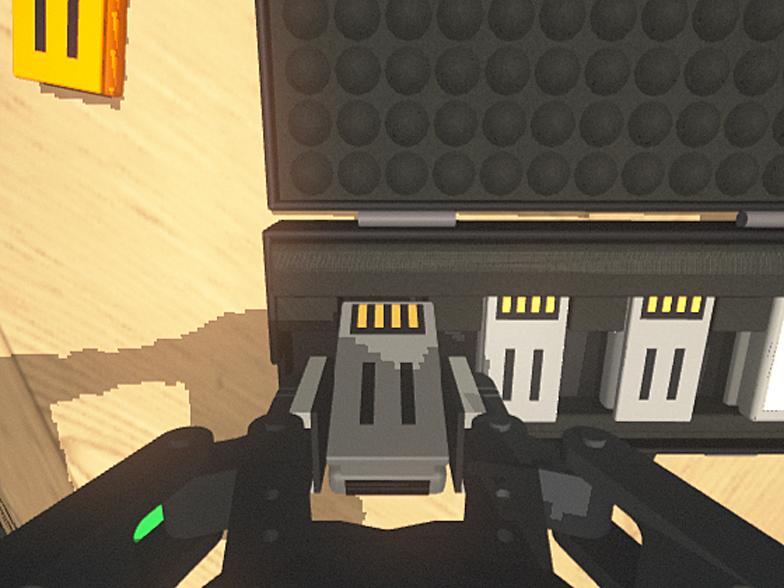

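```bash
cat >> h.py <<'E'
def tilt(p,G,row_end,row_tail,L=.0545,h=.013,fwd=None,sc=1.4):
    # fwd: world horizontal unit vec to terminal side
    fwd=np.array(fwd)
    for th in range(0,180,5):
        t=np.radians(th); a=np.append(fwd*np.cos(t),-np.sin(t)); n=np.append(fwd*np.sin(t),np.cos(t))
        e=proj(p,G+L*a+h*n)*sc; q=proj(p,G-(.066-L)*a+h*n)*sc
        if abs(e[1]-row_end)<25: print(th,e.round(0),q.round(0),'want',row_end,row_tail)
E
python3 - <<'E'
from h import *
p=camera_params('wrist')
tilt(p,np.array(observe()['tool_pos']),303,465,fwd=(0,1))
E
```

```text
80 [385. 278.] [384. 379.] want 303 465
85 [385. 288.] [384. 373.] want 303 465
90 [385. 299.] [384. 368.] want 303 465
95 [385. 310.] [384. 363.] want 303 465
100 [384. 321.] [384. 358.] want 303 465
```

```bash
python3 - <<'E'
from h import *
p=camera_params('wrist');M=np.array(p['cam_to_world']); f=210/np.tan(np.radians(p['vfov']/2))
def P(u,v,w):
    D=f*1.4*.034/w; u/=1.4;v/=1.4
    return (M@np.array([(u-p['cx'])/f*D,-(v-p['cy'])/f*D,-D,1]))[:3]
e=P(387,303,91);t=P(387,465,118); print(e,t,e-t,np.linalg.norm(e-t)); print(np.degrees(np.arctan2((t-e)[2],(e-t)[1])), M[:3,3])
E
```

```text
[0.46481533 0.16802835 0.05144642] [0.46551304 0.13538954 0.104849  ] [-0.00069771  0.03263881 -0.05340258] 0.06259084988526085
58.56738388108948 [0.46326258 0.22164911 0.22938206]
```

play_rows([
  [[3.0,-0.6,0,0,0],[3.0,-1.2,0,0,0],[3.0,-1.2,0,0.8,0],[3.0,-1.2,0,1.5,0],[3.0,-1.2,0,2.2,0],[3.0,-1.2,0,2.2,0],[3.0,-0.5,0,2.2,0],[3.0,0,0,2.2,0],[3.0,0.5,0,2.2,0],[3.0,1.0,0,2.2,0],[3.0,1.5,0,2.2,0],[3.0,1.9,0,2.2,0]],
])

```text
time: 8.07
tool_pos: [0.463, 0.1706, 0.0717]
eef_rot: [3.141, 0.003, 1.596]
ft_force: [-0.1, -5.9, 0.3]
grip_width: 0.389
```

```bash
python3 - <<'E'
from h import *
to([])
save('h_w',get_image('wrist'),1.4)
E
```

```text
now [0.463  0.1706 0.0717] yaw 91.44 t 8.07 grip 3.32 F [-0.1 -5.9  0.3]
```

View pics/h_w.png

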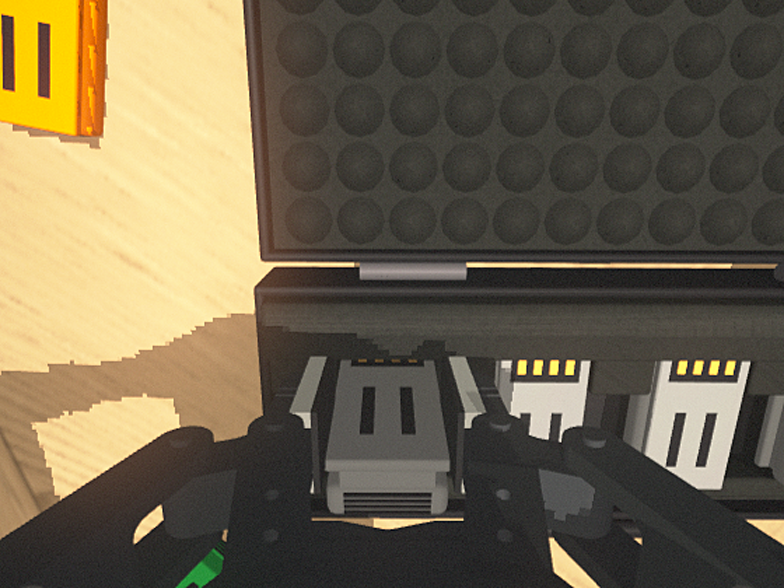

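```bash
python3 - <<'E'
from h import *
p=camera_params('wrist');M=np.array(p['cam_to_world']); f=210/np.tan(np.radians(p['vfov']/2))
def P(u,v,w):
    D=f*1.4*.034/w; u/=1.4;v/=1.4
    return (M@np.array([(u-p['cx'])/f*D,-(v-p['cy'])/f*D,-D,1]))[:3]
for w in (119,122,125):
    t=P(387,462,w); lip=np.array([0,.1668,.040]); d=t-lip; print(w,t, np.degrees(np.arctan2(d[2],-d[1])))
im=get_image('wrist'); save('h_crop',im[240:380,200:350],5)
E
```

```text
119 [0.46444496 0.1546522  0.08294238] 74.20453713532147
122 [0.46439376 0.15674844 0.08597564] 77.66758730605758
125 [0.46434502 0.15874406 0.0888633 ] 80.63803865735085
```

View pics/h_crop.png

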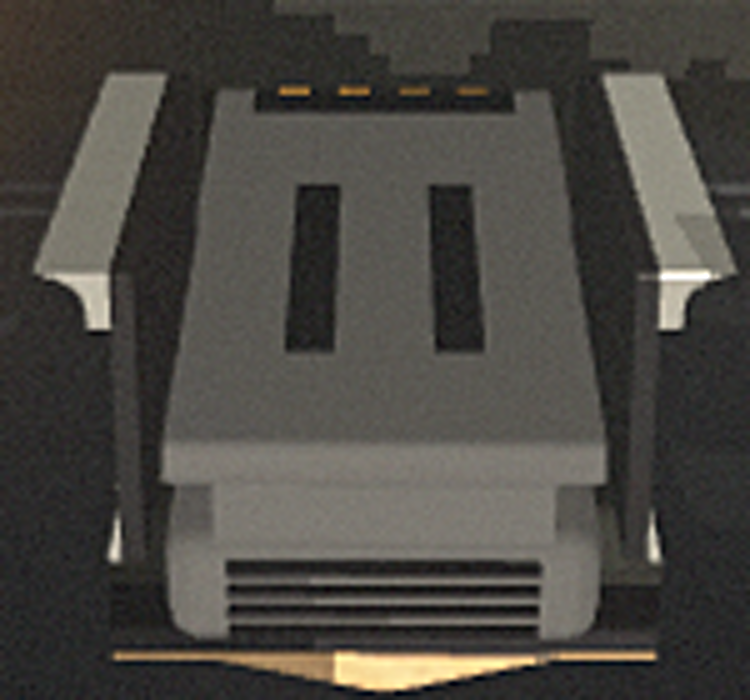

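```bash
python3 - <<'E'
from h import *
p=camera_params('wrist'); o=observe(); P=np.array(o['tool_pos'])
print('cam',np.array(p['cam_to_world']).round(4)[:3,3],P)
for dy,dz in [(0,0),(.011,-.008),(.011,0),(.011,.03),(-.011,-.008)]:
    print(dy,dz,(proj(p,P+[-.0175,dy,dz])*1.4).round(0))
for v in (358,362): print('lip',ray(p,(510/1.4,v/1.4),.042).round(4),ray(p,(640/1.4,v/1.4),.042).round(4))
E
```

```text
cam [0.4624 0.2398 0.2063] [0.46300201 0.17080273 0.07175741]
0 0 [325. 391.]
0.011 -0.008 [328. 346.]
0.011 0 [325. 356.]
0.011 0.03 [309. 407.]
-0.011 -0.008 [328. 410.]
lip [0.5079 0.1701 0.042 ] [0.5542 0.1713 0.042 ]
lip [0.5081 0.1686 0.042 ] [0.5545 0.1697 0.042 ]
```

```bash
python3 - <<'E'
from h import *
p=camera_params('wrist')
for z in np.arange(.07,.11,.003):
    t=ray(p,(276.5,462/1.4-.0),z); d=t-np.array([t[0],.168,.042]); print(z.round(3),t[1].round(4),np.linalg.norm(d).round(4),np.degrees(np.arctan2(d[2],-d[1])).round(1))
E
```

```text
0.07 0.1456 0.0359 51.3
0.073 0.1477 0.0371 56.7
0.076 0.1497 0.0386 61.7
0.079 0.1518 0.0404 66.4
0.082 0.1539 0.0424 70.6
0.085 0.1559 0.0447 74.3
0.088 0.158 0.0471 77.8
0.091 0.1601 0.0496 80.8
0.094 0.1622 0.0523 83.6
0.097 0.1642 0.0551 86.1
0.1 0.1663 0.058 88.3
0.103 0.1684 0.061 90.4
0.106 0.1705 0.064 92.2
0.109 0.1725 0.0672 93.9
```

play_rows([
  [[3.0,-0.3,0,0,0],[3.0,-0.3,0,0.4,0],[3.0,-0.3,0,0.7,0],[3.0,-0.3,0,0.7,0]],
])

```text
time: 8.68
tool_pos: [0.4622, 0.1689, 0.0638]
eef_rot: [-3.141, -0.0, 1.595]
ft_force: [-0.4, -0.5, -1.5]
grip_width: 0.387
```

play_rows([
  [[3.0,0,0,0.3,0],[3.0,0,0,0.5,0],[3.0,0,0,0.5,0]],
])

```text
time: 9.05
tool_pos: [0.4633, 0.1693, 0.0613]
eef_rot: [3.141, -0.001, 1.595]
ft_force: [-6.8, 1.2, 15.5]
grip_width: 0.386
```

```bash
python3 - <<'E'
from h import *
to([])
save('i_w',get_image('wrist'),1.4)
im=get_image('scene'); save('i_s',im[150:260,150:290],5)
im=get_image('top'); save('i_t',im[155:270,135:240],5)
E
```

```text
now [0.4633 0.1693 0.0613] yaw 91.37 t 9.05 grip 3.29 F [-6.8  1.2 15.5]
```

View pics/i_w.png

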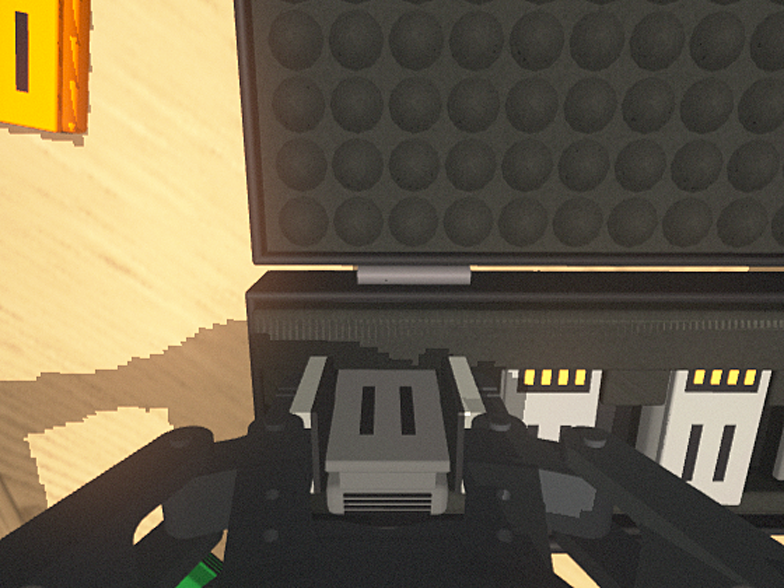

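View pics/i_s.png

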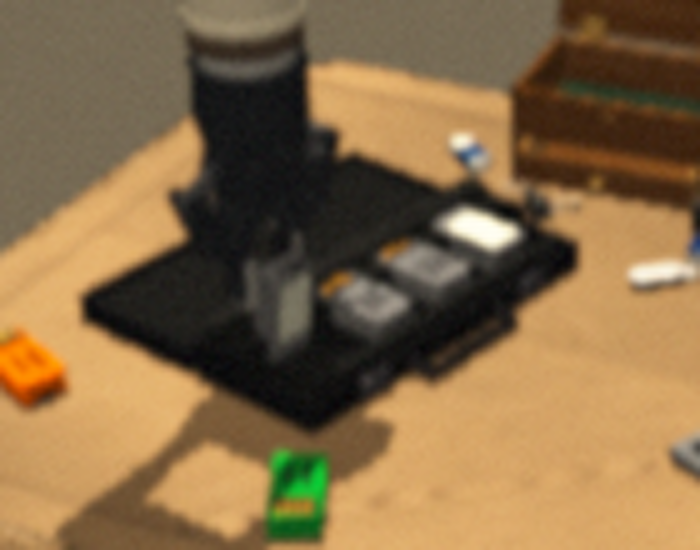

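play_rows([
  [[4.4,0,0,-0.2,0],[4.4,0,0,-0.2,0],[4.4,0,0,-0.2,0],[4.4,0,0,-0.2,0]],
])

```text
time: 9.7
tool_pos: [0.4625, 0.1687, 0.0611]
eef_rot: [-3.141, 0.0, 1.595]
ft_force: [0.4, 0.8, -0.2]
grip_width: 0.518
```

```bash
python3 - <<'E'
from h import *
to([])
save('j_w',get_image('wrist'),1.4)
im=get_image('scene'); save('j_s',im[150:260,150:290],5)
E
```

```text
now [0.4625 0.1687 0.0611] yaw 91.37 t 9.7 grip 4.42 F [ 0.4  0.8 -0.2]
```

View pics/j_w.png

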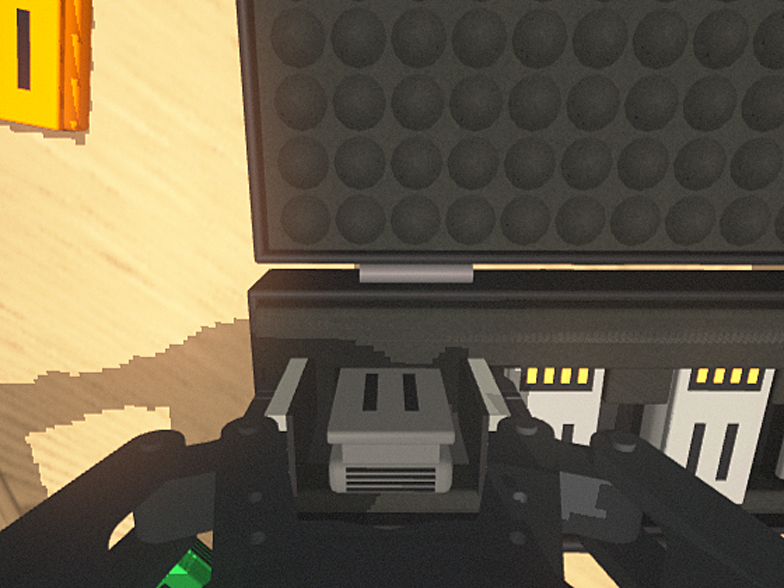

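View pics/j_s.png

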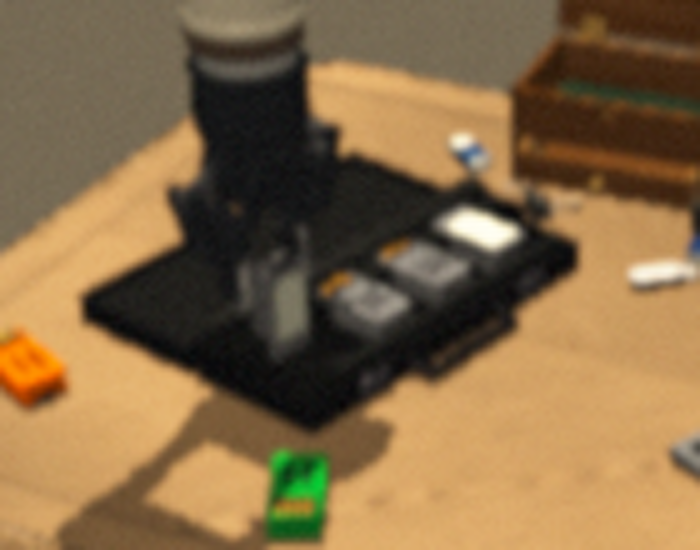

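```bash
python3 - <<'E'
from h import *
p=camera_params('wrist')
for u,v in [(390,442),(330,442),(455,442),(330,492),(450,492),(390,492)]: print(u,v,ray(p,(u/1.4,v/1.4),.080).round(4))
E
```

```text
390 442 [0.4645 0.1638 0.08  ]
330 442 [0.4487 0.1634 0.08  ]
455 442 [0.4817 0.1642 0.08  ]
330 492 [0.4485 0.1479 0.08  ]
450 492 [0.4813 0.1487 0.08  ]
390 492 [0.4649 0.1483 0.08  ]
```

play_rows([
  [[4.4,-0.8,0.2,-0.5,0],[4.4,-1.5,0.2,-1.0,0],[4.4,-1.5,0.2,-1.0,0],[3.0,-1.5,0.2,-1.0,0],[3.0,-1.5,0.2,-1.0,0],[3.0,-1.5,0.2,-1.0,0],[3.0,-1.5,0.2,-1.0,0]],
], grip_force=40)

```text
time: 10.68
tool_pos: [0.4652, 0.1537, 0.0717]
eef_rot: [3.141, 0.001, 1.595]
ft_force: [-1.6, -1.5, 5.5]
grip_width: 0.386
```

```bash
python3 - <<'E'
from h import *
to([])
save('k_w',get_image('wrist'),1.4)
E
```

```text
now [0.4652 0.1537 0.0717] yaw 91.4 t 10.68 grip 3.3 F [-1.6 -1.5  5.5]
```

View pics/k_w.png

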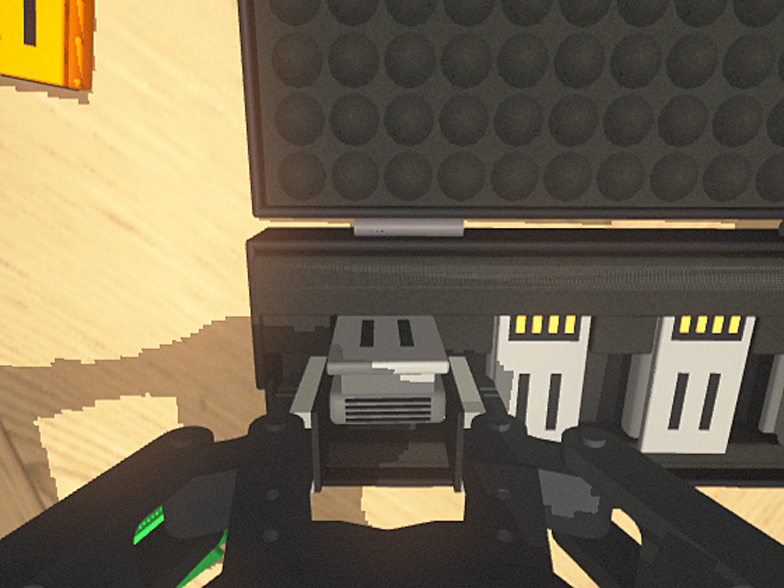

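play_rows([
  [[3.0,0,0,-0.5,0],[3.0,0,0,-1.0,0],[3.0,0.5,0,-1.0,0],[3.0,0.9,0,-1.0,0],[3.0,1.3,0,-1.0,0],[3.0,1.7,0,-1.0,0],[3.0,2.1,0,-1.0,0],[3.0,2.5,0,-1.0,0],[3.0,2.5,0,-1.5,0],[3.0,2.5,0,-3,0],[3.0,2.5,0,-6,0],[3.0,2.5,0,-6,0]],
])

```text
time: 12.22
tool_pos: [0.4668, 0.1795, 0.1346]
eef_rot: [3.135, -0.001, 1.595]
ft_force: [0.7, 0.6, -1.2]
grip_width: 0.385
```

```bash
python3 - <<'E'
from h import *
to([])
save('l_w',get_image('wrist'),1.4)
im=get_image('scene'); save('l_s',im[120:250,120:290],4.5)
E
```

```text
now [0.4668 0.1795 0.1346] yaw 91.38 t 12.22 grip 3.29 F [ 0.7  0.6 -1.2]
```

View pics/l_w.png

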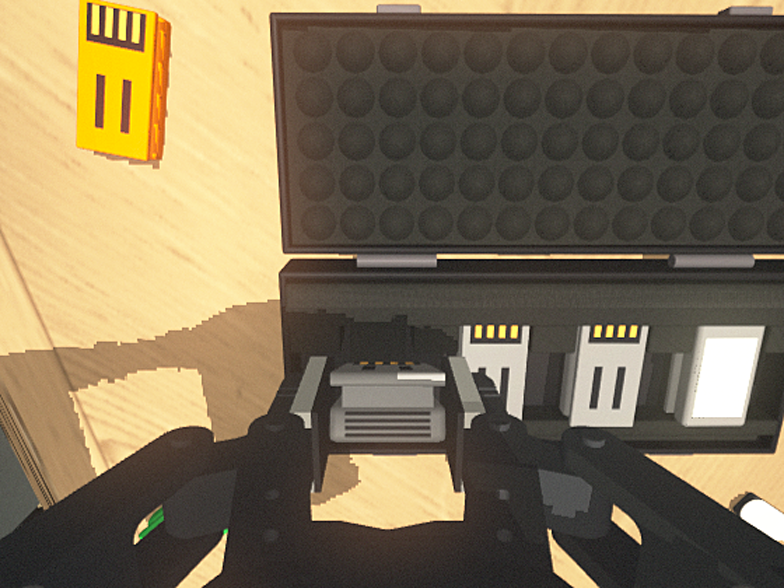

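View pics/l_s.png

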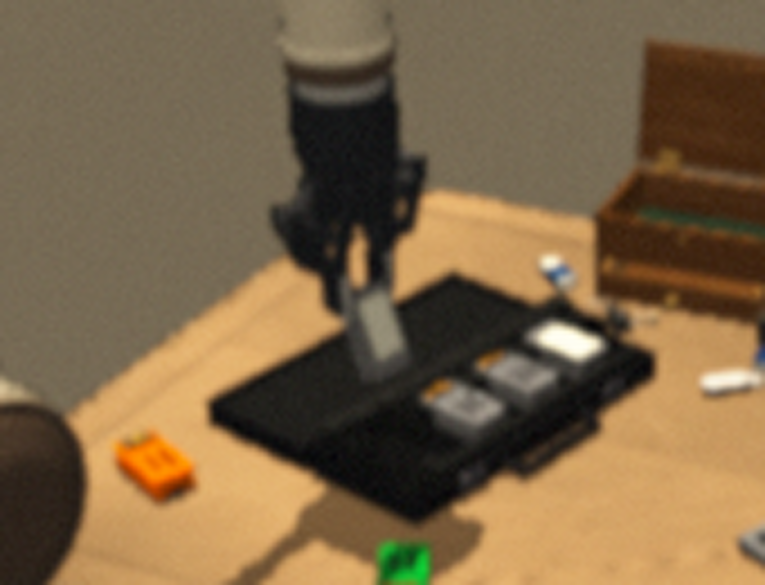

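```bash
cat >> h.py <<'E'
import json,os
def CH(x,y,z=0,yawoff=None):
    d=json.load(open('chg.json')); a=np.radians(d['ang']); o=d['o']
    return (o[0]+np.cos(a)*x-np.sin(a)*y, o[1]+np.sin(a)*x+np.cos(a)*y, z)
E
python3 -c "
import json;json.dump({'o':[.604,-.2175],'ang':-12.05},open('chg.json','w'))
from h import *
to([CH(-.07,.062,.20)+(168,)])"
```

```text
now [0.4645 0.1791 0.1315] yaw 91.38 t 12.32 grip 3.26 F [ 0.7 -0.8 -2.4]
(np.float64(0.5484858374149097), np.float64(-0.1422525565053791), 0.2, 168) -> [-32.32   7.63  -6.86] turn -1.337
```

play_rows([
  [[3.0,-3,0.5,-5,-0.12],[3.0,-8,1.5,-6.9,-0.28],[3.0,-14,3,-6.9,-0.45],[3.0,-20,4.6,-6.9,-0.62],[3.0,-26,6,-6.9,-0.79],[3.0,-30,7.0,-6.9,-0.96],[3.0,-32.3,7.6,-6.9,-1.13],[3.0,-32.3,7.6,-6.9,-1.25],[3.0,-32.3,7.6,-6.9,-1.337],[3.0,-32.3,7.6,-6.9,-1.337],[3.0,-32.3,7.6,-6.9,-1.337]],
])

```text
time: 13.7
tool_pos: [0.5478, -0.1419, 0.1995]
eef_rot: [3.141, -0.001, 2.931]
ft_force: [-0.8, 0.2, -1.5]
grip_width: 0.384
```

```bash
python3 - <<'E'
from h import *
to([])
p=camera_params('wrist'); im=get_image('wrist'); save('m_w',im,1.4); np.save('pics/m_w.npy',im)
import pickle; pickle.dump(p,open('pics/m_w.pkl','wb'))
im=get_image('scene'); save('m_s',im[150:330,220:460],3.2)
E
```

```text
now [ 0.5478 -0.1419  0.1995] yaw 167.91 t 13.7 grip 3.28 F [-0.8  0.2 -1.5]
```

View pics/m_w.png

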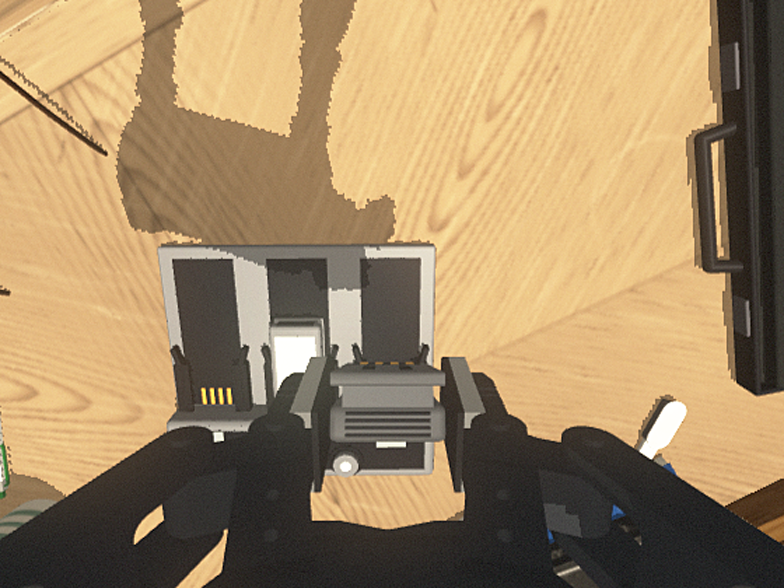

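View pics/m_s.png

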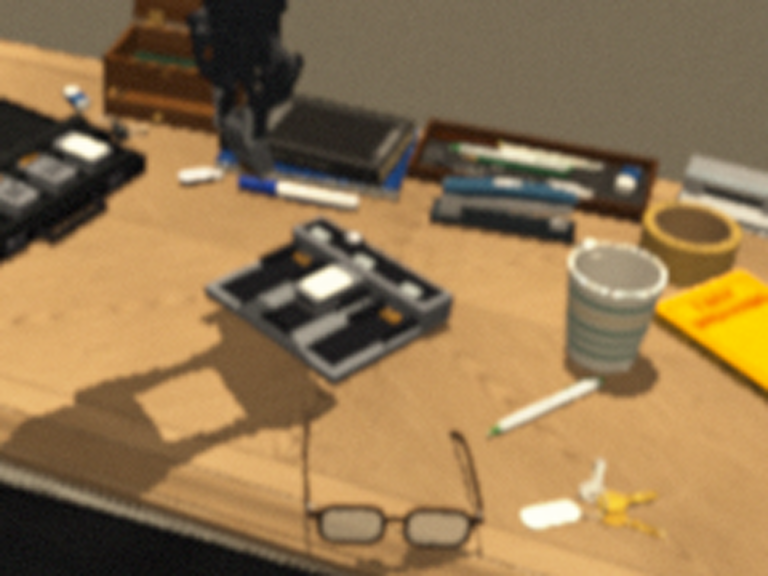

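```bash
python3 - <<'E'
from h import *
import pickle
im=np.load('pics/m_w.npy'); save('m_c',im[165:350,100:330],3.4)
E
```

```text
(no output)
```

View pics/m_c.png

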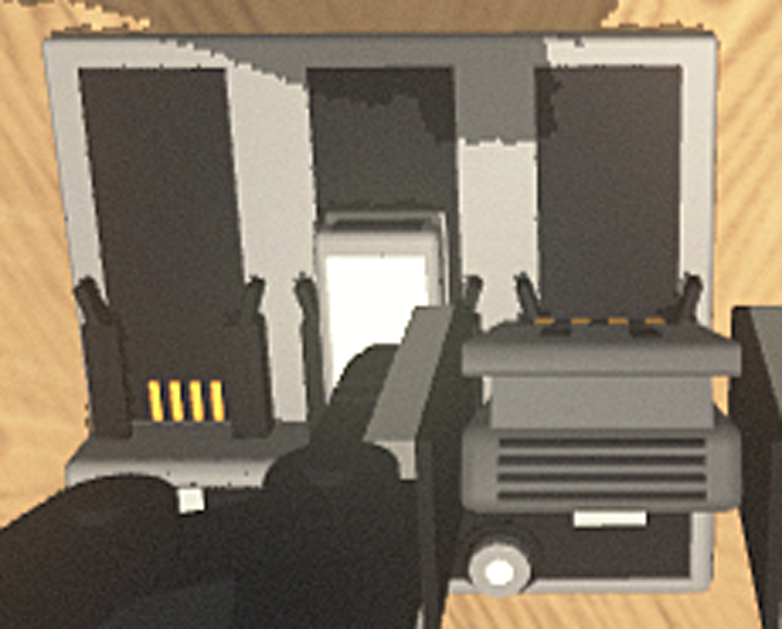

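```bash
python3 - <<'E'
from h import *
import pickle
p=pickle.load(open('pics/m_w.pkl','rb'))
def W(u,v,z): return ray(p,(u/3.4+100,v/3.4+165),z)[:2]
L=W(46,40,.012); R=W(716,37,.012); d=R-L; print('front',L.round(4),R.round(4),np.linalg.norm(d),np.degrees(np.arctan2(-d[0],d[1])))
g={}
for b,(a,c) in {1:((520,280),(694,282)),2:((303,283),(475,283)),3:((82,287),(256,284))}.items():
    g[b]=(W(*a,.020)+W(*c,.020))/2; print(b,g[b].round(4))
d=g[1]-g[3]; print('bays',np.linalg.norm(d),np.degrees(np.arctan2(-d[0],d[1])))
b=W(712,590,.034); print('backR',b.round(4),'key',W(498,571,.041).round(4)); print('conbay3',W(170,485,.034))
m=(L+R)/2
a=np.radians(-12.05); ex=np.array([np.cos(a),np.sin(a)]); ey=np.array([-ex[1],ex[0]])
print('o from front',m+.086*ex,'o from guides',g[2]+.018*ex, 'o from backR',b-.074*ex-.092*ey)
E
```

```text
front [ 0.5075 -0.2866] [ 0.5446 -0.1096] 0.18088482174426362 -11.840662656334748
1 [ 0.6043 -0.1523]
2 [ 0.5921 -0.2119]
3 [ 0.58  -0.272]
bays 0.12213897312623508 -11.474804498359441
backR [ 0.6981 -0.1415] key [ 0.6745 -0.1985]
conbay3 [ 0.6329055  -0.28353185]
o from front [ 0.61015528 -0.21602194] o from guides [ 0.60970458 -0.21563472] o from backR [ 0.60653247 -0.21606547]
```

```bash
python3 -c "
import json;json.dump({'o':[.6085,-.2158],'ang':-11.9},open('chg.json','w'))
from h import *
to([CH(-.0505,.062,.078)+(168.1,)])"
```

```text
now [ 0.548  -0.1421  0.1999] yaw 167.94 t 13.8 grip 3.29 F [-0.7  0.  -1.4]
(np.float64(0.5718699557469513), np.float64(-0.14471913156115995), 0.078, 168.1) -> [-2.4   0.24 12.19] turn -0.003
```

play_rows([
  [[3.0,-1,0.1,4,0],[3.0,-2.4,0.25,8,0],[3.0,-2.4,0.25,11,0],[3.0,-2.4,0.25,12.2,0],[3.0,-2.4,0.25,12.2,0],[3.0,-2.4,0.25,12.2,0]],
])

```text
time: 14.55
tool_pos: [0.5732, -0.1454, 0.0801]
eef_rot: [-3.141, 0.003, 2.932]
ft_force: [-0.3, 0.3, -0.4]
grip_width: 0.385
```

```bash
python3 - <<'E'
from h import *
to([])
im=get_image('wrist'); save('n_w',im,1.4)
E
```

```text
now [ 0.5732 -0.1454  0.0801] yaw 167.97 t 14.55 grip 3.29 F [-0.3  0.3 -0.4]
```

View pics/n_w.png

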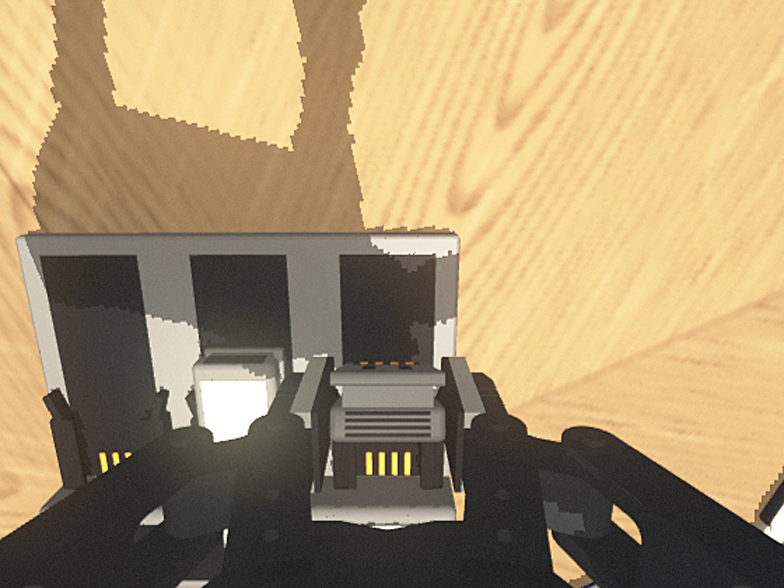

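```bash
python3 - <<'E'
from h import *
p=camera_params('wrist'); import json
d=json.load(open('chg.json')); a=np.radians(d['ang']); o=np.array(d['o'])
def inv(X): v=np.array(X[:2])-o; return np.array([np.cos(a)*v[0]+np.sin(a)*v[1], -np.sin(a)*v[0]+np.cos(a)*v[1]]).round(4)
print('front',inv(ray(p,(400/1.4,235/1.4),.012)),'TCP',inv(observe()['tool_pos']),'brass mid',inv(ray(p,(388/1.4,464/1.4),.012)))
print('deck dark edges at row 300', inv(ray(p,(340/1.4,300/1.4),.012)),inv(ray(p,(436/1.4,300/1.4),.012)))
E
```

```text
front [-0.0846  0.0666] TCP [-0.049   0.0616] brass mid [0.0235 0.0615]
deck dark edges at row 300 [-0.0569  0.0412] [-0.0568  0.082 ]
```

play_rows([
  [[3.0,0.3,0,0.5,0],[3.0,0.3,0,0.8,0],[3.0,0.3,0,1.0,0],[3.0,0.3,0,1.0,0]],
])

```text
time: 15.1
tool_pos: [0.5692, -0.1442, 0.0688]
eef_rot: [3.142, -0.0, 2.932]
ft_force: [-1.1, 0.8, 4.2]
grip_width: 0.383
```

play_rows([
  [[3.0,0.4,0,0.1,0],[3.0,0.8,0,0.25,0],[3.0,1.2,0,0.4,0],[3.0,1.65,0,0.6,0],[3.0,2.1,0,0.85,0],[3.0,2.5,0,1.1,0],[3.0,2.9,0,1.45,0],[3.0,3.3,0,1.8,0],[3.0,3.6,0,2.1,0]],
])

```text
time: 16.23
tool_pos: [0.5358, -0.138, 0.0501]
eef_rot: [-3.14, 0.005, 2.932]
ft_force: [-2.6, -0.3, 12.2]
grip_width: 0.385
```

```bash
python3 - <<'E'
from h import *
to([])
im=get_image('wrist'); save('o_w',im,1.4)
im=get_image('scene'); save('o_s',im[150:330,220:460],3.2)
E
```

```text
now [ 0.5358 -0.138   0.0501] yaw 167.98 t 16.23 grip 3.29 F [-2.6 -0.3 12.2]
```

View pics/o_w.png

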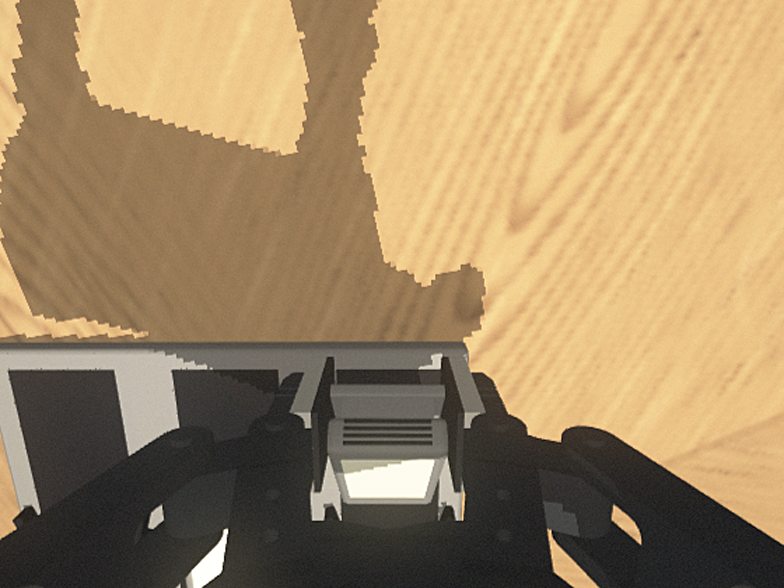

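View pics/o_s.png

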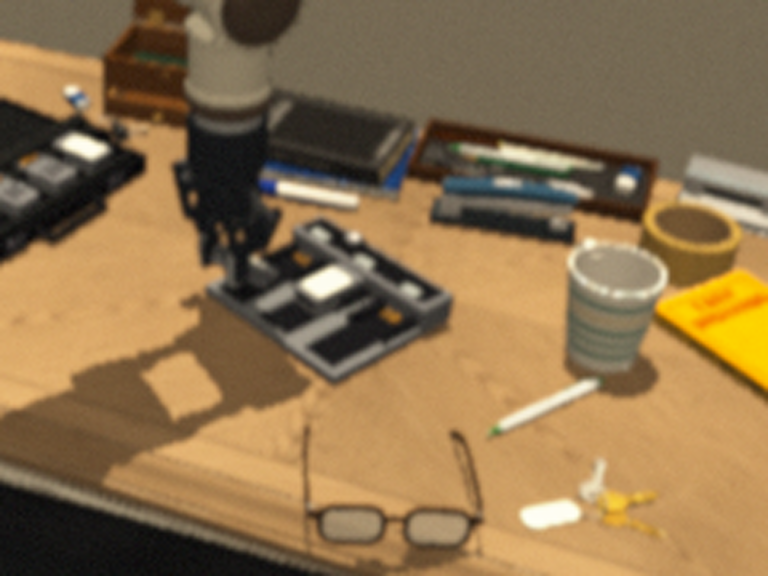

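play_rows([
  [[3.0,0.4,0,0.5,0],[3.0,0.7,0,1.0,0],[3.0,0.95,0,1.5,0],[3.0,1.1,0,1.9,0],[3.0,1.2,0,2.2,0],[3.0,1.3,0,2.5,0],[3.0,1.3,0,2.5,0]],
])

```text
time: 17.2
tool_pos: [0.5205, -0.1343, 0.0229]
eef_rot: [-3.141, -0.001, 2.932]
ft_force: [-6.4, -0.7, 9.8]
grip_width: 0.391
```

```bash
python3 - <<'E'
from h import *
to([])
im=get_image('wrist'); save('p_w',im,1.4)
E
```

```text
now [ 0.5205 -0.1343  0.0229] yaw 167.99 t 17.2 grip 3.34 F [-6.4 -0.7  9.8]
```

View pics/p_w.png

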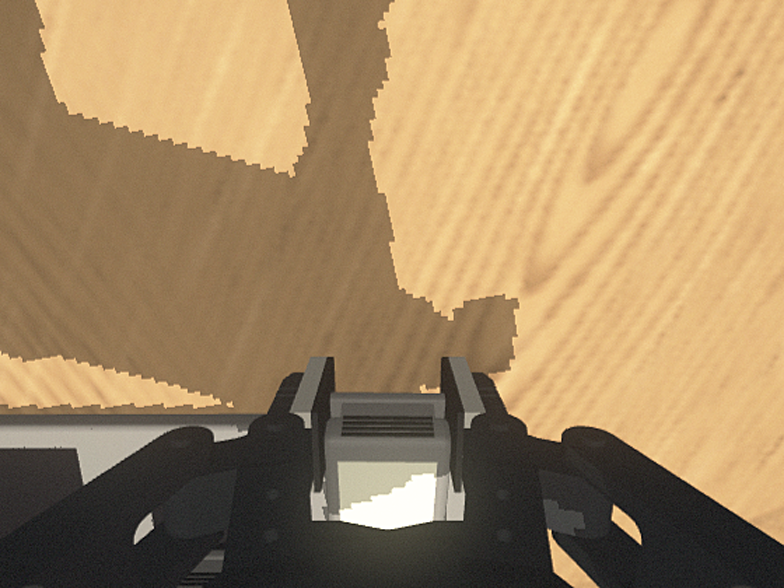

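play_rows([
  [[3.0,-0.7,0,0,0],[3.0,-1.4,0,0,0],[3.0,-2.0,0,0,0],[3.0,-2.0,0,0,0],[4.2,-2.0,0,0,0],[4.2,-2.0,0,0,0],[4.2,-2.0,0,0,0]],
])

```text
time: 18.12
tool_pos: [0.5404, -0.138, 0.0219]
eef_rot: [3.141, -0.001, 2.932]
ft_force: [0.5, -0.4, -1.0]
grip_width: 0.493
```

```bash
python3 - <<'E'
from h import *
to([])
im=get_image('wrist'); save('q_w',im,1.4)
im=get_image('top'); save('q_t',im[155:240,290:385],6)
E
```

```text
now [ 0.5404 -0.138   0.0219] yaw 167.98 t 18.12 grip 4.21 F [ 0.5 -0.4 -1. ]
```

View pics/q_w.png

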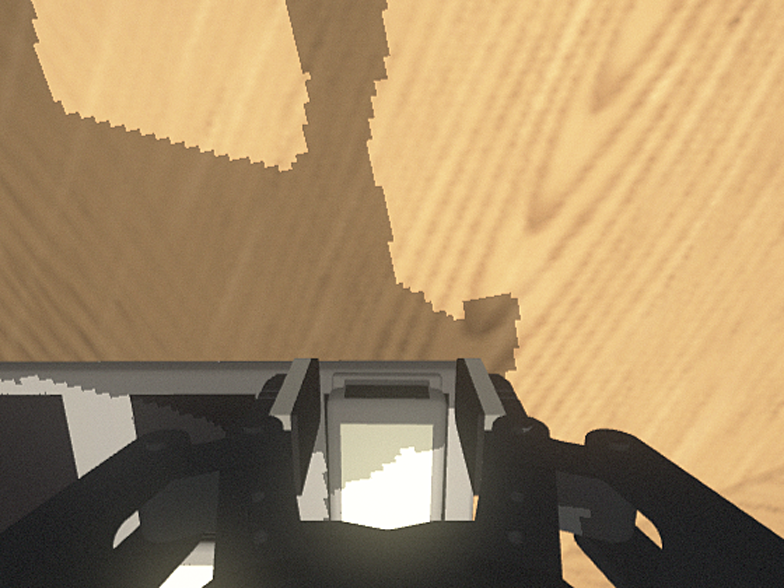

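View pics/q_t.png

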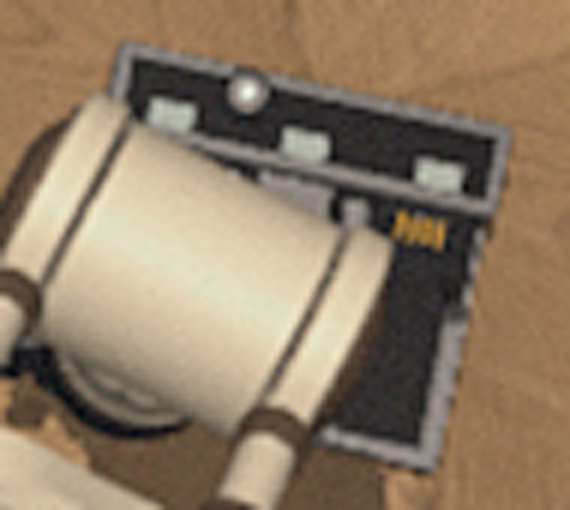

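play_rows([
  [[3.0,0,0,-0.1,0],[3.0,0,0,-0.1,0],[3.0,0,0,-0.1,0],[3.0,-0.8,0,-0.1,0],[3.0,-1.6,0,-0.1,0],[3.0,-2.4,0,-0.1,0],[3.0,-3.2,0,-0.1,0],[3.0,-4.0,0,-0.1,0],[3.0,-4.5,0,-0.1,0],[3.0,-4.5,0,-0.1,0]],
], grip_force=30)

```text
time: 19.48
tool_pos: [0.5852, -0.1477, 0.0233]
eef_rot: [-3.142, 0.0, 2.932]
ft_force: [-0.3, 0.3, -0.7]
grip_width: 0.388
```

```bash
python3 - <<'E'
from h import *
to([])
im=get_image('wrist'); save('r_w',im,1.4)
E
```

```text
now [ 0.5852 -0.1477  0.0233] yaw 167.98 t 19.48 grip 3.31 F [-0.3  0.3 -0.7]
```

View pics/r_w.png

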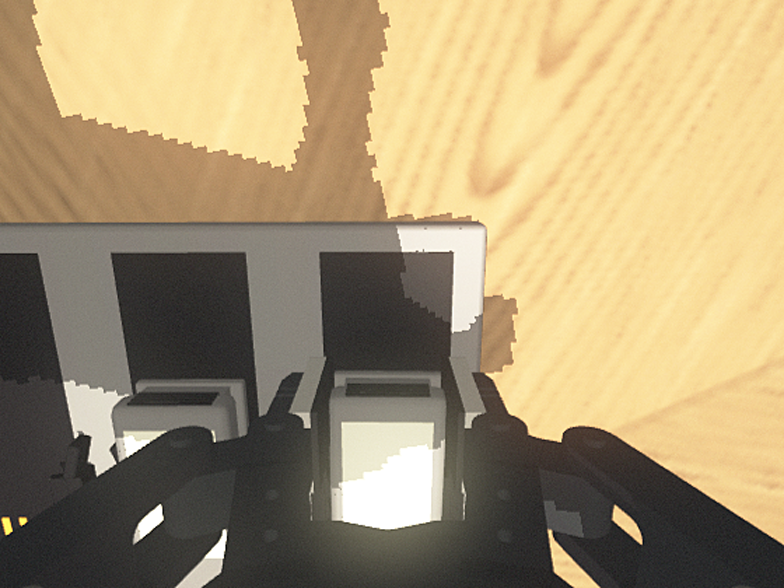

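play_rows([
  [[4.4,0,0,0,0],[4.4,0,0,0,0],[4.4,1.3,0,-0.2,0],[4.4,2.8,0,-0.2,0],[0,3.0,0,-0.2,0],[0,3.0,0,-0.2,0],[0,3.0,0,-0.2,0],[0,3.0,0,-0.2,0],[0,3.0,0,-0.2,0],[0,3.0,0,-0.2,0],[0,3.0,0,-0.2,0]],
])

```text
time: 20.9
tool_pos: [0.5555, -0.1413, 0.0253]
eef_rot: [3.142, -0.0, 2.932]
ft_force: [0.1, -1.2, -0.9]
grip_width: 0.001
```

```bash
python3 - <<'E'
from h import *
to([])
im=get_image('wrist'); save('s_w',im,1.4)
E
```

```text
now [ 0.5555 -0.1413  0.0253] yaw 167.98 t 20.9 grip 0.01 F [ 0.1 -1.2 -0.9]
```

View pics/s_w.png

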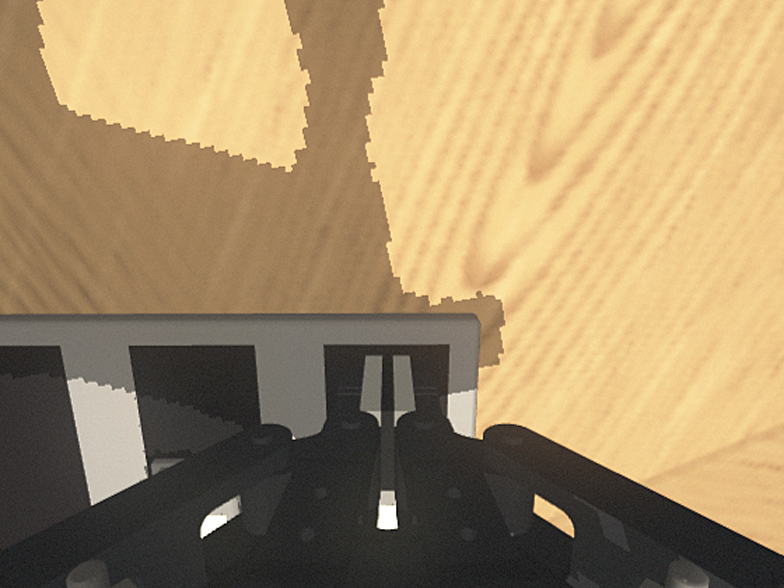

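play_rows([
  [[0,-0.5,0,0,0],[0,-1.0,0,0,0],[0,-1.4,0,0,0],[0,-1.7,0,0,0],[0,-1.9,0,0,0],[0,-2.1,0,0,0],[0,-2.1,0,0,0]],
])

```text
time: 21.82
tool_pos: [0.5753, -0.1455, 0.0251]
eef_rot: [3.141, -0.002, 2.932]
ft_force: [-4.9, 0.2, 3.1]
grip_width: 0.004
```

play_rows([
  [[0,-0.2,0,0,0],[0,-0.4,0,0,0],[0,-0.4,0,0,0]],
])

```text
time: 22.2
tool_pos: [0.5755, -0.1454, 0.0246]
eef_rot: [3.141, -0.012, 2.933]
ft_force: [-18.4, 2.4, 14.9]
grip_width: -0.002
```

play_rows([
  [[0,1,0,0,0],[4.4,2,0,-2,0],[4.4,2,0,-8,0],[4.4,0,0,-14,0],[4.4,0,0,-14,0],[4.4,0,0,-14,0]],
])

```text
time: 22.95
tool_pos: [0.58, -0.1464, 0.165]
eef_rot: [3.141, 0.001, 2.932]
ft_force: [0.6, 0.3, -1.0]
grip_width: 0.513
```

```bash
python3 - <<'E'
from h import *
to([])
im=get_image('wrist'); save('t_w',im,1.4)
p=camera_params('wrist')
import json
d=json.load(open('chg.json')); a=np.radians(d['ang']); o=np.array(d['o'])
im=get_image('top'); save('t_t',im[130:280,130:400],2.9)
E
```

```text
now [ 0.58   -0.1464  0.165 ] yaw 167.98 t 22.95 grip 4.38 F [ 0.6  0.3 -1. ]
```

View pics/t_w.png

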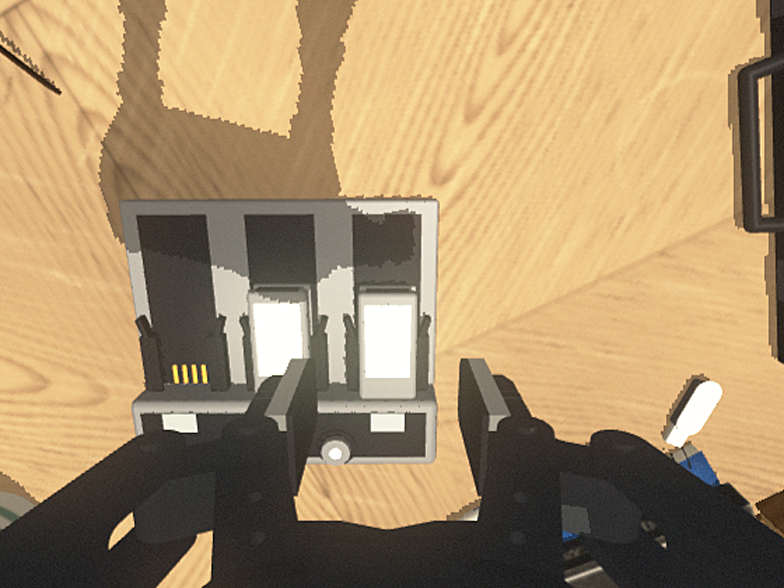

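View pics/t_t.png

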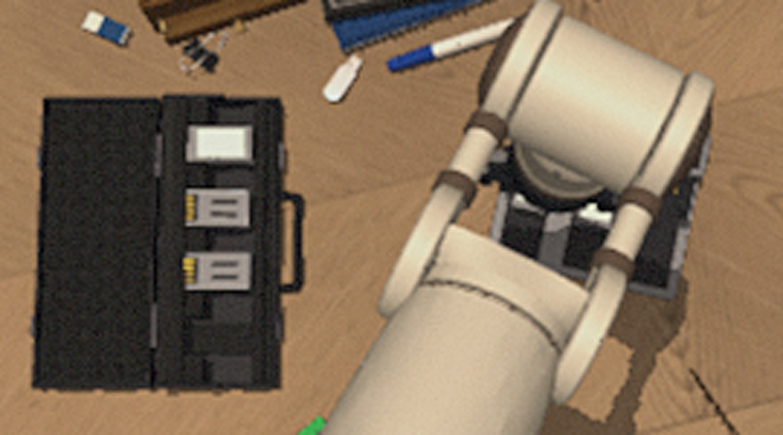

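```bash
python3 -c "
from h import *
to([(.525,.121,.10,91.4)])"
```

```text
now [ 0.5787 -0.1459  0.1632] yaw 167.98 t 23.05 grip 4.45 F [-0.6  0.4 -0.6]
(0.525, 0.121, 0.1, 91.4) -> [10.79 24.98  6.37] turn 1.337
```

play_rows([
  [[4.6,2,5,0,0.17],[4.6,4.5,10.5,0,0.34],[4.6,7,16,0,0.5],[4.6,9,21,0,0.68],[4.6,10.8,25,0,0.85],[4.6,10.8,25,2,1.02],[4.6,10.8,25,4,1.18],[4.6,10.8,25,6.4,1.337],[4.6,10.8,25,6.4,1.337],[4.6,10.8,25,6.4,1.337]],
])

```text
time: 24.3
tool_pos: [0.5262, 0.1205, 0.1013]
eef_rot: [-3.141, -0.0, 1.597]
ft_force: [1.2, -0.6, 0.3]
grip_width: 0.543
```

```bash
python3 - <<'E'
from h import *
to([(.525,.121,.021,91.4)])
p=camera_params('wrist'); im=get_image('wrist'); save('u_w',im,1.4); np.save('pics/u_w.npy',im)
import pickle; pickle.dump(p,open('pics/u_w.pkl','wb'))
E
```

```text
now [0.5262 0.1205 0.1013] yaw 91.51 t 24.3 grip 4.63 F [ 1.2 -0.6  0.3]
(0.525, 0.121, 0.021, 91.4) -> [ 0.06 -0.12  8.03] turn 0.002
```

View pics/u_w.png

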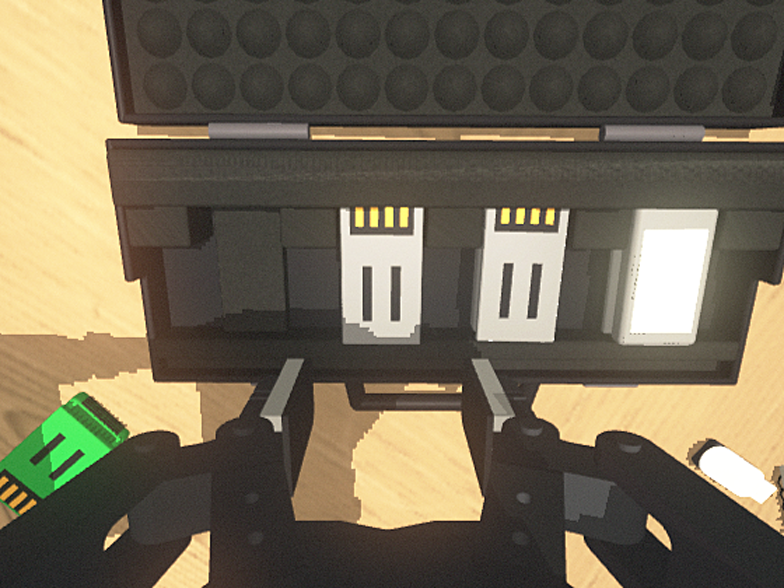

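play_rows([
  [[4.6,0.05,-0.1,4,0],[4.6,0.05,-0.1,6.5,0],[4.6,0.05,-0.1,8.0,0],[4.6,0.05,-0.1,8.0,0],[3.0,0.05,-0.1,8.0,0],[3.0,0.05,-0.1,8.0,0],[3.0,0.05,-0.1,8.0,0],[3.0,0.05,-0.1,8.0,0],[3.0,0.05,-0.1,8.0,0]],
], grip_force=40)

```text
time: 25.48
tool_pos: [0.5262, 0.121, 0.0227]
eef_rot: [3.14, 0.0, 1.595]
ft_force: [-2.9, 0.5, 5.6]
grip_width: 0.39
```

play_rows([
  [[3.0,-0.15,0,-0.5,0],[3.0,-0.2,0,-1.0,0],[3.0,-0.15,0,-1.4,0],[3.0,-0.1,0,-1.8,0],[3.0,0,0,-2.2,0],[3.0,0.1,0,-2.7,0],[3.0,0.4,0,-3.2,0],[3.0,0.7,0,-3.7,0],[3.0,1.1,0,-4.1,0],[3.0,1.5,0,-4.5,0],[3.0,1.5,0,-4.5,0]],
])

```text
time: 26.85
tool_pos: [0.5251, 0.136, 0.067]
eef_rot: [3.141, 0.0, 1.595]
ft_force: [-4.4, -4.0, -4.2]
grip_width: 0.385
```

```bash
python3 - <<'E'
from h import *
to([])
im=get_image('wrist'); save('v_w',im,1.4)
E
```

```text
now [0.5251 0.136  0.067 ] yaw 91.4 t 26.85 grip 3.29 F [-4.4 -4.  -4.2]
```

View pics/v_w.png

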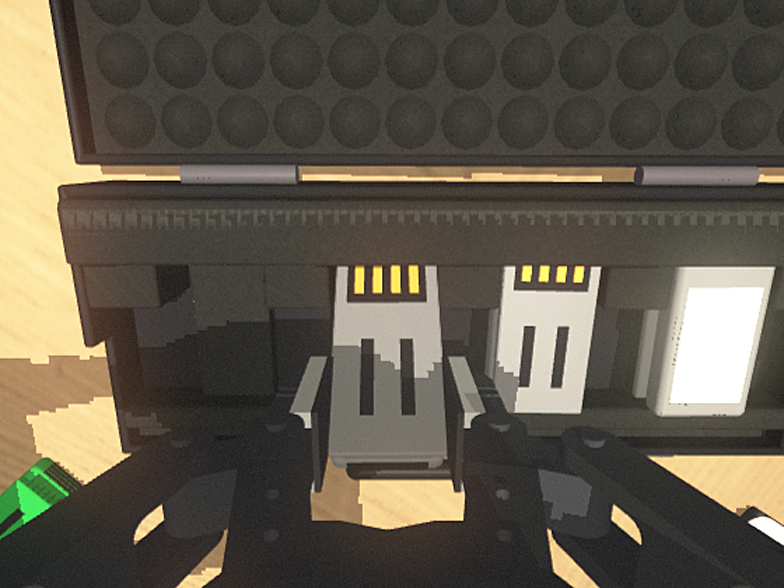

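```bash
cat >> h.py <<'E'
def Tscan(p,row,lipy,lipz=.036,u=387,zr=(.05,.12)):
    G=np.array(observe()['tool_pos'])
    for z in np.arange(*zr,.003):
        t=ray(p,(u/1.4,row/1.4),z); d=t[1:]-np.array([lipy,lipz]); th=np.arctan2(d[1],-d[0])
        a=np.array([np.cos(th),-np.sin(th)]); n=np.array([np.sin(th),np.cos(th)]); g=G[1:]-t[1:]
        print(z.round(3),'y',t[1].round(4),'len',np.linalg.norm(d).round(4),'th',np.degrees(th).round(1),'TCP from tail',(g@a).round(4),'above face',(g@n).round(4))
E
python3 - <<'E'
from h import *
p=camera_params('wrist'); print('lip y',ray(p,(300/1.4,267/1.4),.042)[1])
Tscan(p,458,.168,zr=(.06,.095))
E
```

```text
lip y 0.16785725758895137
0.06 y 0.1088 len 0.0639 th 22.1 TCP from tail 0.0226 above face 0.0167
0.063 y 0.1108 len 0.0633 th 25.3 TCP from tail 0.0211 above face 0.0143
0.066 y 0.1128 len 0.0628 th 28.5 TCP from tail 0.0199 above face 0.0119
0.069 y 0.1149 len 0.0626 th 31.8 TCP from tail 0.0191 above face 0.0094
0.072 y 0.1169 len 0.0625 th 35.2 TCP from tail 0.0186 above face 0.0069
0.075 y 0.1189 len 0.0627 th 38.5 TCP from tail 0.0184 above face 0.0043
0.078 y 0.1209 len 0.0631 th 41.7 TCP from tail 0.0186 above face 0.0018
0.081 y 0.123 len 0.0637 th 45.0 TCP from tail 0.0192 above face -0.0007
0.084 y 0.125 len 0.0644 th 48.1 TCP from tail 0.0201 above face -0.0032
0.087 y 0.127 len 0.0654 th 51.2 TCP from tail 0.0213 above face -0.0055
0.09 y 0.129 len 0.0666 th 54.2 TCP from tail 0.0228 above face -0.0078
0.093 y 0.1311 len 0.0679 th 57.1 TCP from tail 0.0245 above face -0.01
```

play_rows([
  [[3.0,0.3,0,-0.2,0],[3.0,0.6,0,-0.3,0],[3.0,0.95,0,-0.4,0],[3.0,1.3,0,-0.45,0],[3.0,1.6,0,-0.55,0],[3.0,1.6,0,-0.55,0]],
], grip_force=60)

```text
time: 27.65
tool_pos: [0.525, 0.1504, 0.0726]
eef_rot: [-3.142, 0.003, 1.595]
ft_force: [-5.6, -8.7, -2.3]
grip_width: 0.374
```

```bash
python3 - <<'E'
from h import *
to([])
im=get_image('wrist'); save('w_w',im,1.4)
im=get_image('scene'); save('w_s',im[120:250,120:290],4.5)
E
```

```text
now [0.525  0.1504 0.0726] yaw 91.41 t 27.65 grip 3.19 F [-5.6 -8.7 -2.3]
```

View pics/w_w.png

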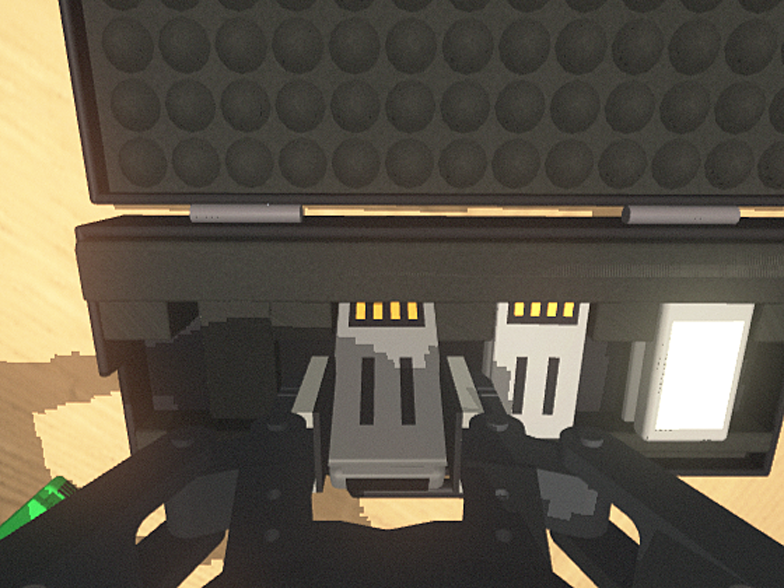

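View pics/w_s.png

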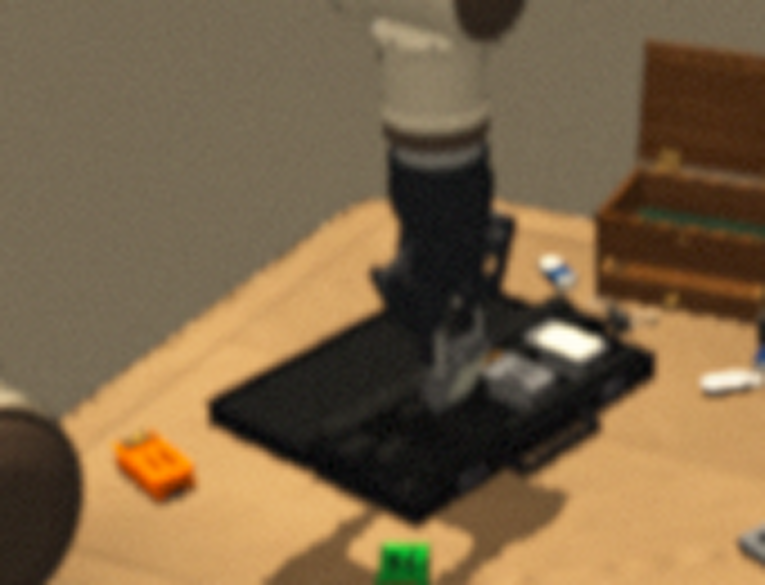

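```bash
python3 - <<'E'
from h import *
p=camera_params('wrist'); print('lip y',ray(p,(300/1.4,303/1.4),.042)[1])
Tscan(p,464,.168,zr=(.072,.1))
E
```

```text
lip y 0.16805513476609937
0.072 y 0.1252 len 0.0559 th 40.1 TCP from tail 0.0188 above face 0.0167
0.075 y 0.1273 len 0.0563 th 43.8 TCP from tail 0.0183 above face 0.0143
0.078 y 0.1294 len 0.057 th 47.4 TCP from tail 0.0181 above face 0.0118
0.081 y 0.1315 len 0.0579 th 51.0 TCP from tail 0.0184 above face 0.0094
0.084 y 0.1336 len 0.0591 th 54.4 TCP from tail 0.019 above face 0.007
0.087 y 0.1357 len 0.0604 th 57.6 TCP from tail 0.02 above face 0.0048
0.09 y 0.1378 len 0.0619 th 60.8 TCP from tail 0.0213 above face 0.0025
0.093 y 0.1399 len 0.0636 th 63.7 TCP from tail 0.0229 above face 0.0004
0.096 y 0.1419 len 0.0654 th 66.5 TCP from tail 0.0248 above face -0.0015
0.099 y 0.144 len 0.0674 th 69.2 TCP from tail 0.0269 above face -0.0034
```

play_rows([
  [[3.0,-0.4,0,0.2,0],[3.0,-0.6,0,0.6,0],[3.0,-0.4,0,0.7,0],[3.0,0,0,0.6,0],[3.0,0.5,0,0.4,0],[3.0,1.0,0,0.3,0],[3.0,1.5,0,0.2,0],[3.0,2.0,0,0.2,0],[3.0,2.0,0,0.2,0]],
])

```text
time: 28.88
tool_pos: [0.525, 0.1714, 0.071]
eef_rot: [3.14, 0.001, 1.595]
ft_force: [-3.4, -6.1, -2.0]
grip_width: 0.365
```

```bash
python3 - <<'E'
from h import *
to([])
im=get_image('wrist'); save('x_w',im,1.4)
im=get_image('scene'); save('x_s',im[120:250,120:290],4.5)
E
```

```text
now [0.525  0.1714 0.071 ] yaw 91.4 t 28.88 grip 3.12 F [-3.4 -6.1 -2. ]
```

View pics/x_w.png

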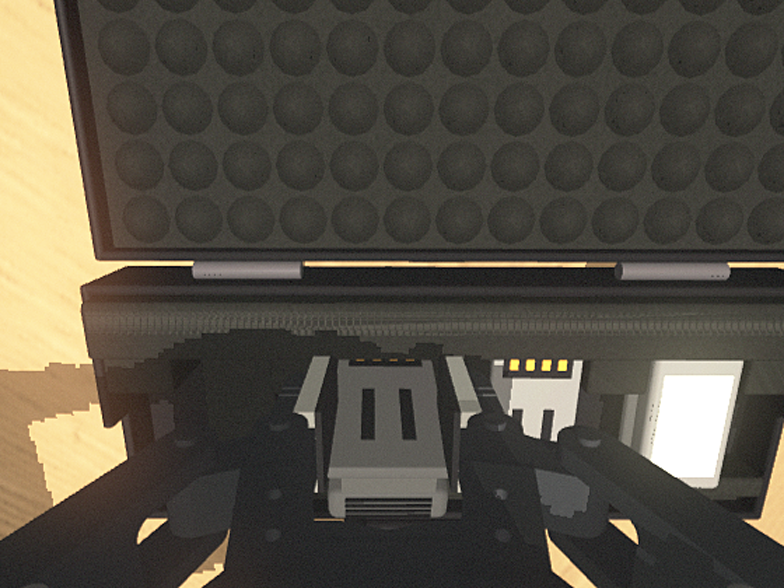

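View pics/x_s.png

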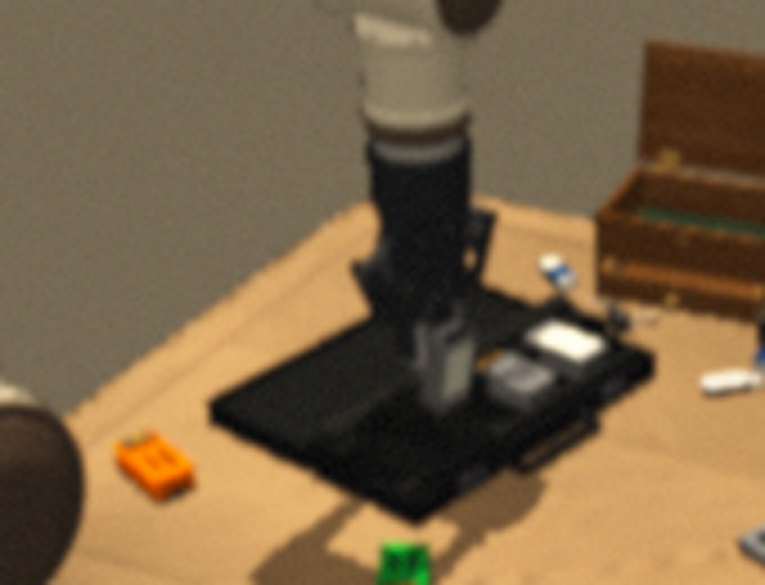

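play_rows([
  [[3.0,-0.3,0,0,0],[3.0,-0.3,0,0.4,0],[3.0,-0.3,0,0.7,0],[3.0,-0.3,0,0.9,0],[3.0,-0.3,0,1.0,0],[3.0,-0.3,0,1.0,0]],
])

```text
time: 29.72
tool_pos: [0.5251, 0.1699, 0.0627]
eef_rot: [3.14, -0.001, 1.595]
ft_force: [-11.1, -0.3, 17.9]
grip_width: 0.364
```

play_rows([
  [[4.4,0,0,-0.1,0],[4.4,0,0,-0.1,0],[4.4,0,0,-0.1,0],[4.4,0,0,-0.1,0]],
])

```text
time: 30.22
tool_pos: [0.5244, 0.169, 0.0607]
eef_rot: [3.141, -0.0, 1.595]
ft_force: [0.5, 0.4, 0.6]
grip_width: 0.516
```

```bash
python3 - <<'E'
from h import *
to([])
p=camera_params('wrist')
im=get_image('wrist'); save('y_w',im,1.4)
for v in (440,490): print(ray(p,(390/1.4,v/1.4),.080).round(4))
E
```

```text
now [0.5244 0.169  0.0607] yaw 91.37 t 30.23 grip 4.4 F [0.5 0.4 0.6]
[0.5264 0.1649 0.08  ]
[0.5268 0.1495 0.08  ]
```

View pics/y_w.png

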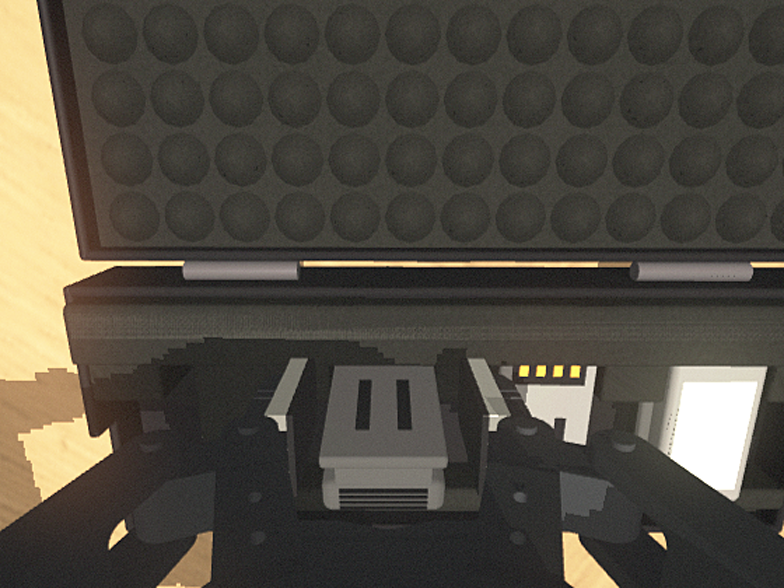

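play_rows([
  [[4.4,-0.8,0,-0.5,0],[4.4,-1.7,0,-1.0,0],[4.4,-1.7,0,-1.0,0],[3.0,-1.7,0,-1.0,0],[3.0,-1.7,0,-1.0,0],[3.0,-1.7,0,-1.0,0],[3.0,-1.7,0,-1.0,0]],
], grip_force=40)

```text
time: 31.15
tool_pos: [0.5249, 0.1519, 0.0712]
eef_rot: [3.141, 0.0, 1.595]
ft_force: [-1.0, -2.3, 5.4]
grip_width: 0.383
```

```bash
python3 - <<'E'
from h import *
to([])
im=get_image('wrist'); save('z_w',im,1.4)
im=get_image('scene'); save('z_s',im[120:250,120:290],4.5)
E
```

```text
now [0.5249 0.1519 0.0712] yaw 91.4 t 31.15 grip 3.27 F [-1.  -2.3  5.4]
```

View pics/z_w.png

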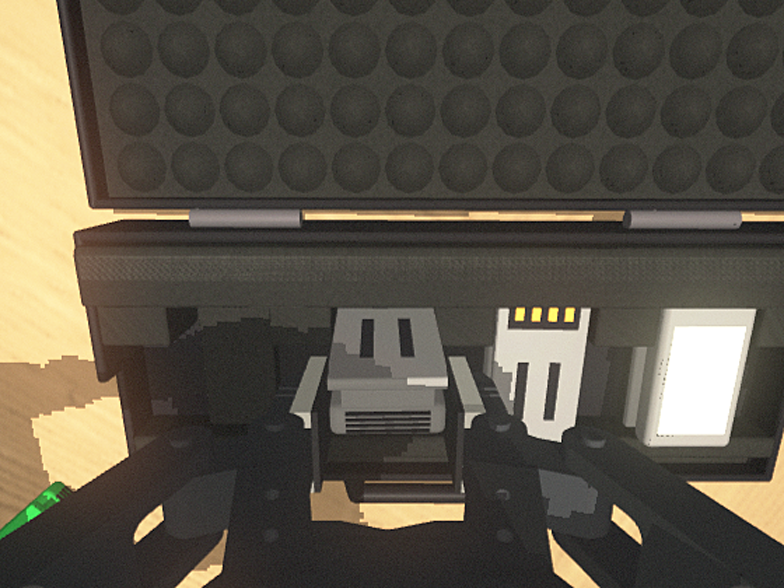

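View pics/z_s.png

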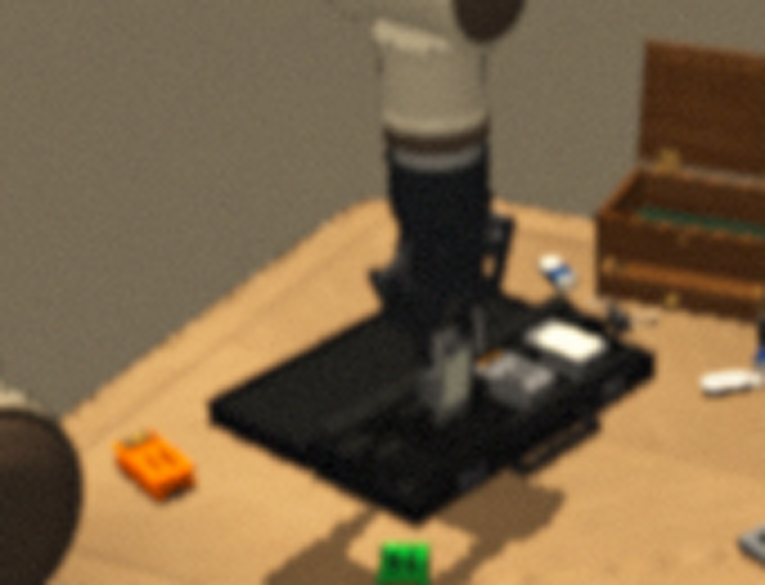

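play_rows([
  [[3.0,0,0,-0.7,0],[3.0,0,0,-1.3,0],[3.0,0.5,0,-1.3,0],[3.0,1.0,0,-1.3,0],[3.0,1.5,0,-1.3,0],[3.0,2.0,0,-1.3,0],[3.0,2.4,0,-1.3,0],[3.0,2.8,0,-1.3,0],[3.0,3.2,0,-1.3,0],[3.0,3.2,0,-2.5,0],[3.0,3.2,0,-6,0],[3.0,3.2,0,-9,0]],
])

```text
time: 32.75
tool_pos: [0.524, 0.1848, 0.1626]
eef_rot: [3.141, -0.002, 1.595]
ft_force: [0.2, 0.4, -1.9]
grip_width: 0.386
```

```bash
python3 - <<'E'
from h import *
to([CH(-.052,-.062,.20)+(168.0,)])
im=get_image('wrist'); save('aa_w',im,1.4)
E
```

```text
now [0.524  0.1848 0.1626] yaw 91.37 t 32.75 grip 3.3 F [ 0.2  0.4 -1.9]
(np.float64(0.5448328732801165), np.float64(-0.2657449394356855), 0.2, 168.0) -> [-45.08   1.    -3.82] turn -1.337
```

View pics/aa_w.png

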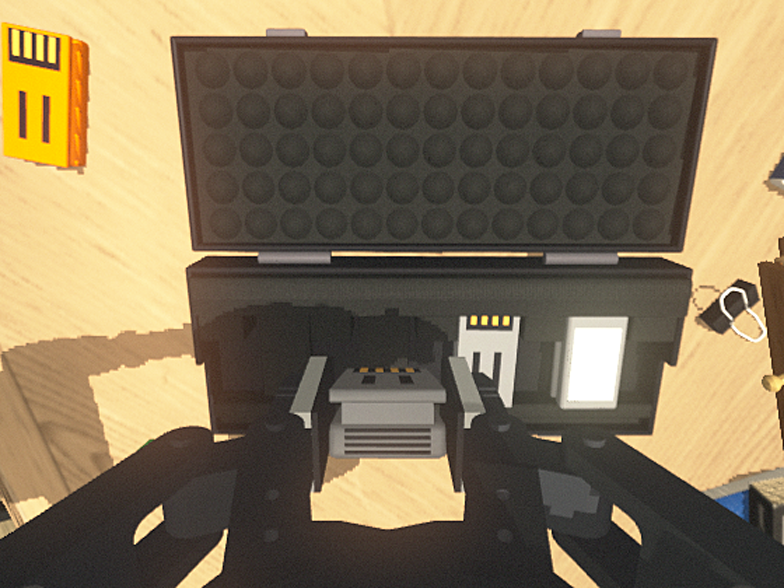

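play_rows([
  [[3.0,-4,0,-2,-0.14],[3.0,-10,0,-3.8,-0.3],[3.0,-16,0.2,-3.8,-0.46],[3.0,-22,0.4,-3.8,-0.62],[3.0,-28,0.6,-3.8,-0.78],[3.0,-34,0.8,-3.8,-0.94],[3.0,-39.5,1.0,-3.8,-1.1],[3.0,-44,1.0,-3.8,-1.25],[3.0,-45.1,1.0,-3.8,-1.337],[3.0,-45.1,1.0,-3.8,-1.337],[3.0,-45.1,1.0,-3.8,-1.337]],
])

```text
time: 34.17
tool_pos: [0.5448, -0.2656, 0.1986]
eef_rot: [3.141, -0.0, 2.931]
ft_force: [0.3, -0.1, -2.2]
grip_width: 0.384
```

```bash
python3 - <<'E'
from h import *
to([CH(-.052,-.062,.08)+(168.0,)])
im=get_image('wrist'); save('ab_w',im,1.4); np.save('pics/ab.npy',im)
p=camera_params('wrist')
import json
d=json.load(open('chg.json')); a=np.radians(d['ang']); o=np.array(d['o'])
im=get_image('top'); save('ab_t',im[130:280,130:400],2.9)
E
```

```text
now [ 0.5448 -0.2656  0.1986] yaw 167.94 t 34.17 grip 3.28 F [ 0.3 -0.1 -2.2]
(np.float64(0.5448328732801165), np.float64(-0.2657449394356855), 0.08, 168.0) -> [-0.   -0.03 11.86] turn -0.001
```

View pics/ab_w.png

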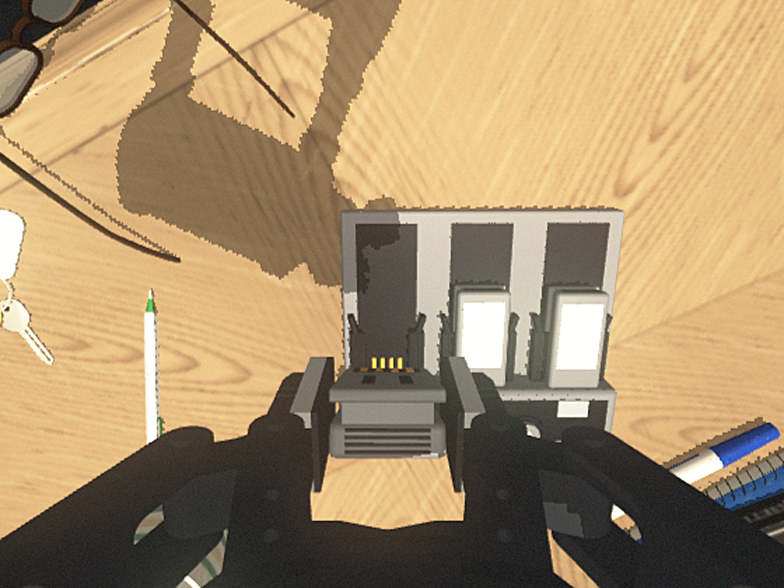

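View pics/ab_t.png

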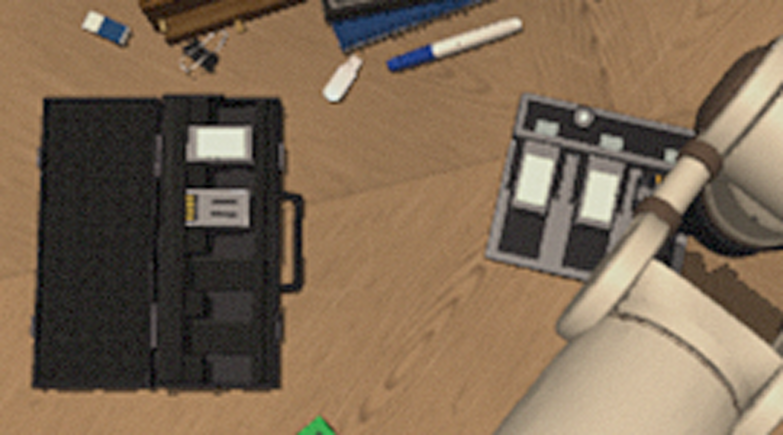

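play_rows([
  [[3.0,0.1,0,5,0],[3.0,0.3,0,9,0],[3.0,0.4,0,11.5,0],[3.0,0.4,0,12.2,0],[3.0,0.4,0,12.5,0],[3.0,0.4,0,12.5,0]],
])

```text
time: 35.02
tool_pos: [0.5416, -0.2663, 0.0752]
eef_rot: [-3.141, 0.002, 2.932]
ft_force: [0.4, -0.9, -1.6]
grip_width: 0.389
```

```bash
python3 - <<'E'
from h import *
to([])
im=get_image('wrist'); save('ac_w',im,1.4)
E
```

```text
now [ 0.5416 -0.2663  0.0752] yaw 167.99 t 35.02 grip 3.32 F [ 0.4 -0.9 -1.6]
```

View pics/ac_w.png

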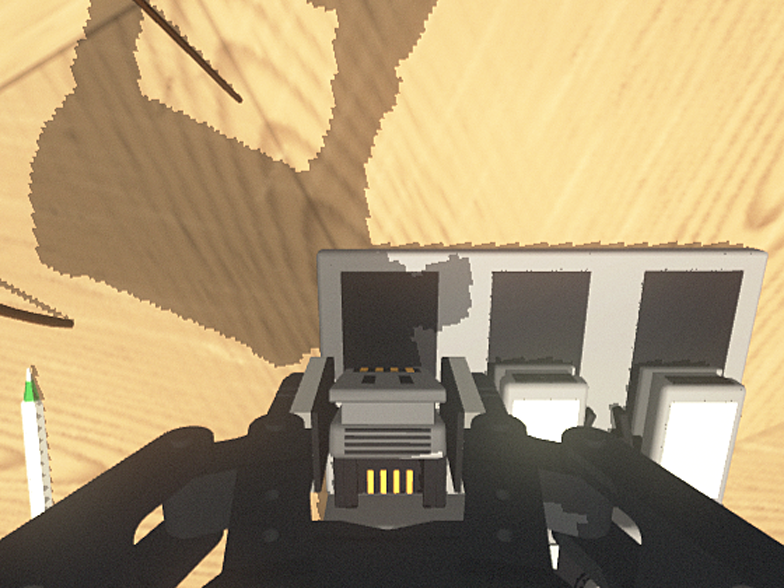

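play_rows([
  [[3.0,0,0.1,0.3,0],[3.0,0,0.1,0.5,0],[3.0,0,0.1,0.7,0],[3.0,0,0.1,0.7,0]],
])

```text
time: 35.58
tool_pos: [0.5411, -0.2649, 0.0671]
eef_rot: [-3.142, 0.0, 2.932]
ft_force: [-0.7, 1.7, 1.7]
grip_width: 0.389
```

play_rows([
  [[3.0,0.4,0,0.15,0],[3.0,0.8,0,0.25,0],[3.0,1.2,0,0.35,0],[3.0,1.6,0,0.5,0],[3.0,2.0,0,0.65,0],[3.0,2.4,0,0.85,0],[3.0,2.8,0,1.1,0],[3.0,3.2,0,1.4,0],[3.0,3.6,0,1.75,0],[3.0,3.9,0,2.05,0]],
])

```text
time: 36.83
tool_pos: [0.5042, -0.2583, 0.0485]
eef_rot: [-3.139, 0.004, 2.932]
ft_force: [-1.2, 0.0, 9.4]
grip_width: 0.386
```

```bash
python3 - <<'E'
from h import *
to([])
im=get_image('wrist'); save('ad_w',im,1.4)
E
```

```text
now [ 0.5042 -0.2583  0.0485] yaw 167.98 t 36.83 grip 3.3 F [-1.2  0.   9.4]
```

View pics/ad_w.png

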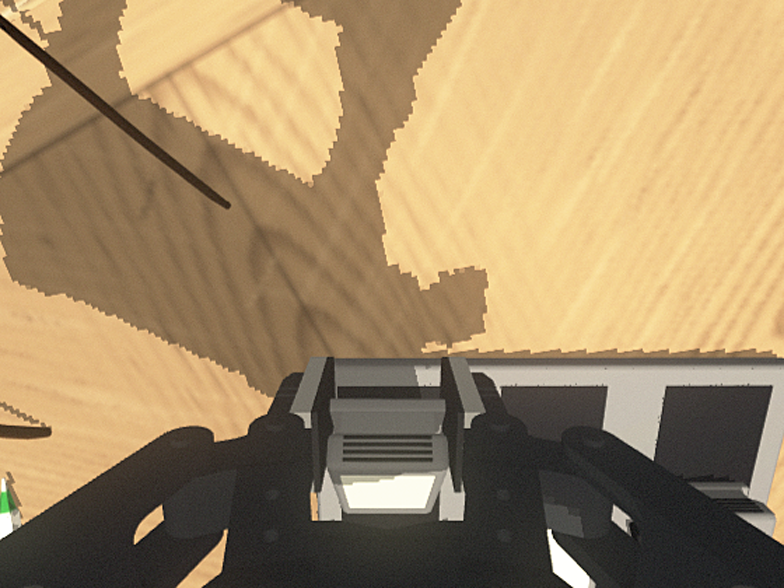

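play_rows([
  [[3.0,0.4,0,0.45,0],[3.0,0.75,0,0.9,0],[3.0,1.0,0,1.4,0],[3.0,1.2,0,1.8,0],[3.0,1.3,0,2.2,0],[3.0,1.4,0,2.5,0],[3.0,1.4,0,2.5,0]],
])

```text
time: 37.75
tool_pos: [0.4886, -0.2546, 0.022]
eef_rot: [-3.14, -0.0, 2.932]
ft_force: [-4.2, -0.5, 6.8]
grip_width: 0.385
```

```bash
python3 - <<'E'
from h import *
to([])
im=get_image('wrist'); save('ae_w',im,1.4)
E
```

```text
now [ 0.4886 -0.2546  0.022 ] yaw 167.98 t 37.75 grip 3.29 F [-4.2 -0.5  6.8]
```

View pics/ae_w.png

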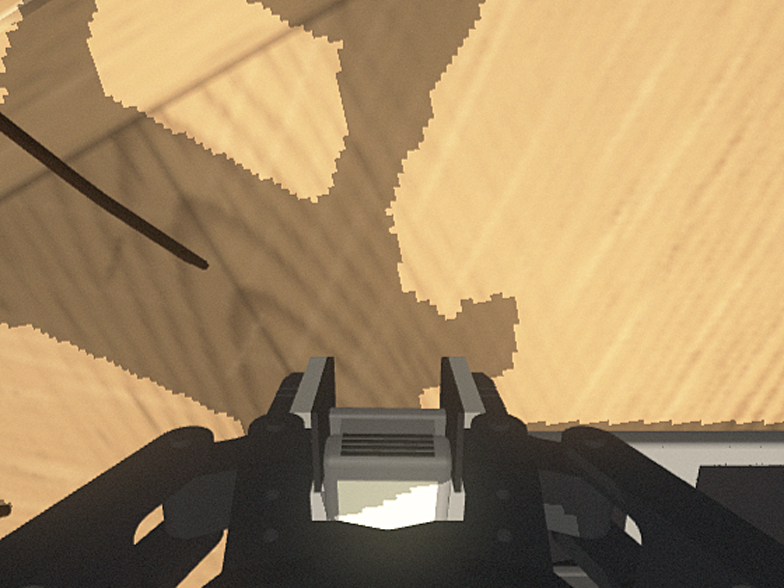

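play_rows([
  [[3.0,-0.7,0,0,0],[3.0,-1.4,0,0,0],[3.0,-2.1,0,0,0],[3.0,-2.1,0,0,0],[4.2,-2.1,0,0,0],[4.2,-2.1,0,0,0],[4.2,-2.1,0,0,0]],
])

```text
time: 38.67
tool_pos: [0.5092, -0.258, 0.0209]
eef_rot: [3.141, -0.001, 2.932]
ft_force: [-0.1, -0.2, -0.0]
grip_width: 0.494
```

```bash
python3 - <<'E'
from h import *
to([])
im=get_image('wrist'); save('af_w',im,1.4)
E
```

```text
now [ 0.5092 -0.258   0.0209] yaw 167.98 t 38.67 grip 4.22 F [-0.1 -0.2 -0. ]
```

View pics/af_w.png

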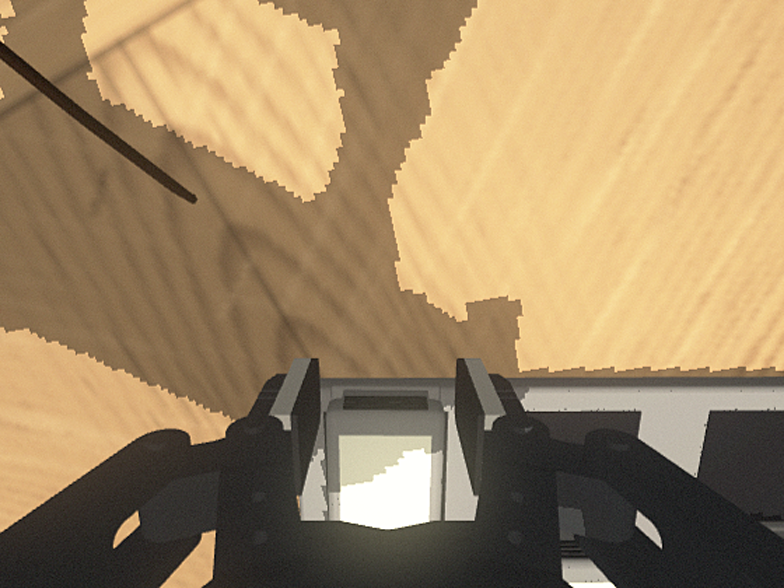

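play_rows([
  [[3.0,0,0,-0.1,0],[3.0,0,0,-0.1,0],[3.0,0,0,-0.1,0],[3.0,-0.8,0,-0.1,0],[3.0,-1.6,0,-0.1,0],[3.0,-2.4,0,-0.1,0],[3.0,-3.2,0,-0.1,0],[3.0,-4.0,0,-0.1,0],[3.0,-4.8,0,-0.1,0],[3.0,-5.0,0,-0.1,0],[4.4,-5.0,0,-0.1,0],[4.4,-5.0,0,-0.1,0]],
], grip_force=30)

```text
time: 40.22
tool_pos: [0.5586, -0.2687, 0.0225]
eef_rot: [-3.141, 0.0, 2.932]
ft_force: [1.1, 0.7, -0.0]
grip_width: 0.515
```

```bash
python3 - <<'E'
from h import *
to([])
im=get_image('wrist'); save('ag_w',im,1.4)
E
```

```text
now [ 0.5586 -0.2687  0.0225] yaw 167.98 t 40.23 grip 4.4 F [ 1.1  0.7 -0. ]
```

View pics/ag_w.png

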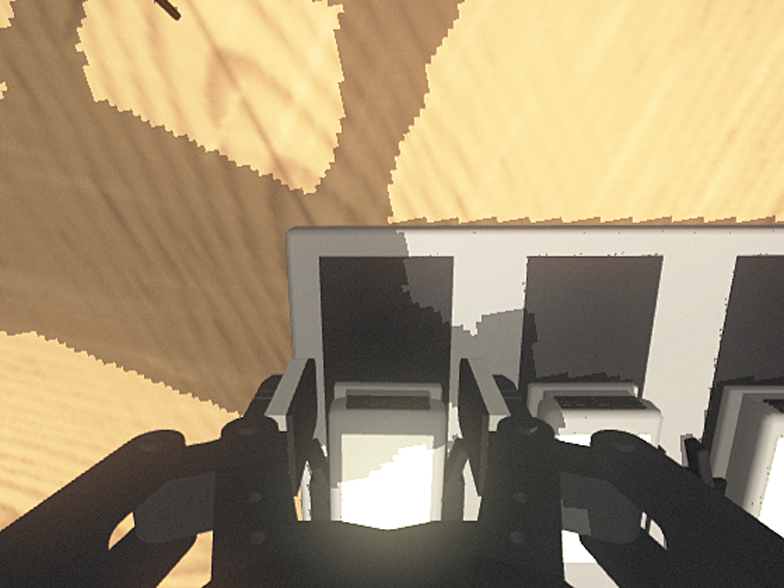

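play_rows([
  [[4.4,1.4,0,-0.2,0],[4.4,2.8,0,-0.2,0],[0,2.8,0,-0.2,0],[0,2.8,0,-0.2,0],[0,2.8,0,-0.2,0],[0,2.8,0,-0.2,0],[0,2.8,0,-0.2,0],[0,2.2,0,-0.2,0],[0,1.6,0,-0.2,0],[0,1.1,0,-0.2,0],[0,0.8,0,-0.2,0],[0,0.6,0,-0.2,0]],
])

```text
time: 41.78
tool_pos: [0.5498, -0.2667, 0.0241]
eef_rot: [3.141, -0.009, 2.933]
ft_force: [-17.0, 2.1, 12.5]
grip_width: 0.002
```

play_rows([
  [[0,2.0,0,-0.2,0],[4.4,2.0,0,-4,0.15],[4.4,2.0,2,-9,0.33],[4.4,2.0,4,-13,0.51],[4.4,2.0,6,-13,0.69],[4.4,2.0,6.2,-13,0.87],[4.4,2.0,6.2,-13,1.05],[4.4,2.0,6.2,-13,1.23],[4.4,2.0,6.2,-13,1.41],[4.4,2.0,6.2,-13,1.59],[4.4,2.0,6.2,-13,1.77]],
])

```text
time: 43.15
tool_pos: [0.5462, -0.2025, 0.1543]
eef_rot: [3.142, -0.0, 1.156]
ft_force: [0.3, -0.1, 0.5]
grip_width: 0.517
```

```bash
python3 - <<'E'
from h import *
to([CH(-.032,0,.15)+(-11.9,)])
print(observe()['joint_positions'])
im=get_image('top'); save('ah_t',im[130:280,130:400],2.9)
E
```

```text
now [ 0.5462 -0.2025  0.1543] yaw 66.23 t 43.15 grip 4.42 F [ 0.3 -0.1  0.5]
(np.float64(0.5771877124767432), np.float64(-0.20920146606730783), 0.15, -11.9) -> [0.64 3.11 0.43] turn 1.364
[-5.62398181e-01  2.54990659e-01  1.65894876e+00  4.31320880e-05
  1.22760944e+00 -1.47530315e-01]
```

View pics/ah_t.png

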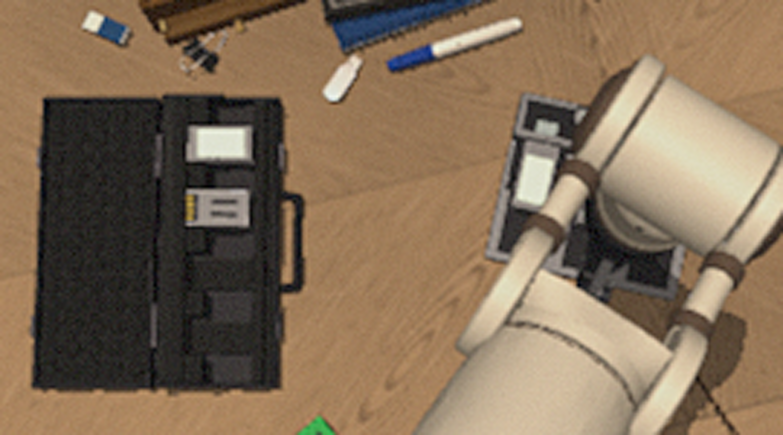

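play_rows([
  [[4.4,0.6,3.1,0,0.18],[4.4,0.6,3.1,0,0.36],[4.4,0.6,3.1,0,0.54],[4.4,0.6,3.1,0,0.72],[4.4,0.6,3.1,0,0.9],[4.4,0.6,3.1,0,1.08],[4.4,0.6,3.1,0,1.25],[4.4,0.6,3.1,0,1.364],[4.4,0.6,3.1,0,1.364],[4.4,0.6,3.1,0,1.364]],
])

```text
time: 44.45
tool_pos: [0.5769, -0.2094, 0.1543]
eef_rot: [3.142, -0.0, -0.199]
ft_force: [-0.6, 0.4, 0.3]
grip_width: 0.513
```

```bash
python3 - <<'E'
from h import *
to([CH(-.032,0,.022)+(-11.9,)])
im=get_image('wrist'); save('ai_w',im,1.4)
E
```

```text
now [ 0.5769 -0.2094  0.1543] yaw -11.41 t 44.45 grip 4.38 F [-0.6  0.4  0.3]
(np.float64(0.5771877124767432), np.float64(-0.20920146606730783), 0.022, -11.9) -> [ 0.02 -0.02 13.23] turn 0.008
```

View pics/ai_w.png

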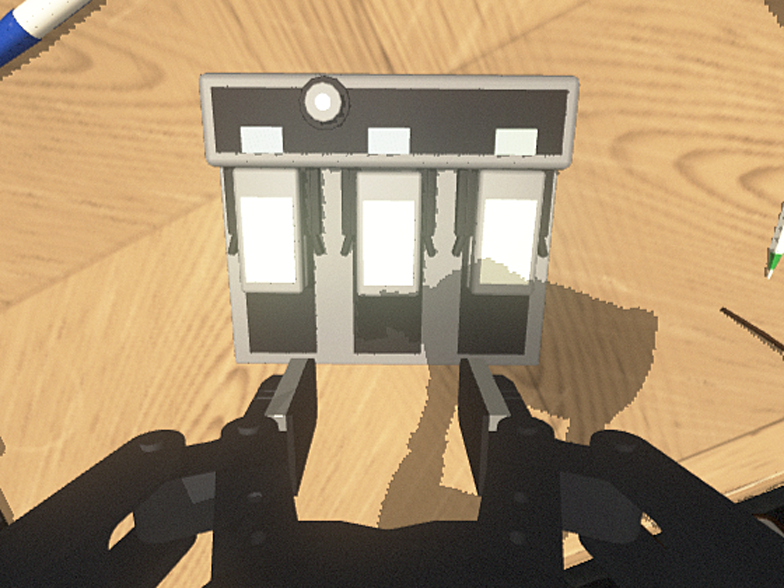

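play_rows([
  [[4.4,0,0,6,0],[4.4,0,0,11,0],[4.4,0,0,13.2,0],[4.4,0,0,13.2,0],[4.4,0,0,13.2,0]],
])

```text
time: 45.12
tool_pos: [0.5771, -0.2095, 0.0225]
eef_rot: [3.141, -0.0, -0.201]
ft_force: [0.0, -0.2, -0.5]
grip_width: 0.515
```

```bash
python3 - <<'E'
from h import *
to([CH(-.032,0,.022)+(-11.9,)])
im=get_image('wrist'); save('aj_w',im,1.4)
E
```

```text
now [ 0.5771 -0.2095  0.0225] yaw -11.53 t 45.12 grip 4.4 F [ 0.  -0.2 -0.5]
(np.float64(0.5771877124767432), np.float64(-0.20920146606730783), 0.022, -11.9) -> [ 0.   -0.03  0.05] turn 0.006
```

View pics/aj_w.png

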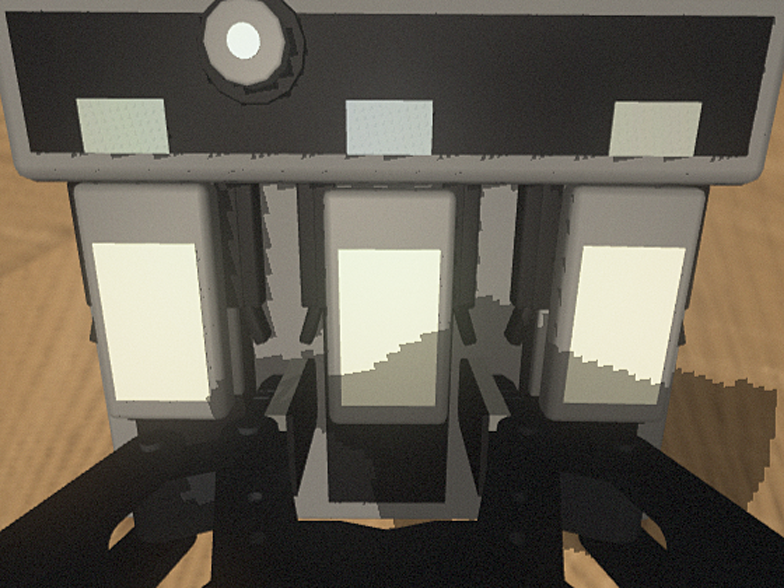

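play_rows([
  [[3.0,0,0,0,0],[3.0,0,0,0,0],[3.0,0,0,0,0],[3.0,-0.8,0,0,0],[3.0,-1.6,0,0,0],[3.0,-2.4,0,0,0],[3.0,-3.2,0,0,0],[3.0,-4.0,0,0,0],[3.0,-4.0,0,0,0],[4.2,-4.0,0,0,0],[4.2,-4.0,0,0,0]],
], grip_force=40)

```text
time: 46.55
tool_pos: [0.5361, -0.2005, 0.0211]
eef_rot: [-3.14, 0.003, -0.202]
ft_force: [-0.2, -0.3, 0.4]
grip_width: 0.492
```

play_rows([
  [[4.2,1.0,0,0,0],[4.2,1.6,0,0,0],[3.0,1.6,0,0,0],[3.0,1.6,0,0,0],[3.0,1.6,0,0,0],[3.0,0.6,0,0,0],[3.0,-0.4,0,0,0],[3.0,-1.4,0,0,0],[3.0,-1.4,0,-1,0],[3.0,-1.4,0,-4,0],[3.0,-1.4,0,-8,0],[3.0,-1.4,0,-8,0]],
], grip_force=50)

```text
time: 48.05
tool_pos: [0.5257, -0.1997, 0.1058]
eef_rot: [3.139, -0.005, -0.202]
ft_force: [-0.6, -0.2, -1.4]
grip_width: 0.378
```

```bash
python3 - <<'E'
from h import *
to([])
im=get_image('wrist'); save('ak_w',im,1.4)
E
```

```text
now [ 0.5257 -0.1997  0.1058] yaw -11.58 t 48.05 grip 3.22 F [-0.6 -0.2 -1.4]
```

View pics/ak_w.png

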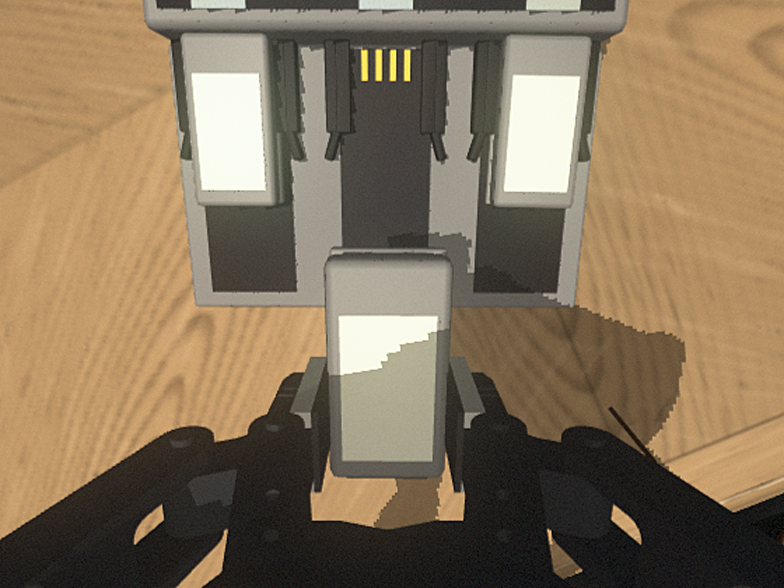

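```bash
python3 - <<'E'
from h import *
to([(.4647,.112,.11,91.4)])
E
```

```text
now [ 0.5244 -0.1988  0.1035] yaw -11.58 t 48.1 grip 3.25 F [-0.3 -0.2 -2.1]
(0.4647, 0.112, 0.11, 91.4) -> [-12.09 -29.25  -0.7 ] turn -1.797
```

play_rows([
  [[3.0,-2,-4,-1,-0.17],[3.0,-4,-9,-1.5,-0.35],[3.0,-6,-14,-1.5,-0.53],[3.0,-8,-19,-1.5,-0.71],[3.0,-10,-24,-1.5,-0.89],[3.0,-12,-28,-1.5,-1.07],[3.0,-12.1,-29.2,-1.5,-1.25],[3.0,-12.1,-29.2,-1.0,-1.43],[3.0,-12.1,-29.2,-0.7,-1.61],[3.0,-12.1,-29.2,-0.7,-1.797],[3.0,-12.1,-29.2,-0.7,-1.797],[3.0,-12.1,-29.2,-0.7,-1.797]],
])

```text
time: 49.6
tool_pos: [0.4633, 0.1118, 0.1084]
eef_rot: [-3.14, -0.0, 1.592]
ft_force: [-0.1, -0.9, -0.2]
grip_width: 0.385
```

```bash
python3 - <<'E'
from h import *
to([(.4647,.114,.060,91.4)])
im=get_image('wrist'); save('al_w',im,1.4); p=camera_params('wrist')
print('lip', [ray(p,(u/1.4,v/1.4),.042)[:2].round(4) for u,v in ((300,0),)])
E
```

```text
now [0.4633 0.1118 0.1084] yaw 91.19 t 49.6 grip 3.28 F [-0.1 -0.9 -0.2]
(0.4647, 0.114, 0.06, 91.4) -> [0.22 0.15 4.84] turn -0.004
lip [array([0.4304, 0.2328])]
```

View pics/al_w.png

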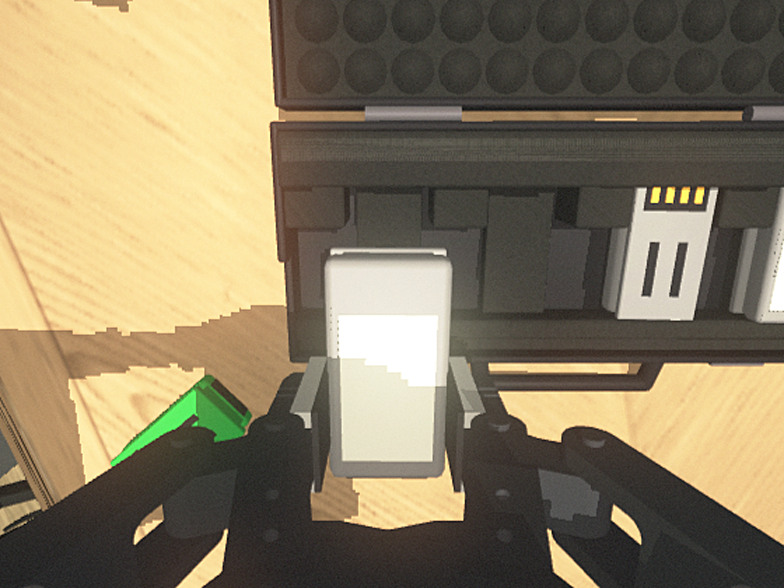

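play_rows([
  [[3.0,0.1,0.1,2.5,0],[3.0,0.2,0.13,4.8,0],[3.0,0.2,0.13,4.8,0],[3.0,0.2,0.13,4.8,0]],
])

```text
time: 50.15
tool_pos: [0.4659, 0.1138, 0.0621]
eef_rot: [3.141, 0.0, 1.594]
ft_force: [0.2, 0.6, -1.5]
grip_width: 0.383
```

```bash
python3 - <<'E'
from h import *
to([(.4647,.115,.036,91.4)])
im=get_image('wrist'); save('am_w',im,1.4); p=camera_params('wrist')
E
```

```text
now [0.4659 0.1138 0.0621] yaw 91.33 t 50.15 grip 3.27 F [ 0.2  0.6 -1.5]
(0.4647, 0.115, 0.036, 91.4) -> [ 0.12 -0.12  2.6 ] turn -0.001
```

View pics/am_w.png

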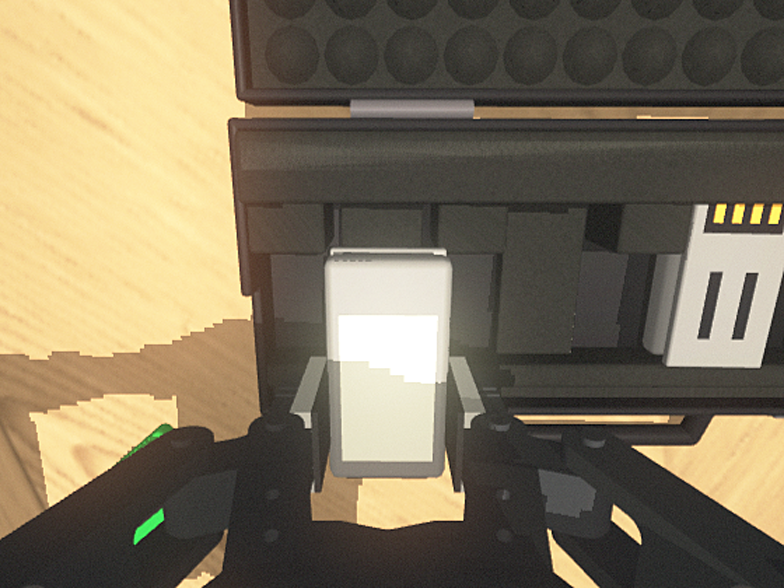

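```bash
python3 - <<'E'
import cv2
im=cv2.imread('pics/am_w.png'); c=im[180:300,220:520]; c=cv2.convertScaleAbs(c,alpha=2.2,beta=10); cv2.imwrite('pics/am_c.png',cv2.resize(c,None,fx=2.6,fy=2.6,interpolation=cv2.INTER_CUBIC))
E
```

```text
(no output)
```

View pics/am_c.png

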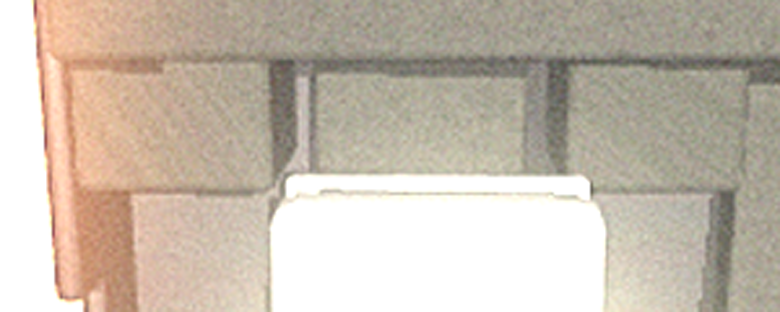

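play_rows([
  [[3.0,0.1,-0.17,0,0],[3.0,0.1,-0.17,1.2,0],[3.0,0.1,-0.17,2.0,0],[3.0,0.1,-0.17,2.4,0],[3.0,0.1,-0.17,2.4,0]],
])

```text
time: 50.82
tool_pos: [0.4632, 0.1148, 0.0367]
eef_rot: [-3.14, -0.0, 1.595]
ft_force: [-0.3, 0.3, -0.1]
grip_width: 0.381
```

```bash
python3 - <<'E'
from h import *
to([(.4647,.115,.036,91.4)])
im=get_image('wrist'); save('an_w',im,1.4); c=cv2.convertScaleAbs(im[120:220,150:380],alpha=2,beta=10); save('an_c',c,3.4)
E
```

```text
now [0.4632 0.1148 0.0367] yaw 91.37 t 50.83 grip 3.26 F [-0.3  0.3 -0.1]
(0.4647, 0.115, 0.036, 91.4) -> [0.02 0.15 0.07] turn -0.001
```

View pics/an_c.png

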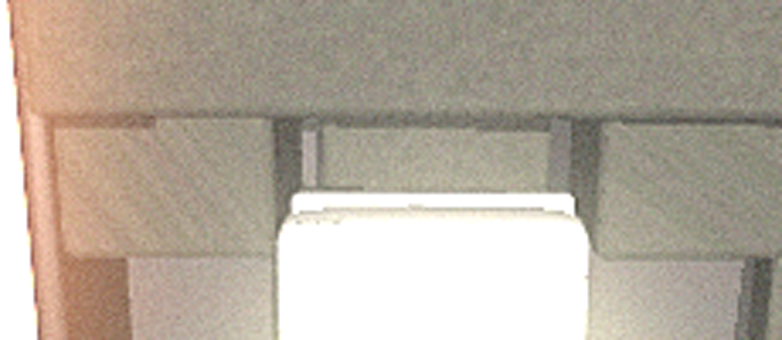

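play_rows([
  [[3.0,0.3,0.05,0,0],[3.0,0.5,0.05,0.2,0],[3.0,0.5,0.05,0.25,0],[3.0,0.5,0.05,0.25,0],[4.2,0.5,0.05,0.25,0],[4.2,0.5,0.05,0.25,0],[4.2,0.5,0.05,0.25,0],[4.2,0.5,0.05,0.25,0]],
])

```text
time: 51.88
tool_pos: [0.4641, 0.1198, 0.0349]
eef_rot: [3.141, 0.0, 1.595]
ft_force: [0.4, -0.4, -0.1]
grip_width: 0.496
```

```bash
python3 - <<'E'
from h import *
to([])
im=get_image('wrist'); save('ao_w',im,1.4); 
im=get_image('scene'); save('ao_s',im[120:250,120:290],4.5)
E
```

```text
now [0.4641 0.1198 0.0349] yaw 91.37 t 51.88 grip 4.23 F [ 0.4 -0.4 -0.1]
```

View pics/ao_w.png

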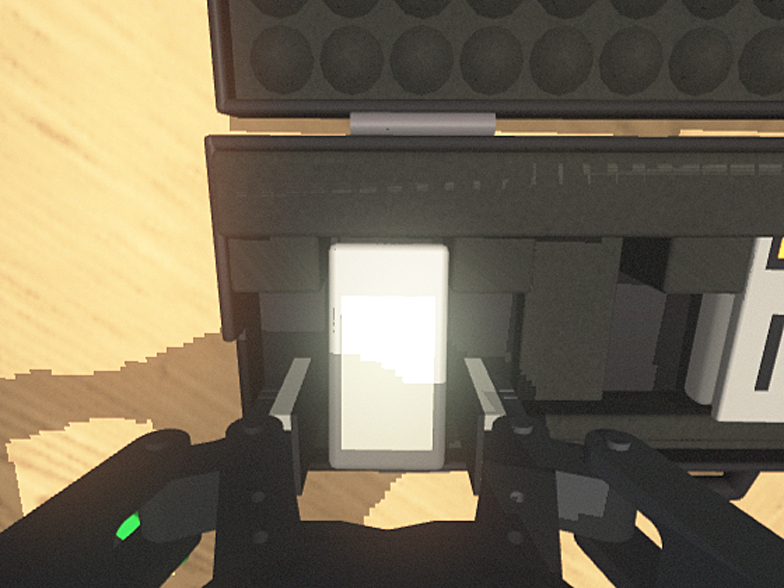

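View pics/ao_s.png

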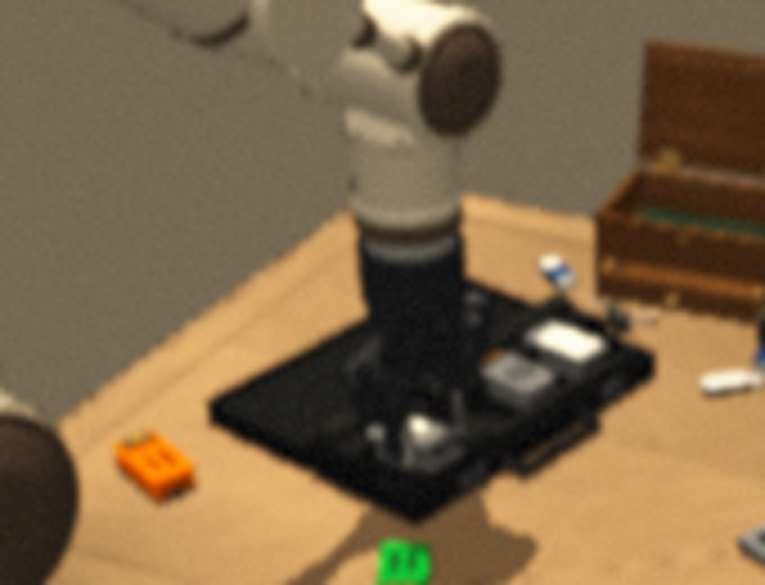

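play_rows([
  [[4.2,-1,0,-0.4,0],[4.2,-2.5,0,-0.4,0],[4.2,-4.2,0,-0.4,0],[0,-4.2,0,-0.4,0],[0,-4.2,0,-0.4,0],[0,-4.2,0,-0.4,0],[0,-4.2,0,-0.4,0],[0,-4.2,0,-0.4,0],[0,-4.2,0,-0.4,0],[0,-3.8,0,-0.4,0],[0,-3.4,0,-0.4,0],[0,-3.0,0,-0.4,0]],
])

```text
time: 53.48
tool_pos: [0.4647, 0.0901, 0.0388]
eef_rot: [-3.142, 0.0, 1.595]
ft_force: [0.0, -0.2, 0.7]
grip_width: 0.001
```

```bash
python3 - <<'E'
from h import *
to([])
im=get_image('wrist'); save('ap_w',im,1.4); 
E
```

```text
now [0.4647 0.0901 0.0388] yaw 91.39 t 53.48 grip 0.01 F [ 0.  -0.2  0.7]
```

View pics/ap_w.png

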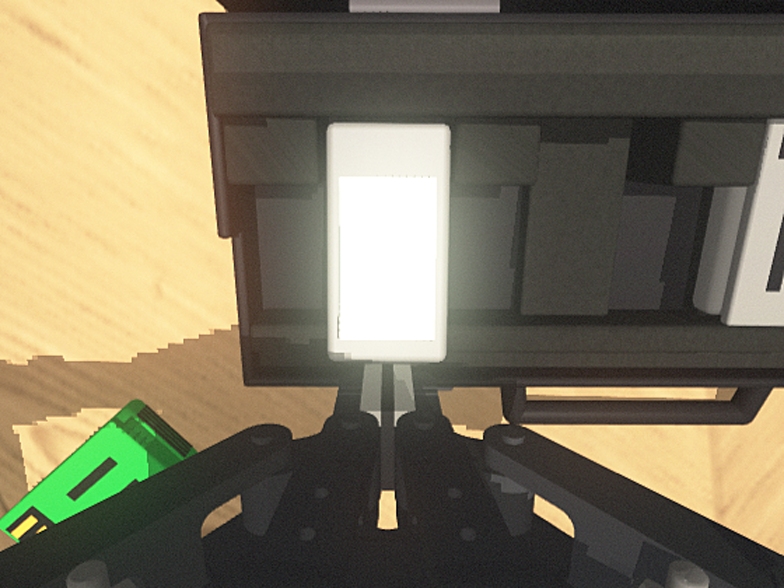

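play_rows([
  [[0,0.3,0,0,0],[0,0.6,0,0,0],[0,0.8,0,0,0],[0,1.0,0,0,0],[0,1.0,0,0,0]],
])

```text
time: 54.15
tool_pos: [0.4644, 0.0995, 0.0388]
eef_rot: [-3.141, 0.001, 1.595]
ft_force: [-1.0, -3.6, 0.1]
grip_width: -0.002
```

```bash
python3 - <<'E'
from h import *
to([])
im=get_image('wrist'); save('aq_w',im,1.4); 
E
```

```text
now [0.4644 0.0995 0.0388] yaw 91.39 t 54.15 grip -0.02 F [-1.  -3.6  0.1]
```

View pics/aq_w.png

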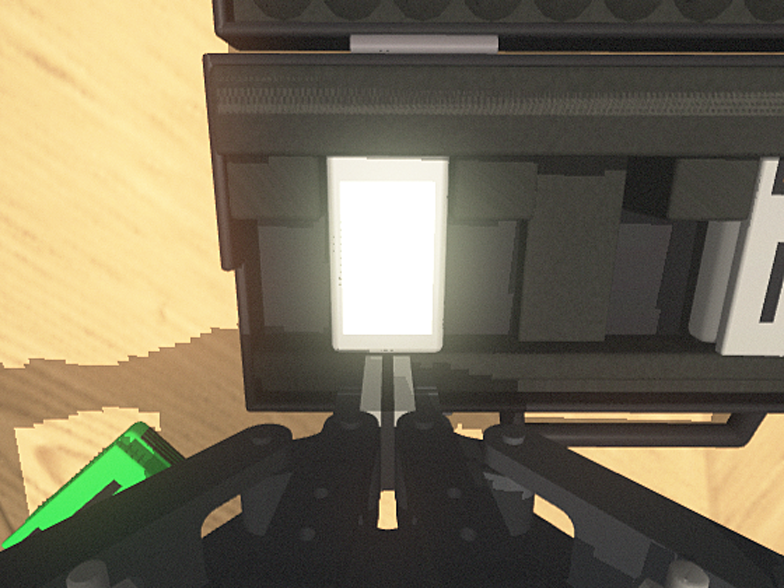

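play_rows([
  [[0,-0.6,0,0,0],[0,-0.6,0,-2,0],[0,0.5,0,-3,0],[0,1.8,0,-3,0],[0,1.8,0,-3,0]],
])

```text
time: 54.82
tool_pos: [0.4635, 0.119, 0.0683]
eef_rot: [-3.141, -0.0, 1.597]
ft_force: [-0.0, 0.6, 0.3]
grip_width: 0.0
```

```bash
python3 - <<'E'
from h import *
to([])
im=get_image('wrist'); save('ar_w',im,1.4); p=camera_params('wrist')
im=get_image('scene'); save('ar_s',im[120:250,120:290],4.5)
E
```

```text
now [0.4635 0.119  0.0683] yaw 91.48 t 54.83 grip 0.0 F [-0.   0.6  0.3]
```

View pics/ar_w.png

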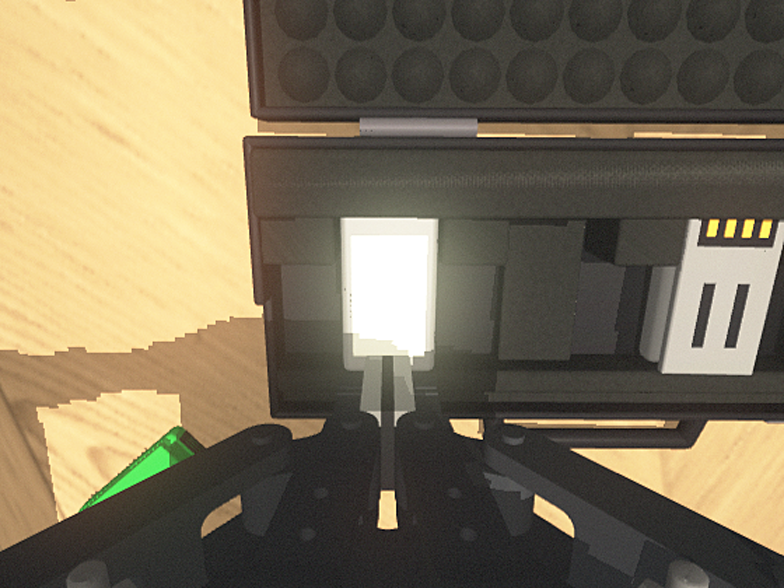

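View pics/ar_s.png

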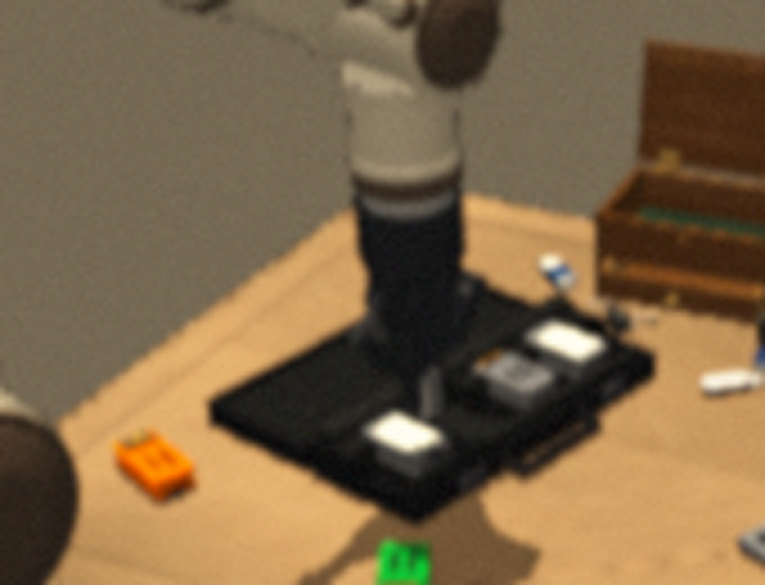

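play_rows([
  [[0,0,0,1.5,0],[0,0,0,2.3,0],[0,0,0,2.6,0],[0,0,0,2.8,0],[0,0,0,2.8,0]],
])

```text
time: 55.55
tool_pos: [0.463, 0.1176, 0.0419]
eef_rot: [-3.137, 0.001, 1.595]
ft_force: [-11.5, -1.8, 19.4]
grip_width: -0.006
```

play_rows([
  [[0,0,0,-2,0],[4.6,0,0,-6,0],[4.6,0.3,6,-6,0],[4.6,0.5,12.1,-6,0],[4.6,0.5,12.1,-6,0],[4.6,0.5,12.1,-6,0]],
])

```text
time: 56.3
tool_pos: [0.5841, 0.1257, 0.0999]
eef_rot: [-3.14, -0.0, 1.595]
ft_force: [-0.5, 0.1, -1.1]
grip_width: 0.538
```

```bash
python3 - <<'E'
from h import *
to([(.585,.122,.0215,91.4)])
im=get_image('wrist'); save('as_w',im,1.4); p=camera_params('wrist')
E
```

```text
now [0.5841 0.1257 0.0999] yaw 91.37 t 56.3 grip 4.59 F [-0.5  0.1 -1.1]
(0.585, 0.122, 0.0215, 91.4) -> [-0.37  0.1   7.84] turn -0.001
```

View pics/as_w.png

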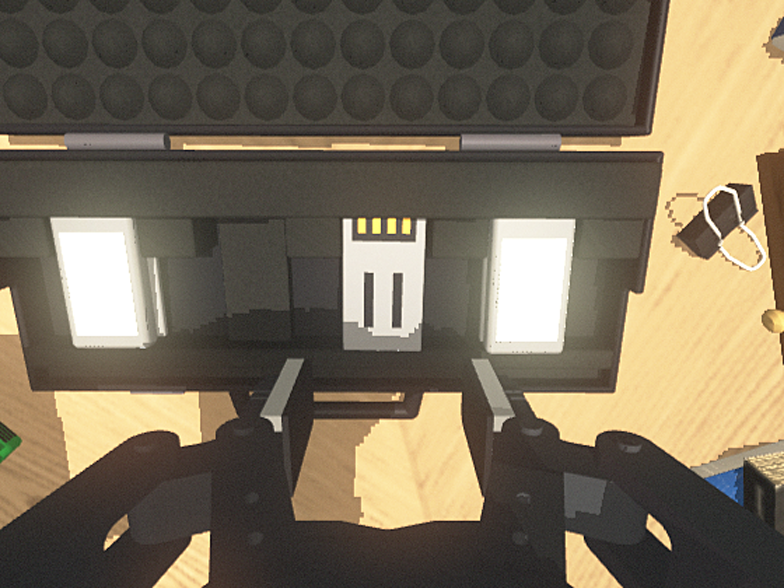

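play_rows([
  [[4.6,-0.35,0.05,4,0],[4.6,-0.35,0.05,6.5,0],[4.6,-0.35,0.05,8.2,0],[4.6,-0.35,0.05,8.2,0],[3.0,-0.35,0.05,8.2,0],[3.0,-0.35,0.05,8.2,0],[3.0,-0.35,0.05,8.2,0],[3.0,-0.35,0.05,8.2,0],[3.0,-0.35,0.05,8.2,0]],
], grip_force=50)

```text
time: 57.48
tool_pos: [0.5857, 0.1222, 0.02]
eef_rot: [3.141, 0.0, 1.595]
ft_force: [-4.9, -1.3, 6.5]
grip_width: 0.386
```

play_rows([
  [[3.0,-0.15,0,-0.5,0],[3.0,-0.2,0,-1.0,0],[3.0,-0.15,0,-1.4,0],[3.0,-0.1,0,-1.8,0],[3.0,0,0,-2.2,0],[3.0,0.1,0,-2.7,0],[3.0,0.4,0,-3.2,0],[3.0,0.7,0,-3.7,0],[3.0,1.1,0,-4.1,0],[3.0,1.5,0,-4.5,0],[3.0,1.5,0,-4.5,0]],
])

```text
time: 58.85
tool_pos: [0.5852, 0.137, 0.0646]
eef_rot: [-3.142, 0.001, 1.595]
ft_force: [-3.6, -4.1, -7.1]
grip_width: 0.382
```

play_rows([
  [[3.0,0.3,0,-0.2,0],[3.0,0.6,0,-0.3,0],[3.0,0.95,0,-0.4,0],[3.0,1.3,0,-0.45,0],[3.0,1.6,0,-0.55,0],[3.0,1.6,0,-0.55,0]],
])

```text
time: 59.6
tool_pos: [0.5851, 0.1515, 0.0708]
eef_rot: [-3.141, 0.004, 1.595]
ft_force: [-5.1, -10.3, -2.7]
grip_width: 0.38
```

```bash
python3 - <<'E'
from h import *
to([])
im=get_image('wrist'); save('at_w',im,1.4); p=camera_params('wrist')
E
```

```text
now [0.5851 0.1515 0.0708] yaw 91.4 t 59.6 grip 3.24 F [ -5.1 -10.3  -2.7]
```

View pics/at_w.png

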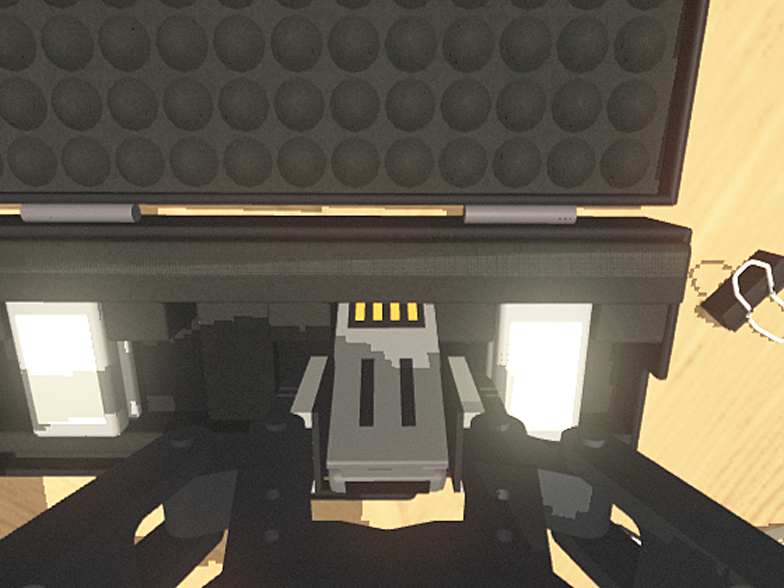

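play_rows([
  [[3.0,-0.4,0,0.2,0],[3.0,-0.6,0,0.6,0],[3.0,-0.4,0,0.7,0],[3.0,0,0,0.6,0],[3.0,0.5,0,0.4,0],[3.0,1.0,0,0.3,0],[3.0,1.5,0,0.2,0],[3.0,2.0,0,0.2,0],[3.0,2.2,0,0.2,0],[3.0,2.2,0,0.2,0]],
])

```text
time: 60.9
tool_pos: [0.5849, 0.1734, 0.0691]
eef_rot: [3.141, 0.003, 1.595]
ft_force: [-4.7, -10.1, -1.7]
grip_width: 0.38
```

```bash
python3 - <<'E'
from h import *
to([])
im=get_image('wrist'); save('au_w',im,1.4); p=camera_params('wrist')
E
```

```text
now [0.5849 0.1734 0.0691] yaw 91.38 t 60.9 grip 3.24 F [ -4.7 -10.1  -1.7]
```

View pics/au_w.png

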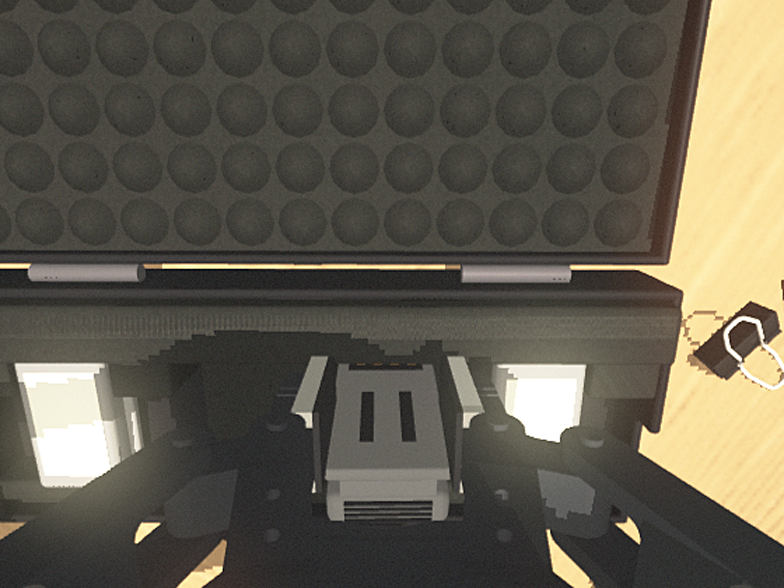

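play_rows([
  [[3.0,-0.1,0,0.3,0],[3.0,-0.1,0,0.6,0],[3.0,-0.1,0,0.8,0],[3.0,0.1,0,0.9,0],[3.0,0.3,0,0.9,0],[3.0,0.3,0,0.9,0]],
])

```text
time: 61.7
tool_pos: [0.5848, 0.1752, 0.0612]
eef_rot: [-3.141, 0.006, 1.596]
ft_force: [-9.7, -15.5, 5.7]
grip_width: 0.376
```

```bash
python3 - <<'E'
from h import *
to([])
im=get_image('wrist'); save('av_w',im,1.4); p=camera_params('wrist')
im=get_image('scene'); save('av_s',im[120:250,120:290],4.5)
E
```

```text
now [0.5848 0.1752 0.0612] yaw 91.43 t 61.7 grip 3.21 F [ -9.7 -15.5   5.7]
```

View pics/av_w.png

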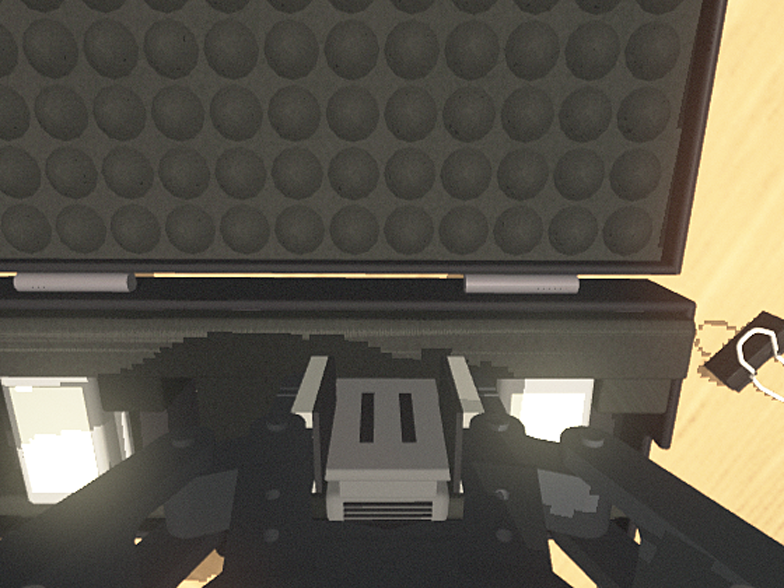

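View pics/av_s.png

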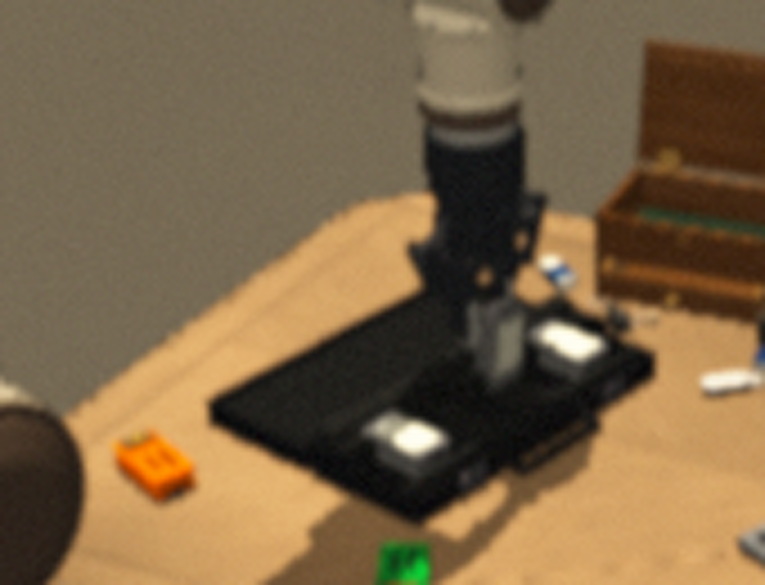

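play_rows([
  [[3.0,-0.2,0,0.1,0],[4.4,-0.2,0,0.1,0],[4.4,-0.2,0,0.1,0],[4.4,-0.2,0,0,0],[4.4,-0.2,0,0,0]],
])

```text
time: 62.42
tool_pos: [0.5848, 0.1766, 0.0589]
eef_rot: [3.14, -0.0, 1.595]
ft_force: [-0.1, 0.2, 0.4]
grip_width: 0.513
```

```bash
python3 - <<'E'
from h import *
to([])
p=camera_params('wrist')
im=get_image('wrist'); save('aw_w',im,1.4)
for v in (440,465,490,510): print(v,ray(p,(390/1.4,v/1.4),.080).round(4))
E
```

```text
now [0.5848 0.1766 0.0589] yaw 91.39 t 62.42 grip 4.38 F [-0.1  0.2  0.4]
440 [0.5867 0.1737 0.08  ]
465 [0.5869 0.1662 0.08  ]
490 [0.5871 0.1585 0.08  ]
510 [0.5872 0.1522 0.08  ]
```

View pics/aw_w.png

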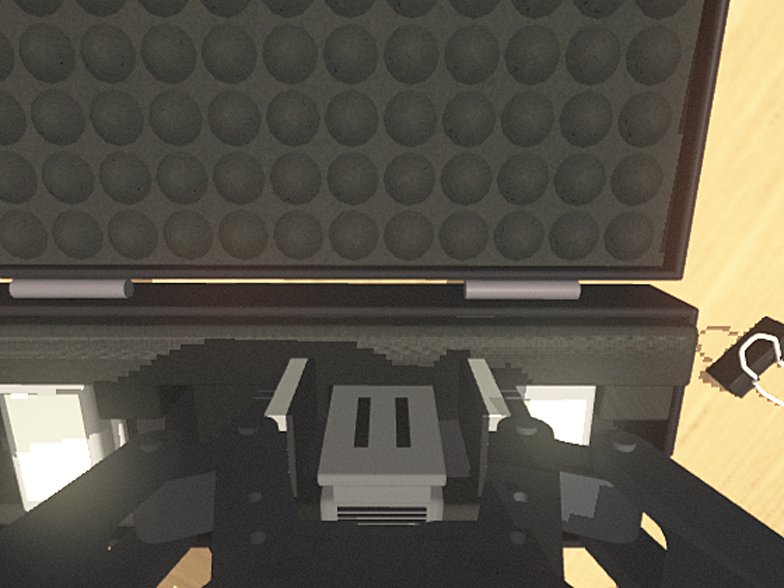

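play_rows([
  [[4.4,-1.2,0,-0.6,0],[4.4,-2.35,-0.05,-1.2,0],[4.4,-2.35,-0.05,-1.2,0],[3.0,-2.35,-0.05,-1.2,0],[3.0,-2.35,-0.05,-1.2,0],[3.0,-2.35,-0.05,-1.2,0],[3.0,-2.35,-0.05,-1.2,0]],
], grip_force=40)

```text
time: 63.35
tool_pos: [0.5845, 0.1526, 0.0708]
eef_rot: [3.141, 0.001, 1.595]
ft_force: [-1.2, -2.3, 4.9]
grip_width: 0.386
```

```bash
python3 - <<'E'
from h import *
to([])
im=get_image('wrist'); save('ax_w',im,1.4)
E
```

```text
now [0.5845 0.1526 0.0708] yaw 91.4 t 63.35 grip 3.29 F [-1.2 -2.3  4.9]
```

View pics/ax_w.png

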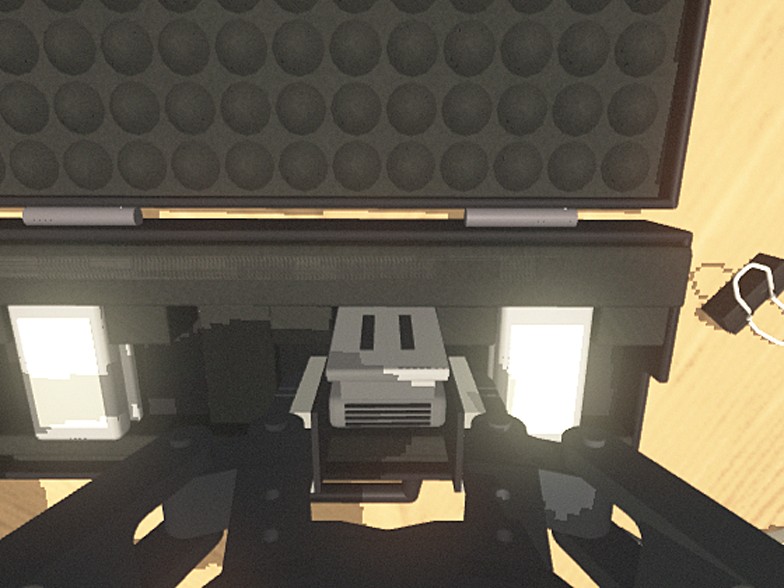

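play_rows([
  [[3.0,0,0,-0.7,0],[3.0,0,0,-1.2,0],[3.0,0.5,0,-1.2,0],[3.0,1.0,0,-1.2,0],[3.0,1.5,0,-1.2,0],[3.0,2.0,0,-1.2,0],[3.0,2.4,0,-1.2,0],[3.0,2.8,0,-1.2,0],[3.0,3.2,0,-1.2,0],[3.0,3.2,0,-2.5,0],[3.0,3.2,0,-6,0],[3.0,3.2,0,-9,0]],
])

```text
time: 64.9
tool_pos: [0.5837, 0.1857, 0.1622]
eef_rot: [3.14, -0.002, 1.595]
ft_force: [-0.1, -0.4, 0.1]
grip_width: 0.387
```

```bash
python3 - <<'E'
from h import *
to([CH(-.052,0,.20)+(168.0,)])
im=get_image('wrist'); save('ay_w',im,1.4)
E
```

```text
now [0.5837 0.1857 0.1622] yaw 91.39 t 64.9 grip 3.3 F [-0.1 -0.4  0.1]
(np.float64(0.5576175327747076), np.float64(-0.20507738235937525), 0.2, 168.0) -> [-39.    -3.55  -3.86] turn -1.337
```

View pics/ay_w.png

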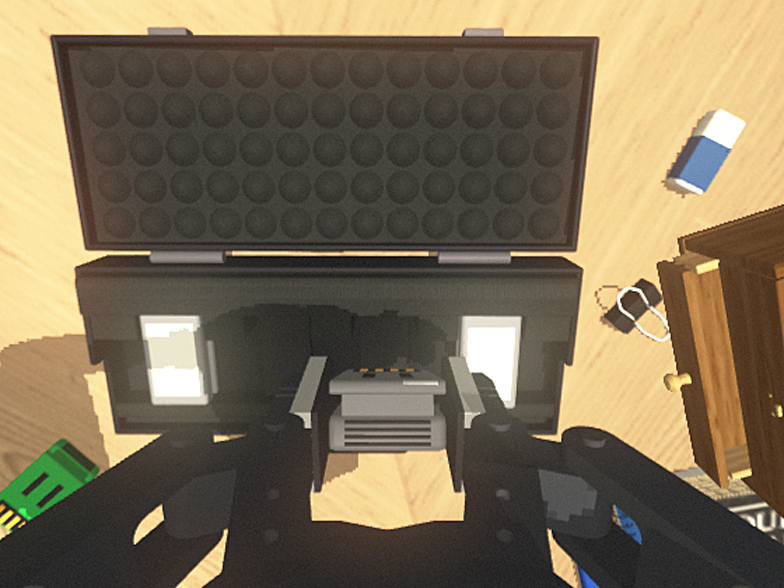

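Held past vertical, like before. Case shows both white-label packs flat in pockets 1 and 4. To bay 2.

play_rows([
  [[3.0,-4,0,-2,-0.14],[3.0,-10,-1,-3.8,-0.3],[3.0,-16,-1.5,-3.8,-0.46],[3.0,-22,-2,-3.8,-0.62],[3.0,-28,-2.6,-3.8,-0.78],[3.0,-34,-3.1,-3.8,-0.94],[3.0,-38,-3.5,-3.8,-1.1],[3.0,-39,-3.55,-3.8,-1.25],[3.0,-39,-3.55,-3.8,-1.337],[3.0,-38.8,-3.55,2,-1.337],[3.0,-38.7,-3.55,7,-1.337],[3.0,-38.7,-3.55,7,-1.337]],
])

```text
time: 66.45
tool_pos: [0.5541, -0.2003, 0.0856]
eef_rot: [3.137, -0.009, 2.932]
ft_force: [-1.3, -0.2, -0.8]
grip_width: 0.387
```

```bash
python3 - <<'E'
from h import *
to([CH(-.055,0,.075)+(168.1,)])
im=get_image('wrist'); save('az_w',im,1.4)
E
```

```text
now [ 0.5541 -0.2003  0.0856] yaw 167.99 t 66.45 grip 3.31 F [-1.3 -0.2 -0.8]
(np.float64(0.5546820058194022), np.float64(-0.20445876980318536), 0.075, 168.1) -> [-0.16 -0.39  1.06] turn -0.002
```

View pics/az_w.png

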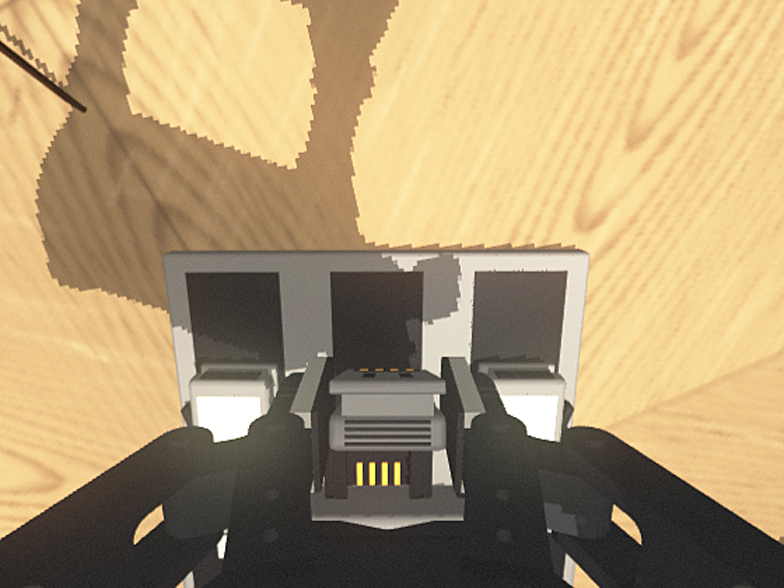

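play_rows([
  [[3.0,-0.1,-0.37,0.4,0],[3.0,-0.1,-0.37,0.9,0],[3.0,-0.1,-0.37,1.3,0],[3.0,-0.1,-0.37,1.3,0]],
])

```text
time: 67.0
tool_pos: [0.5574, -0.2067, 0.0772]
eef_rot: [3.141, -0.0, 2.932]
ft_force: [0.2, -0.5, -1.9]
grip_width: 0.386
```

```bash
python3 - <<'E'
from h import *
to([CH(-.055,0,.070)+(168.1,)])
im=get_image('wrist'); save('ba_w',im,1.4)
E
```

```text
now [ 0.5574 -0.2067  0.0772] yaw 167.98 t 67.0 grip 3.29 F [ 0.2 -0.5 -1.9]
(np.float64(0.5546820058194022), np.float64(-0.20445876980318536), 0.07, 168.1) -> [0.31 0.17 0.72] turn -0.002
```

View pics/ba_w.png

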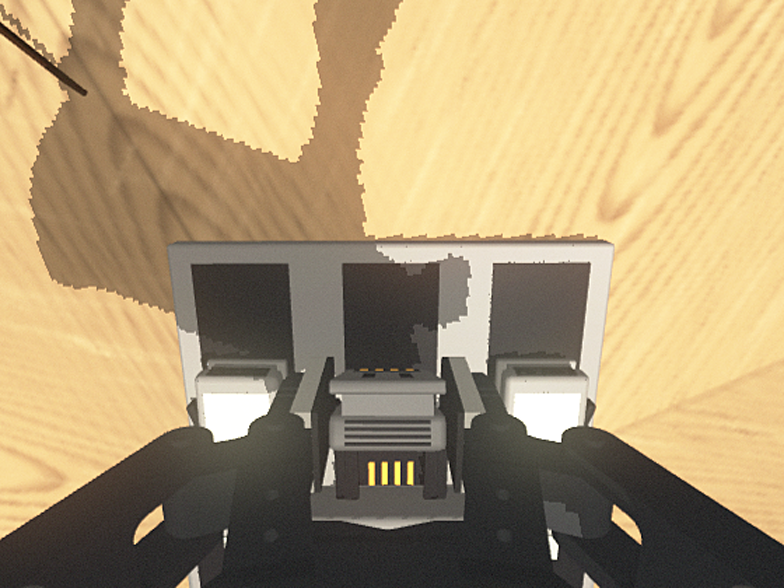

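play_rows([
  [[3.0,0.3,0.16,0.3,0],[3.0,0.3,0.16,0.6,0],[3.0,0.3,0.16,0.85,0],[3.0,0.3,0.16,0.85,0]],
])

```text
time: 67.55
tool_pos: [0.5547, -0.2046, 0.0685]
eef_rot: [3.141, -0.001, 2.932]
ft_force: [-0.3, 0.3, -1.2]
grip_width: 0.388
```

play_rows([
  [[3.0,0,0,0.15,0],[3.0,0,0,0.3,0],[3.0,0,0,0.3,0]],
])

```text
time: 67.92
tool_pos: [0.5553, -0.2049, 0.0669]
eef_rot: [-3.141, 0.001, 2.932]
ft_force: [-2.6, 1.9, 5.0]
grip_width: 0.385
```

Contact. Lay it over, tool arcing away.

play_rows([
  [[3.0,0.4,0,0.1,0],[3.0,0.8,0,0.2,0],[3.0,1.2,0,0.3,0],[3.0,1.6,0,0.45,0],[3.0,2.0,0,0.6,0],[3.0,2.4,0,0.85,0],[3.0,2.8,0,1.1,0],[3.0,3.2,0,1.4,0],[3.0,3.6,0,1.75,0],[3.0,3.9,0,2.05,0]],
])

```text
time: 69.18
tool_pos: [0.5187, -0.1982, 0.0477]
eef_rot: [-3.139, 0.006, 2.932]
ft_force: [-0.0, -0.3, 9.0]
grip_width: 0.385
```

play_rows([
  [[3.0,0.4,0,0.45,0],[3.0,0.75,0,0.9,0],[3.0,1.0,0,1.4,0],[3.0,1.2,0,1.8,0],[3.0,1.3,0,2.2,0],[3.0,1.4,0,2.4,0],[3.0,1.4,0,2.4,0]],
])

```text
time: 70.05
tool_pos: [0.5035, -0.1945, 0.0222]
eef_rot: [-3.14, 0.002, 2.932]
ft_force: [-3.2, -1.3, 6.3]
grip_width: 0.382
```

```bash
python3 - <<'E'
from h import *
to([])
im=get_image('wrist'); save('bb_w',im,1.4)
E
```

```text
now [ 0.5035 -0.1945  0.0222] yaw 167.97 t 70.05 grip 3.26 F [-3.2 -1.3  6.3]
```

View pics/bb_w.png

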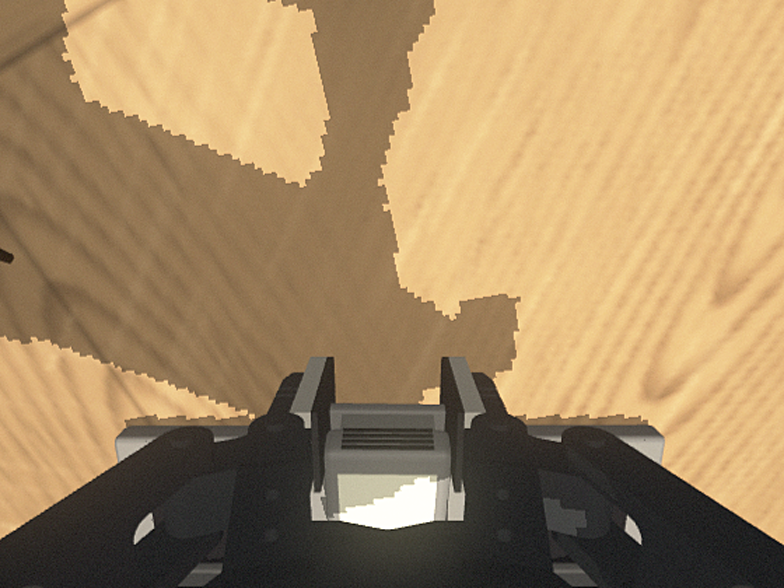

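play_rows([
  [[3.0,-0.7,0,0,0],[3.0,-1.4,0,0,0],[3.0,-2.1,0,0,0],[3.0,-2.1,0,0,0],[4.2,-2.1,0,0,0],[4.2,-2.1,0,0,0],[4.2,-2.1,0,0,0]],
])

```text
time: 70.97
tool_pos: [0.5232, -0.1978, 0.021]
eef_rot: [3.141, -0.001, 2.932]
ft_force: [0.5, 0.9, -0.8]
grip_width: 0.49
```

```bash
python3 - <<'E'
from h import *
to([])
im=get_image('wrist'); save('bc_w',im,1.4)
E
```

```text
now [ 0.5232 -0.1978  0.021 ] yaw 167.98 t 70.97 grip 4.19 F [ 0.5  0.9 -0.8]
```

View pics/bc_w.png

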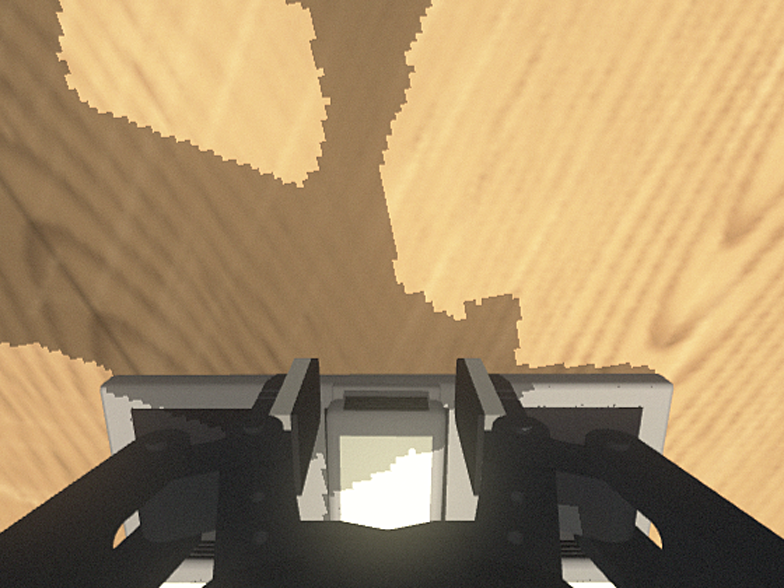

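play_rows([
  [[3.0,0,0,-0.1,0],[3.0,0,0,-0.1,0],[3.0,0,0,-0.1,0],[3.0,-0.8,0,-0.1,0],[3.0,-1.6,0,-0.1,0],[3.0,-2.4,0,-0.1,0],[3.0,-3.2,0,-0.1,0],[3.0,-4.0,0,-0.1,0],[3.0,-4.8,0,-0.1,0],[3.0,-4.8,0,-0.1,0],[4.4,-4.8,0,-0.1,0],[4.4,-4.8,0,-0.1,0]],
], grip_force=30)

```text
time: 72.53
tool_pos: [0.5705, -0.208, 0.0225]
eef_rot: [-3.142, 0.0, 2.932]
ft_force: [0.3, -0.3, -0.9]
grip_width: 0.514
```

play_rows([
  [[4.4,1.4,0,-0.2,0],[4.4,2.8,0,-0.2,0],[0,2.8,0,-0.2,0],[0,2.8,0,-0.2,0],[0,2.8,0,-0.2,0],[0,2.8,0,-0.2,0],[0,2.8,0,-0.2,0],[0,2.2,0,-0.2,0],[0,1.6,0,-0.2,0],[0,1.1,0,-0.2,0],[0,0.9,0,-0.2,0],[0,0.7,0,-0.2,0]],
])

```text
time: 74.03
tool_pos: [0.5625, -0.2063, 0.0241]
eef_rot: [3.141, -0.004, 2.932]
ft_force: [-8.4, 0.7, 6.1]
grip_width: 0.0
```

play_rows([
  [[0,-0.2,0,0,0],[0,-0.4,0,0,0],[0,-0.4,0,0,0],[0,1.5,0,0,0],[0,2.0,0,-5,0],[0,2.0,0,-11,0],[0,2.0,0,-14,0],[0,2.0,0,-14,0],[0,2.0,0,-14,0]],
])

```text
time: 75.15
tool_pos: [0.5435, -0.2019, 0.163]
eef_rot: [3.141, -0.002, 2.932]
ft_force: [-0.0, 0.3, -0.1]
grip_width: 0.0
```

```bash
python3 - <<'E'
from h import *
to([CH(.06,.031,.10)])
im=get_image('wrist'); save('bd_w',im,1.4); np.save('pics/bd.npy',im); p=camera_params('wrist')
import pickle; pickle.dump(p,open('pics/bd.pkl','wb'))
im=get_image('top'); save('bd_t',im[130:280,130:400],2.9)
E
```

```text
now [ 0.5435 -0.2019  0.163 ] yaw 167.98 t 75.15 grip 0.0 F [-0.   0.3 -0.1]
(np.float64(0.6736028688534023), np.float64(-0.19783847258564263), 0.1) -> [-12.65   3.11   6.28] turn -0.0
```

View pics/bd_w.png

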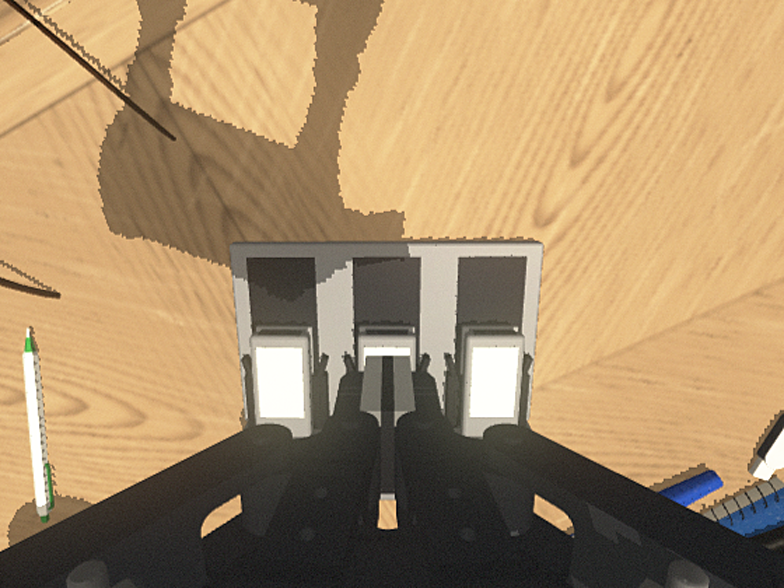

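View pics/bd_t.png

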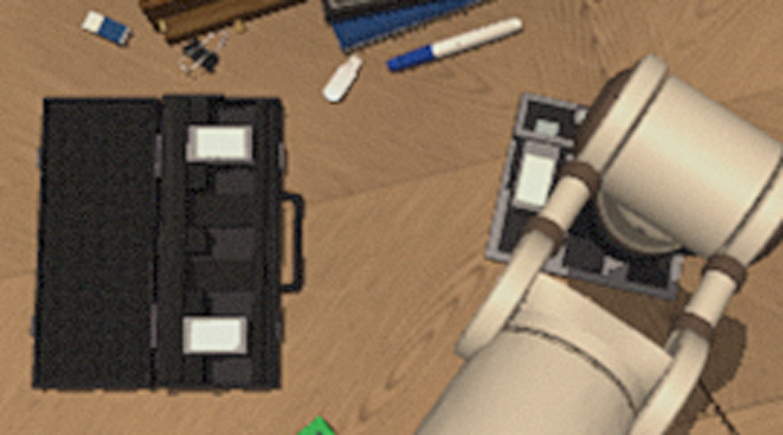

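```bash
python3 - <<'E'
from h import *
to([(.6742,-.1983,.075)])
E
```

```text
now [ 0.5431 -0.2017  0.1622] yaw 167.98 t 75.25 grip -0.02 F [ 0.2  0.5 -0.1]
(0.6742, -0.1983, 0.075) -> [-12.78   3.05   8.68] turn -0.0
```

play_rows([
  [[0,-5,1.2,0,0],[0,-10,2.4,0,0],[0,-12.8,3.05,0,0],[0,-12.8,3.05,4,0],[0,-12.8,3.05,8.7,0],[0,-12.8,3.05,8.7,0],[0,-12.8,3.05,8.7,0]],
])

```text
time: 76.12
tool_pos: [0.6762, -0.1995, 0.0783]
eef_rot: [-3.141, 0.001, 2.932]
ft_force: [-0.1, 0.6, 0.9]
grip_width: 0.002
```

```bash
python3 - <<'E'
from h import *
to([(.6742,-.1983,.0455)])
im=get_image('wrist'); save('be_w',im,1.4); 
im=get_image('top'); save('be_t',im[155:240,290:385],6)
E
```

```text
now [ 0.6762 -0.1995  0.0783] yaw 167.98 t 76.12 grip 0.01 F [-0.1  0.6  0.9]
(0.6742, -0.1983, 0.0455) -> [0.22 0.07 3.28] turn -0.0
```

View pics/be_w.png

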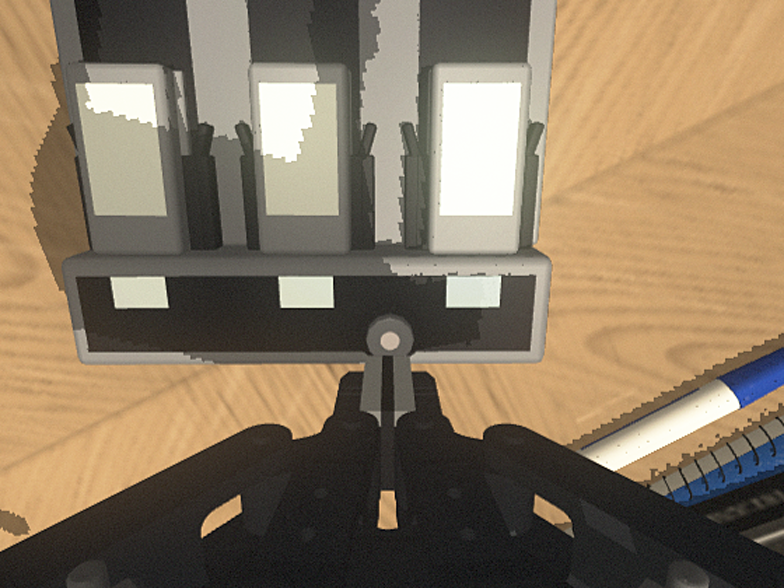

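```bash
python3 - <<'E'
from h import *
p=camera_params('wrist'); k=ray(p,(390/1.4,338/1.4),.041); print(k)
to([(k[0],k[1],.0455)])
for r in (72,65,68): pass
E
```

```text
[ 0.67579672 -0.19905445  0.041     ]
now [ 0.6773 -0.2     0.0803] yaw 167.98 t 76.22 grip -0.01 F [ 0.6 -0.1  0. ]
(np.float64(0.6757967161891559), np.float64(-0.19905445470858146), 0.0455) -> [0.18 0.07 3.48] turn -0.0
```

play_rows([
  [[0,0.2,0.05,2,0],[0,0.2,0.05,2.8,0],[0,0.2,0.05,3.2,0],[0,0.2,0.05,3.5,0],[0,0.2,0.05,3.5,0],[0,0.2,0.05,3.5,0]],
])

```text
time: 76.97
tool_pos: [0.6733, -0.198, 0.0449]
eef_rot: [3.141, -0.002, 2.932]
ft_force: [-9.3, 4.0, 16.1]
grip_width: 0.003
```

play_rows([
  [[0,0,0,-2,0],[0,0,0,-6,0],[0,4,0,-12,0],[0,8,0,-14,0],[0,12,0,-14,0],[0,17,0,-14,0],[0,20,0,-14,0],[0,20,0,-14,0]],
])

```text
time: 77.97
tool_pos: [0.477, -0.1562, 0.1826]
eef_rot: [-3.141, 0.0, 2.931]
ft_force: [1.3, -0.4, 0.1]
grip_width: 0.002
```

```bash
python3 - <<'E'
from h import *
to([(.42,.03,.25,91.4)])
im=get_image('wrist'); save('bf_w',im,1.4); 
im=get_image('top'); save('bf_t',im[130:280,130:400],2.9)
E
```

```text
now [ 0.477  -0.1562  0.1826] yaw 167.95 t 77.97 grip 0.02 F [ 1.3 -0.4  0.1]
(0.42, 0.03, 0.25, 91.4) -> [ 9.46 17.02 -6.74] turn 1.336
```

View pics/bf_w.png

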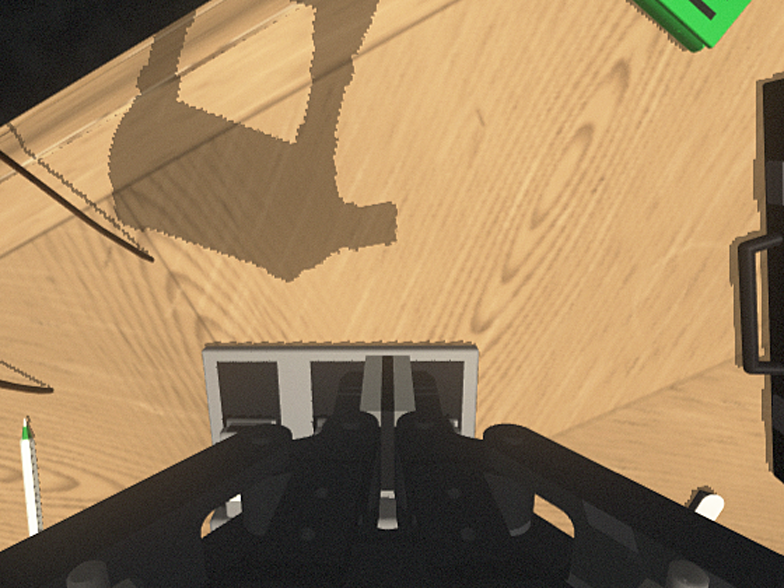

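View pics/bf_t.png

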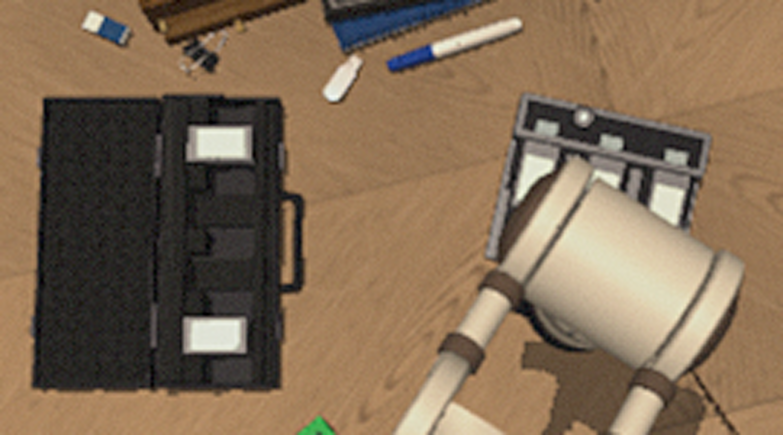

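play_rows([
  [[0,3,5,-4,0.17],[0,6,10,-8,0.34],[0,9,15,-11,0.51],[0,9.5,17,-11.7,0.68],[0,9.5,17,-11.7,0.86],[0,9.5,17,-11.7,1.04],[0,9.5,17,-11.7,1.2],[0,9.5,17,-11.7,1.336],[0,9.5,17,-11.7,1.336],[0,9.5,17,-11.7,1.336]],
])

```text
time: 79.32
tool_pos: [0.4212, 0.0294, 0.2996]
eef_rot: [3.141, 0.0, 1.598]
ft_force: [0.4, -0.5, -0.1]
grip_width: 0.001
```

```bash
python3 - <<'E'
from h import *
to([])
im=get_image('wrist'); save('bg_w',im,1.4); 
im=get_image('top'); save('bg_t',im[130:280,130:400],2.9); save('bg_c',im[155:240,290:385],6)
im=get_image('scene'); save('bg_s',im,1.4)
E
```

```text
now [0.4212 0.0294 0.2996] yaw 91.57 t 79.33 grip 0.01 F [ 0.4 -0.5 -0.1]
```

View pics/bg_w.png

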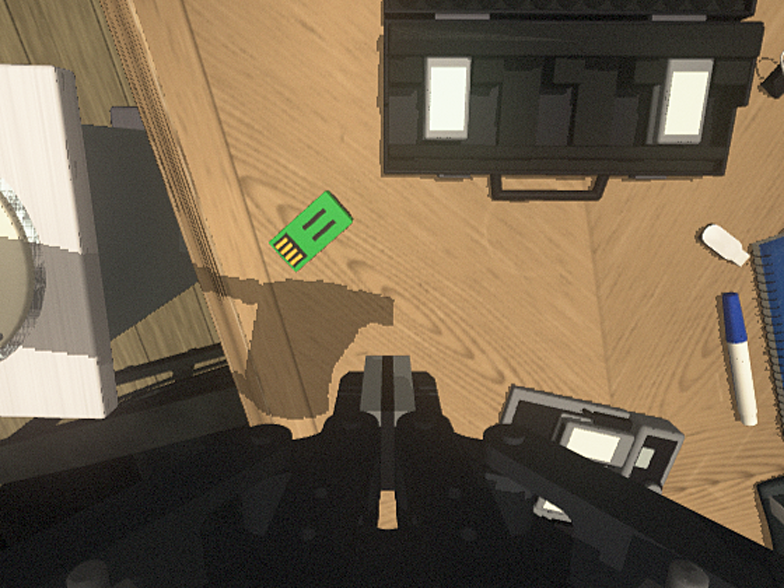

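View pics/bg_c.png

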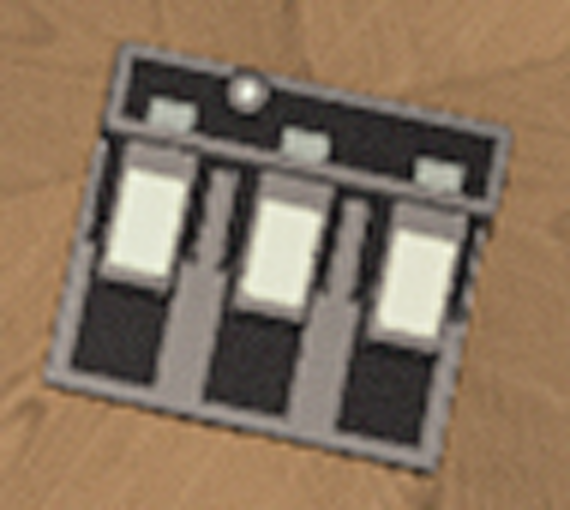

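View pics/bg_s.png

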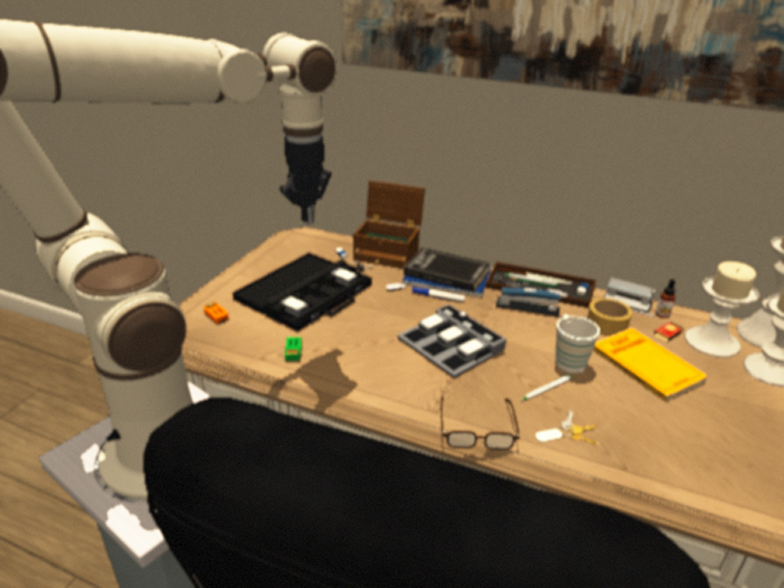

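```bash
python3 - <<'E'
from h import *
print(sign_off())
E
```

```text
the job is handed in; nothing more can be done
None
```

The changeover is done and handed in at about 79 s of the 210 s allowed; `sign_off()` gave no verdict.

- **Spent packs:** All three came out of pockets 1, 2 and 3 tail first. Each was levered up under the lip, re-gripped, turned over and slid terminals down into bays 1, 3 and 2 in that order. In bays 1 and 3 I pushed each pack until it stopped firmly at 17–18 N. For bay 2 I read 8 N partway through the push and not after the last few millimetres. The pictures before and after the key press show it aligned with the other two and in the same place the finished pack started from.
- **Finished pack:** It was drawn from bay 2 before the third spent pack went in, and now lies label up in pocket 1 with its terminal end under the lip. When I pressed its tail, the pack's top was at about 34 mm, which is flat on the pocket floor.
- **Start key:** Pressed once, after all the spent packs were in. It went fully down at 16 N and was released.
- **Left alone:** The charged pack is still in pocket 4. In the last pictures the spectacles, marker and the green and orange look-alikes stand where they were.

- **Slipping grip:** The packs slid about 10–17 mm in the grip while being levered, so each was stood up in its pocket and re-gripped.
- **Camera disagreement:** The top and wrist cameras differed by about 3–5 mm. I used the wrist camera, and the grasps and fits bore it out.

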